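# Open the high bin with the hook pole and hang the brackets level

### The arm

A 6-joint arm with a two-finger parallel gripper is mounted at the origin on the work surface. World frame = base frame: x ahead of the robot, y to its left, z up, the work surface at z = 0. Lengths are in mm, angles in rad, forces in N, time in s.
With the tool pointing down it reaches from about 350 to 975 mm from the base axis. Payload 7.1 kg.
Tool frame: the origin (TCP) lies on the centre line of the jaws, within the pads' length; the fingertips stand 25 mm ahead of it and the grasp point (between the pads) lies 6 mm ahead of it (ctrl.nose_length is the distance from the TCP to the fingertips, in mm); x points along the fingers, y is the direction in which the jaws open and shut, and the axes are right-handed (so a half turn about x gives the same grasp; the last joint's range is limited). The gripper opens to 88 mm and grips with 3 to 60 N. Pads are 20 mm wide; open, the fingers measure 115 mm over their backs; the gripper's body (75 mm by 178 mm) begins 61 mm behind the grasp point.
Start: joints at [-1.254, 0.423, 1.63, -0, 1.089, -0.019], TCP at [205.97, -590.069, 247.675] pointing down, gripper open.
Joint ranges: [-3, 3], [-0.9, 2.11], [0.09, 2.58], [-1.31, 4.45], [0.11, 2.69], [-2.54, 2.54]. Speed limits (rad/s): [2.39, 2.39, 3.01, 3.14, 3.14, 3.14].

### API

Orientations are given as a rotation vector (axis times angle).
In Python, from workcell import ctrl gives the robot as it stands.
- The arm moves only by the tool arm_command, never from a script. Its argument "deltas" is a list of rows, each a list of 4 numbers: the shift along the tool's x, y, z in m, then the turn about the tool's x in rad. In form: [[tx, ty, tz, yaw], ...]. A call has 1 to 10 rows; each row shifts and turns the pose as measured when the row begins, along the tool's axes as they then stand; what a row does not reach is not made up. A row lasts 1/10 s, in which the tool goes at most 50 mm and 8.59 degrees, less where a joint would pass 70% of its speed; a pose out of reach is approached as far as the arm can. A call is refused whole if a number of a shift passes 0.05 or a number of a turn 0.15, either way. A call with a gripper value outside its range is refused whole. "hand" is the finger opening in m, from 0 to 0.0878, set as the call begins (left out, the last holds). The fingers move at their own pace and stop on an object; the grip force is fixed at half the most. Time passes only in rows, so rows that do not move let the fingers close. It gives the time, the measured TCP pose, the force and the opening at its end, in the units of the state.
- ctrl.get_obs(): the state, without advancing time (a new reading comes with each control period).
- ctrl.get_image(name): name is "scene" or "side" or "wrist"; returns the picture (384x512x3 uint8, red, green, blue); there is no depth.
- ctrl.get_calibration(name): a dict with "fx", "fy", "cx", "cy" (pixels), "dist" ([k1, k2, p1, p2, k3] as OpenCV has them; the pictures are not rectified), "R" (3x3) and "t" (3): a world point X has camera coordinates R X + t. Camera axes: x right, y down, z forward; pixel columns grow to the right and rows downward; lengths in mm; the calibration is good to about 2 mm. A picture is of the moment at which its call begins: read the wrist's pose just before it. get_calibration takes no time and is no camera call; for the wrist camera it gives the pose at the moment of the call.
- ctrl.close_job(): hands the job in, once; it reports no verdict.
The state is a dict: "t": time; "qpos": joint angles; "qvel": joint speeds; "joint_torque": joint torques, N m; "ee_pos": TCP position; "orientation": TCP orientation; "ft_force": force on the tool from outside, world axes, zero at the start; "moment": the same for the moment, N m; "width": finger opening in mm.
Only numpy, scipy, OpenCV 4.12 (cv2) and the standard library are available. Lean on these libraries where they do the work, as an engineer would, in place of code of your own. Each camera call takes 0.05 s, during which the arm holds its last target.

### The job

Take the hook pole from the rubber mat, put its hook through the eye on the raised bin's front flap and swing the flap right down with it, never touching the flap with the gripper or arm; then lay the pole back so that it lies wholly on the mat. Hang every bracket that stands on the bench on the pins in the bin, one to a pin, each by that one of its three holes which makes it hang level and still, and leave the flap down and the other things on the bench undisturbed.

Things in the scene. Friction and masses are not known exactly. Their poses are not given: they have to be found in the camera images.
- bin: raised plywood bin on two steel posts, fixed, no top; 420 wide (y), 115 deep, back panel 262 mm high. Origin on the bench under the middle of its front; +x goes into the bin, z up. Its floor is 135 mm above the bench, the end cheeks reach 195 mm, inside width 400. Three pins project from the back panel towards -x
- flap (a joint): hinge of the bin's front flap, rad: 0 = shut (upright), 1.6 = swung down level (its stop), sticking out on the bin's -x side. Flap 420 wide, 140 high, 10 mm thick, hinged at its lower edge; stiff: stays where left, 1 to 4 N at the eye moves it. Starts shut or a little ajar
- flap_eye (a point): centre of the round steel eye standing on the flap's upper edge, in the middle of its width: opening 24 mm across, wire 6 mm thick, the hole runs along the flap's y axis (parallel to the hinge). 160 mm from the hinge line. Axes turn with the flap
- flap_hinge (a point): point on the flap's hinge line, mid-width, 140 mm above the bench; axes turn with the flap (z from the hinge to the eye)
- mat: black rubber mat where the pole lies, fixed, 340 (x) x 130 (y) x 2 mm; origin at the middle of its underside
- pole_grip (a point): middle of the hook pole's wooden handle (110 long, 20 wide, 22 mm high, half-way up); the pole lies along its x axis. A 7 mm steel rod goes on from the handle towards +x, at half height, and at x = 150 mm bends square to +y into a 30 mm long hook, level with the rod
- pole_hook (a point): the middle of the length of the hook pin of the pole, at x = 150, y = 15 mm from the middle of the handle; axes as the pole's
- pin0 (a point): a 7 mm steel hanging pin in the bin, 255 mm above the bench; point on its axis 40 mm behind its free end; axes as the bin's: the pin runs along x from the back panel (45 mm at +x of this point) to its free end at -x, the last 10 mm bent up by 4 mm. Pins are 130 mm apart
- pin1 (a point): a 7 mm steel hanging pin in the bin, 255 mm above the bench; point on its axis 40 mm behind its free end; axes as the bin's: the pin runs along x from the back panel (45 mm at +x of this point) to its free end at -x, the last 10 mm bent up by 4 mm. Pins are 130 mm apart
- pin2 (a point): a 7 mm steel hanging pin in the bin, 255 mm above the bench; point on its axis 40 mm behind its free end; axes as the bin's: the pin runs along x from the back panel (45 mm at +x of this point) to its free end at -x, the last 10 mm bent up by 4 mm. Pins are 130 mm apart
- bracket_a_mid (a point): cast aluminium bracket (may be absent), one solid material, on its foot. Point mid-bar, 55 mm above the underside. Bar 76 long (y), 8 thick (x), 62 to 110 mm up; 3 through holes at y = -22, 0, 22, centred 78 mm up, 15 wide x 16 high, upper corners sloped. Under the bar a stem 30 wide, 8 thick, and a foot 56 (y) x 46 (x) x 20 mm high, both towards +y: its centre 30 mm from the middle of the bar
- bracket_b_mid (a point): cast aluminium bracket (may be absent), one solid material, on its foot. Point mid-bar, 55 mm above the underside. Bar 76 long (y), 8 thick (x), 62 to 110 mm up; 3 through holes at y = -22, 0, 22, centred 78 mm up, 15 wide x 16 high, upper corners sloped. Under the bar a stem 30 wide, 8 thick, and a foot 56 (y) x 46 (x) x 20 mm high, both towards -y: its centre 30 mm from the middle of the bar
- bracket_c_mid (a point): cast aluminium bracket (may be absent), one solid material, on its foot. Point mid-bar, 55 mm above the underside. Bar 76 long (y), 8 thick (x), 62 to 110 mm up; 3 through holes at y = -22, 0, 22, centred 78 mm up, 15 wide x 16 high, upper corners sloped. Under the bar a stem 30 wide, 8 thick, and a foot 56 (y) x 46 (x) x 20 mm high, both in the middle of the bar
- bracket_d_mid (a point): cast aluminium bracket (may be absent), one solid material, on its foot. Point mid-bar, 55 mm above the underside. Bar 76 long (y), 8 thick (x), 62 to 110 mm up; 3 through holes at y = -22, 0, 22, centred 78 mm up, 15 wide x 16 high, upper corners sloped. Under the bar a stem 30 wide, 8 thick, and a foot 56 (y) x 46 (x) x 36 mm high, both towards +y: its centre 27 mm from the middle of the bar
- jar: small glass jar, 56 mm across, 70 high; leave alone
- driver: screwdriver lying on the bench, 170 long; leave alone
- padlock: brass padlock, 45 wide; leave alone
- tape: roll of tape, 90 mm across; leave alone
- mug: white mug, 80 mm across, 90 high; leave alone
- oilcan: grey can, 50 mm across, 110 high; leave alone

How it is judged (in metres and radians):
On the way, in this order (a step that is already met when the one before it is completed fails the run):
1. the pole's hook is through the eye while the flap is still up (distance between pole_hook and flap_eye below 0.018 m and value of joint flap below 0.5 rad), for 0.1 s.
2. the flap is swung down by the hook in the eye (value of joint flap above 1.35 rad and distance between pole_hook and flap_eye below 0.025 m), for 0.1 s.
At the end, for the whole second after the job is handed in: every bracket present hangs at rest on a pin by the hole above its centre of mass, level within 0.12 rad; flap down (over 1.3 rad); handle and hook of the pole lie on the rubber mat (((y of pin0 in the frame of bracket_a_mid between 0.01 and 0.034 m and x of pin0 in the frame of bracket_a_mid between -0.034 and 0.034 m and z of pin0 in the frame of bracket_a_mid between 0.018 and 0.036 m) or (y of pin1 in the frame of bracket_a_mid between 0.01 and 0.034 m and x of pin1 in the frame of bracket_a_mid between -0.034 and 0.034 m and z of pin1 in the frame of bracket_a_mid between 0.018 and 0.036 m) or (y of pin2 in the frame of bracket_a_mid between 0.01 and 0.034 m and x of pin2 in the frame of bracket_a_mid between -0.034 and 0.034 m and z of pin2 in the frame of bracket_a_mid between 0.018 and 0.036 m)) and angle between each of bracket_a_mid, bracket_b_mid, bracket_c_mid, bracket_d_mid's own z axis and vertical below 0.12 rad and linear speed of each of bracket_a, bracket_b, bracket_c, bracket_d, pole below 0.03 m/s and ((y of pin0 in the frame of bracket_b_mid between -0.034 and -0.01 m and x of pin0 in the frame of bracket_b_mid between -0.034 and 0.034 m and z of pin0 in the frame of bracket_b_mid between 0.018 and 0.036 m) or (y of pin1 in the frame of bracket_b_mid between -0.034 and -0.01 m and x of pin1 in the frame of bracket_b_mid between -0.034 and 0.034 m and z of pin1 in the frame of bracket_b_mid between 0.018 and 0.036 m) or (y of pin2 in the frame of bracket_b_mid between -0.034 and -0.01 m and x of pin2 in the frame of bracket_b_mid between -0.034 and 0.034 m and z of pin2 in the frame of bracket_b_mid between 0.018 and 0.036 m)) and ((y of pin0 in the frame of bracket_c_mid between -0.012 and 0.012 m and x of pin0 in the frame of bracket_c_mid between -0.034 and 0.034 m and z of pin0 in the frame of bracket_c_mid between 0.018 and 0.036 m) or (y of pin1 in the frame of bracket_c_mid between -0.012 and 0.012 m and x of pin1 in the frame of bracket_c_mid between -0.034 and 0.034 m and z of pin1 in the frame of bracket_c_mid between 0.018 and 0.036 m) or (y of pin2 in the frame of bracket_c_mid between -0.012 and 0.012 m and x of pin2 in the frame of bracket_c_mid between -0.034 and 0.034 m and z of pin2 in the frame of bracket_c_mid between 0.018 and 0.036 m)) and ((y of pin0 in the frame of bracket_d_mid between 0.01 and 0.034 m and x of pin0 in the frame of bracket_d_mid between -0.034 and 0.034 m and z of pin0 in the frame of bracket_d_mid between 0.018 and 0.036 m) or (y of pin1 in the frame of bracket_d_mid between 0.01 and 0.034 m and x of pin1 in the frame of bracket_d_mid between -0.034 and 0.034 m and z of pin1 in the frame of bracket_d_mid between 0.018 and 0.036 m) or (y of pin2 in the frame of bracket_d_mid between 0.01 and 0.034 m and x of pin2 in the frame of bracket_d_mid between -0.034 and 0.034 m and z of pin2 in the frame of bracket_d_mid between 0.018 and 0.036 m)) and x of pole_grip in the frame of mat between -0.175 and 0.175 m and y of pole_grip in the frame of mat between -0.07 and 0.07 m and height (world z) of each of pole_grip, pole_hook below 0.03 m and x of pole_hook in the frame of mat between -0.175 and 0.175 m and y of pole_hook in the frame of mat between -0.07 and 0.07 m and value of joint flap above 1.3 rad); the robot touches nothing.
It fails at once if the gripper or arm pushes on the flap (over 3 N) (contact force between any of the fingers, the arm and flap above 3 N).
It fails at once if another thing on the bench is shifted more than 30 mm (distance of any of jar, driver, padlock, tape, mug, oilcan from where it was at the start of the episode above 0.03 m).
Of bracket_a, bracket_b, bracket_c, bracket_d only 2 to 3 are there at a start; the rules pass over those that are not, and their reading is None.
At some moment in a run one of pole, bracket_a, bracket_b, bracket_c, bracket_d may be knocked a few centimetres aside while the robot is not near it.
It also fails if it takes over 210 s, if anything falls off the work surface, if the arm or the gripper's body presses on something with over 40 N, if the wrist force passes 120 N, or if a joint passes its speed limit or range.

## Working session

There is one attempt and no reset: what is moved stays moved. The work goes in short steps, Python scripts to look and compute and a tool call to move; the robot and the scene stay as the last step left them, time stands still between calls to the robot, and variables do not carry over. Pictures are saved under pics/ and viewed, and the job is handed in when it is done.

Besides the shell and the picture viewer there is one more tool, called after "Emit:" as a command line: name --pt "numbers of a row" for each row, then --argument value for the rest. arm_command: Moves the arm, as the interface text tells. Its arguments: {"type":"object","properties":{"deltas":{"type":"array","items":{"type":"array","items":{"type":"number"}}},"hand":{"type":"number"}},"required":["deltas"]}

```bash
ls; mkdir -p pics; cat > h.py <<'E'
import numpy as np, cv2
from workcell import ctrl
from scipy.spatial.transform import Rotation as Rn
def save(n,fn,crop=None,sc=1):
    im=ctrl.get_image(n)
    cv2.imwrite('pics/raw_'+fn,cv2.cvtColor(im,cv2.COLOR_RGB2BGR))
    if crop: im=im[crop[1]:crop[3],crop[0]:crop[2]]
    if sc!=1: im=cv2.resize(im,None,fx=sc,fy=sc,interpolation=cv2.INTER_CUBIC)
    cv2.imwrite('pics/'+fn,cv2.cvtColor(im,cv2.COLOR_RGB2BGR)); 
def K(c): return np.array([[c['fx'],0,c['cx']],[0,c['fy'],c['cy']],[0,0,1.]])
def ray(c,uv):
    p=cv2.undistortPoints(np.array([[uv]],float),K(c),np.array(c['dist'],float))[0,0]
    R=np.array(c['R']);t=np.array(c['t'])
    return -R.T@t, R.T@np.array([p[0],p[1],1.])
def onz(c,uv,z):
    o,d=ray(c,uv); return o+d*(z-o[2])/d[2]
def proj(c,X):
    return cv2.projectPoints(np.array(X,float).reshape(-1,1,3),cv2.Rodrigues(np.array(c['R'],float))[0],np.array(c['t'],float),K(c),np.array(c['dist'],float))[0].reshape(-1,2)
def tri(l):
    A=np.zeros((3,3));b=np.zeros(3)
    for c,uv in l:
        o,d=ray(c,uv);d=d/np.linalg.norm(d);P=np.eye(3)-np.outer(d,d);A+=P;b+=P@o
    X=np.linalg.solve(A,b)
    return X,[np.linalg.norm((np.eye(3)-np.outer(d,d)/(d@d))@(X-o)) for o,d in [ray(c,u) for c,u in l]]
def pose():
    o=ctrl.get_obs(); return np.array(o['ee_pos']),Rn.from_rotvec(o['orientation']).as_matrix(),o
E
python3 - <<'E'
from h import *
for n in('scene','side','wrist'):
    save(n,n+'0.png',sc=1.56); c=ctrl.get_calibration(n); o=-np.array(c['R']).T@np.array(c['t']); print(n,o.round(),np.round(c['R'],2).tolist(),c['fx'],c['dist'])
p,R,o=pose(); print(p,R.round(3),o)
print(ctrl.nose_length)
E
```

```text
pics
scene [1181. -365.  906.] [[0.63, 0.77, -0.02], [0.51, -0.43, -0.74], [-0.58, 0.46, -0.67]] 379.77797846540244 [-0.11095574  0.          0.          0.          0.        ]
side [  81.  695. 1051.] [[-0.76, -0.65, 0.0], [-0.49, 0.56, -0.67], [0.43, -0.51, -0.75]] 420.8566001820559 [-0.10582229  0.          0.          0.          0.        ]
wrist [ 284. -562.  383.] [[0.33, -0.94, 0.0], [-0.9, -0.31, 0.29], [-0.28, -0.1, -0.96]] 296.2474765392143 [-0.01252804  0.          0.          0.          0.        ]
[ 205.85655547 -589.71395244  247.0892466 ] [[-0.     0.33  -0.944]
 [ 0.001 -0.944 -0.33 ]
 [-1.    -0.001  0.   ]] {'t': 0.15, 'qpos': array([-1.25397902e+00,  4.23670530e-01,  1.63048325e+00, -4.09005573e-05,
        1.08859282e+00, -1.90070868e-02]), 'qvel': array([ 0.00069879, -0.00216934, -0.00329352,  0.00018416, -0.00159109,
        0.00044945]), 'joint_torque': array([ 3.43854038e-05, -5.44982851e+01, -2.73918754e+01,  6.44370331e-02,
        2.04330019e-02, -6.85648138e-05]), 'ee_pos': array([ 205.85655547, -589.71395244,  247.0892466 ]), 'orientation': array([ 2.03957328,  0.34695568, -2.04000158]), 'ft_force': array([-0.36375064,  0.11483881, -0.32900819]), 'moment': array([0.02131128, 0.03575521, 0.03822856]), 'width': 88.04761435965524}
25.0
```

View pics/scene0.png

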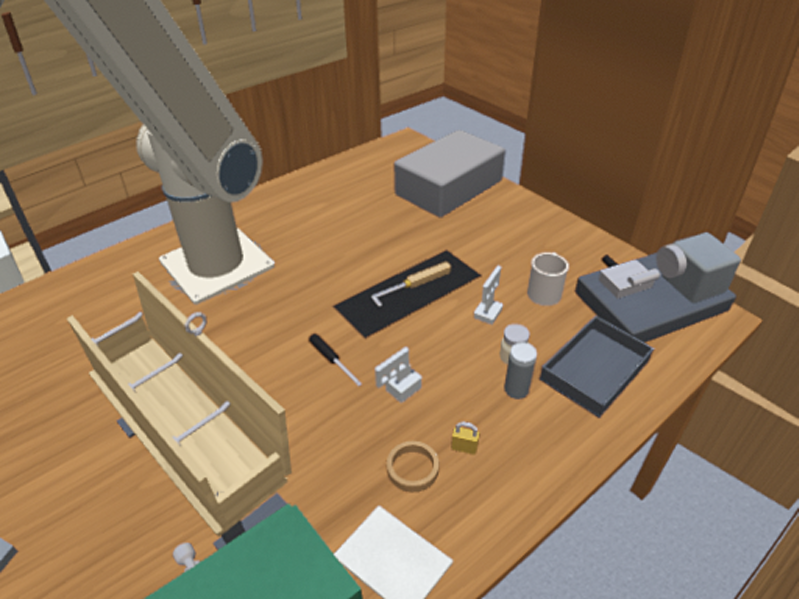

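View pics/side0.png

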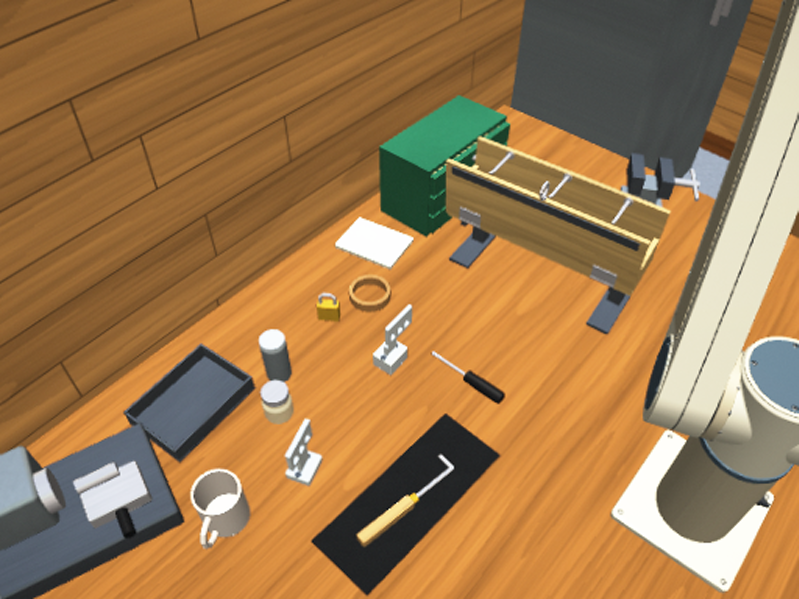

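View pics/wrist0.png

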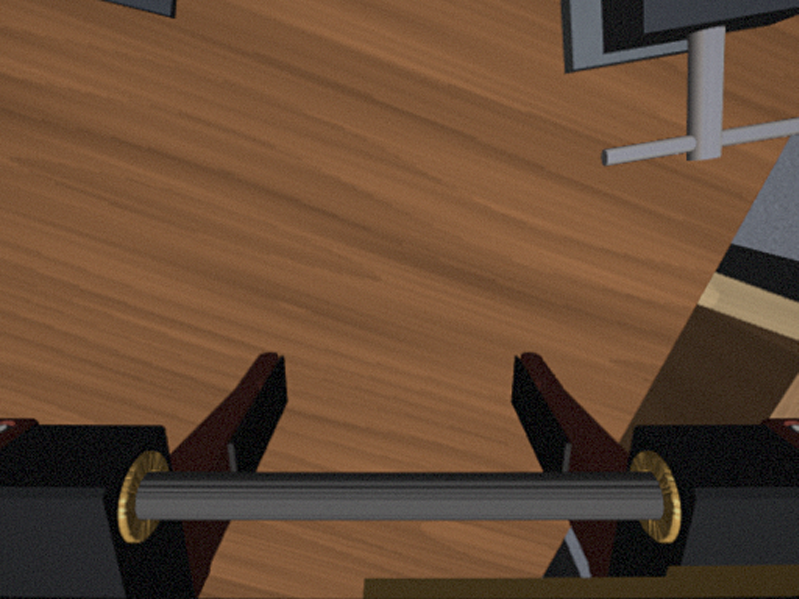

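```bash
python3 - <<'E'
from h import *
def crop(fn,box,sc,out):
    im=cv2.imread(fn);im=im[box[1]:box[3],box[0]:box[2]];cv2.imwrite(out,cv2.resize(im,None,fx=sc,fy=sc,interpolation=cv2.INTER_CUBIC))
crop('pics/raw_scene0.png',(30,160,190,350),3,'pics/s_bin.png')
crop('pics/raw_scene0.png',(190,150,350,270),5,'pics/s_mat.png')
crop('pics/raw_side0.png',(175,180,335,390),2.8,'pics/d_mat.png')
crop('pics/raw_side0.png',(280,80,440,220),5,'pics/d_bin.png')
E
```

```text
(no output)
```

View pics/s_bin.png

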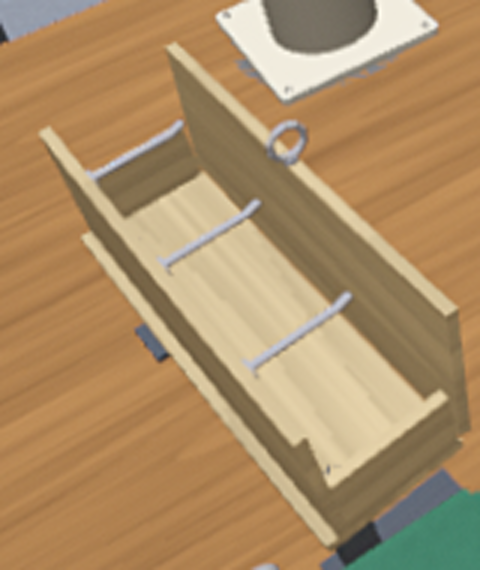

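View pics/s_mat.png

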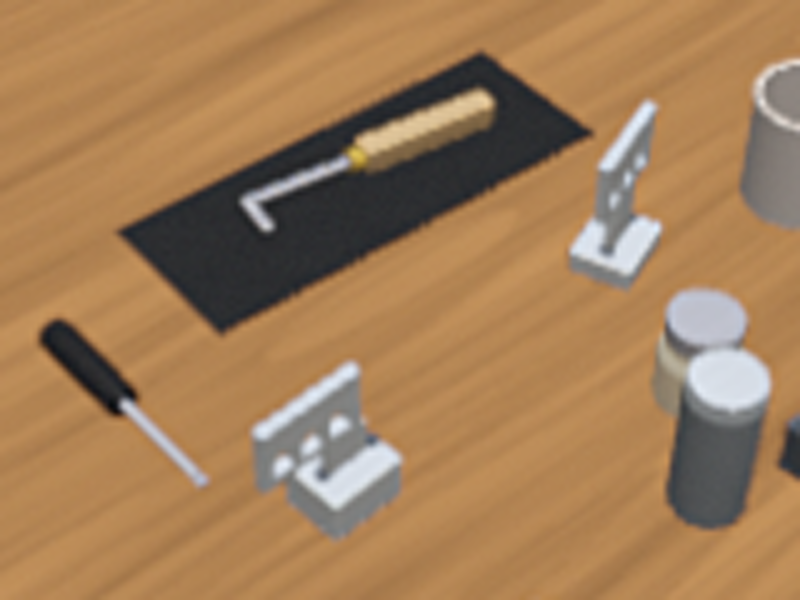

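View pics/d_mat.png

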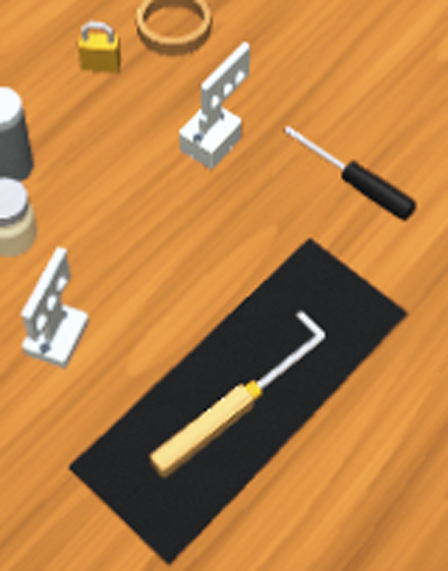

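View pics/d_bin.png

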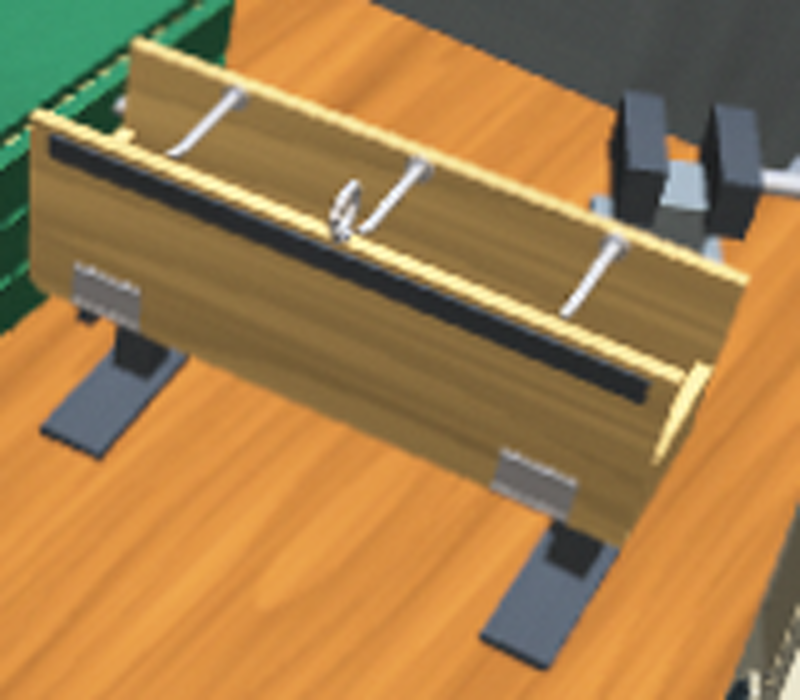

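```bash
python3 - <<'E'
from h import *
S=ctrl.get_calibration('scene');D=ctrl.get_calibration('side')
s3=lambda p:(p[0]/3+30-.33,p[1]/3+160-.33); s5=lambda p:(p[0]/5+190-.4,p[1]/5+150-.4)
d28=lambda p:(p[0]/2.8+175-.3,p[1]/2.8+180-.3); d5=lambda p:(p[0]/5+280-.4,p[1]/5+80-.4)
def T(n,a,b):
    X,e=tri([(S,a),(D,b)]); print(n,X.round(1),np.round(e,1))
T('eye',s3((287,142)),d5((345,207)))
# pins scene order A,B,C ; side order right to left
for n,a,b in [('A',((93,176),(182,126)),((618,240),(568,310))),('B',((163,264),(258,204)),((422,165),(365,228))),('C',((252,368),(349,297)),((240,95),(175,152)))]:
    T(n+'base',s3(a[0]),d5(b[0])); T(n+'free',s3(a[1]),d5(b[1]))
for n,a,b in [('flap end1',(175,47),(690,375)),('flap end2',(455,312),(35,113)),('back1',(45,132),(745,280))]:
    T(n,s3(a),d5(b))
for p,q in zip([(120,232),(222,332),(592,132),(482,52)],[(406,313),(310,238),(70,467),(170,563)]):
    print('mat',onz(S,s5(p),2).round(),onz(D,d28(q),2).round())
for n,p,q in [('bend',(245,203),(322,335)),('tip',(268,228),(300,315))]:
    print(n,onz(S,s5(p),13).round(1),onz(D,d28(q),13).round(1))
print('handle',onz(D,d28((160,458)),24).round(),onz(D,d28((252,385)),24).round(),onz(S,s5((487,92)),24).round(),onz(S,s5((360,150)),24).round())
# brackets feet rough
for p in [(612,262),(345,490)]: print('br',onz(S,s5(p),20).round())
for p in [(55,338),(212,135)]: print('br',onz(D,d28(p),20).round())
for n,p in [('jar',(300-0,0))]: pass
E
```

```text
eye [ 502.2 -210.1  300.2] [1.4 1.4]
Abase [ 384.3 -344.6  257.7] [2.5 2.5]
Afree [ 376.4 -262.9  259.1] [3.1 3.1]
Bbase [ 513.2 -331.8  256.1] [1.8 1.8]
Bfree [ 505.5 -248.8  259.4] [2.4 2.4]
Cbase [ 642.3 -317.8  254.6] [3.2 3.2]
Cfree [ 635.  -235.1  259.4] [2. 2.]
flap end1 [ 292.  -233.1  278.5] [5.3 5.3]
flap end2 [ 710.1 -187.9  278.8] [1.9 1.9]
back1 [ 307.4 -360.7  260.4] [1.3 1.3]
mat [324. 135.   2.] [319. 135.   2.]
mat [448. 131.   2.] [446. 128.   2.]
mat [461. 466.   2.] [459. 466.   2.]
mat [336. 470.   2.] [331. 471.   2.]
bend [366.5 213.8  13. ] [364.8 213.7  13. ]
tip [397.5 210.2  13. ] [394.7 210.4  13. ]
handle [396. 412.  24.] [379. 303.  24.] [395. 420.  24.] [385. 305.  24.]
br [581. 362.  20.]
br [616.  98.  20.]
br [556. 389.  20.]
br [604. 103.  20.]
```

```bash
cat >> h.py <<'E'
def togo(x,y,z,yawdeg=None):
    """yawdeg: world heading of tool z. prints tool-frame shift (m) and turn still to go"""
    p,R,o=pose(); d=R.T@(np.array([x,y,z])-p)/1000
    yw=np.degrees(np.arctan2(R[1,2],R[0,2]))
    if yawdeg is not None:
        dy=(yawdeg-yw+180)%360-180
        print('togo',d.round(4),'turn',round(-np.radians(dy),3),'(shift in present axes)')
        a=np.radians(yawdeg);R2=np.array([[0,np.sin(-a),np.cos(a)],[0,np.cos(a),np.sin(a)],[-1,0,0]])
        R2=np.column_stack([[0,0,-1],[-np.sin(a),np.cos(a),0],[np.cos(a),np.sin(a),0]]); 
        if abs(np.linalg.det(R2)-1)>.1: R2[:,1]*=-1
        print('  in final axes',(R2.T@(np.array([x,y,z])-p)/1000).round(4))
    else: print('togo',d.round(4))
    print('pos',p.round(1),'yaw',round(yw,2),'q',np.round(o['qpos'],2),'F',np.round(o['ft_force'],1),'w',round(o['width'],1),'t',round(o['t'],1))
E
python3 -c "
from h import *
togo(480,-300,440,-99.2)"
```

```text
togo [-0.1927 -0.1834 -0.3543] turn -1.074 (shift in present axes)
  in final axes [-0.1929  0.2243 -0.3298]
pos [ 205.9 -589.7  247.1] yaw -160.76 q [-1.25  0.42  1.63 -0.    1.09 -0.02] F [-0.4  0.1 -0.3] w 88.0 t 0.1
```

Emit:
arm_command --pt "-0.05 0 0 0" --pt "-0.05 0 0 0" --pt "-0.05 0 0 -0.1" --pt "-0.05 0 0 -0.13" --pt "0 0 0 -0.14" --pt "0 0 0 -0.14" --pt "0 0 0 -0.14" --pt "0 0 0 -0.14" --pt "0 0 0 -0.14" --pt "0 0 0 -0.14" --hand 0.0878

```text
t: 1.15
ee_pos: [205.5, -588.6, 452.2]
orientation: [1.304, 1.155, -1.299]
ft_force: [-0.4, 0.6, -0.4]
width: 87.7
```

```bash
python3 -c "
from h import *
togo(480,-300,440,-99.2)"
```

```text
togo [ 0.0136  0.2368 -0.3202] turn 0.037 (shift in present axes)
  in final axes [ 0.0122  0.2248 -0.3287]
pos [ 205.5 -588.6  452.2] yaw -97.09 q [-1.25  0.27  1.39  0.    1.49 -1.13] F [-0.4  0.6 -0.4] w 87.7 t 1.1
```

Emit:
arm_command --pt "0 0.035 -0.035 0" --pt "0 0.035 -0.035 0" --pt "0 0.035 -0.035 0" --pt "0 0.035 -0.035 0" --pt "0 0.035 -0.035 0" --pt "0 0.035 -0.035 0" --pt "0 0.03 -0.035 0" --pt "0 0 -0.05 0" --pt "0 0 -0.05 0" --pt "0 0 -0.05 0"

```text
t: 2.15
ee_pos: [496.7, -223.6, 448.6]
orientation: [1.307, 1.16, -1.304]
ft_force: [0.7, -0.4, -0.6]
width: 87.7
```

```bash
python3 -c "
from h import *
togo(383,322,250,-99.2)"
```

```text
togo [ 0.2056 -0.1806 -0.5246] turn 0.033 (shift in present axes)
  in final axes [ 0.1986 -0.1995 -0.5204]
pos [ 496.7 -223.6  448.6] yaw -97.33 q [-0.45  0.14  1.56  0.01  1.46 -0.32] F [ 0.7 -0.4 -0.6] w 87.7 t 2.1
```

Emit:
arm_command --pt "0 -0.012 -0.045 0" --pt "0 -0.012 -0.045 0" --pt "0 -0.012 -0.045 0" --pt "0 -0.016 -0.045 0" --pt "0 -0.016 -0.045 0" --pt "0 -0.016 -0.045 0.03" --pt "0.03 -0.016 -0.04 0" --pt "0.03 -0.016 -0.04 0" --pt "0.03 -0.016 -0.04 0" --pt "0.03 -0.016 -0.04 0"

```text
t: 3.15
ee_pos: [407.6, 230.8, 342.8]
orientation: [1.337, 1.142, -1.317]
ft_force: [1.1, -0.0, 0.0]
width: 88.0
```

```bash
python3 -c "
from h import *
togo(383,322,250,-99.2)"
```

```text
togo [ 0.0942 -0.0386 -0.0847] turn 0.002 (shift in present axes)
  in final axes [ 0.0928 -0.0389 -0.0861]
pos [407.6 230.8 342.8] yaw -99.06 q [0.48 0.07 1.87 0.01 1.19 0.63] F [ 1.1 -0.   0. ] w 88.0 t 3.1
```

Emit:
arm_command --pt "0.02 -0.01 -0.02 0" --pt "0.02 -0.01 -0.02 0" --pt "0.02 -0.01 -0.02 0" --pt "0.02 -0.009 -0.02 0" --pt "0.01 0 0 0" --pt "0 0 0 0"

```text
t: 3.75
ee_pos: [375.5, 323.1, 246.1]
orientation: [1.325, 1.147, -1.318]
ft_force: [-1.1, 0.2, 0.6]
width: 87.8
```

```bash
python3 -c "
from h import *
togo(383,322,40,-99.2); save('wrist','w1.png',sc=1.56)"
```

```text
togo [0.206  0.009  0.0022] turn 0.01 (shift in present axes)
  in final axes [ 2.061e-01  7.600e-03 -1.000e-04]
pos [375.5 323.1 246.1] yaw -98.62 q [0.68 0.23 1.91 0.01 0.99 0.82] F [-1.1  0.2  0.6] w 87.8 t 3.8
```

View pics/w1.png

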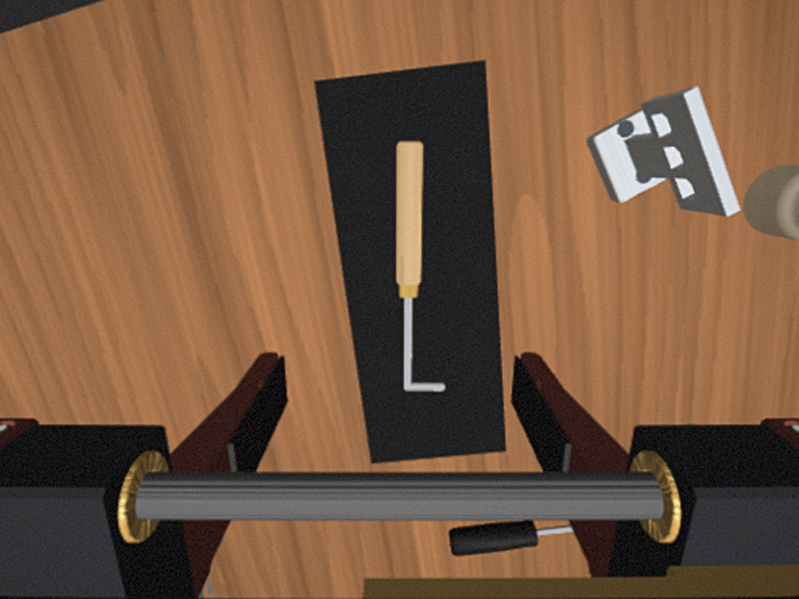

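```bash
python3 - <<'E'
from h import *
c=ctrl.get_calibration('wrist'); q=lambda p:(p[0]/1.5625-.2,p[1]/1.5625-.2)
for n,p,z in [('butt',(410,143),24),('front',(408,284),24),('bend',(408,387),13),('tip',(443,387),13),('matL',(316,80),2),('matR',(486,60),2),('matBL',(371,462),2),('matBR',(505,450),2)]:
    print(n,onz(c,q(p),z).round(1))
E
```

```text
butt [398.2 416.7  24. ]
front [381.2 310.9  24. ]
bend [367.3 215.2  13. ]
tip [397.9 210.6  13. ]
matL [335.1 473.    2. ]
matR [463.3 467.2   2. ]
matBL [319.9 136.2   2. ]
matBR [448.2 130.4   2. ]
```

```bash
python3 -c "
from h import *
togo(384.3,326,30,-98.7)"
```

```text
togo [ 0.2168  0.0092 -0.0015] turn 0.001 (shift in present axes)
  in final axes [ 0.2168  0.0079 -0.0041]
pos [375.9 323.2 246.8] yaw -98.66 q [0.68 0.23 1.91 0.01 0.99 0.82] F [-0.4 -0.1  0.3] w 88.0 t 3.8
```

Emit:
arm_command --pt "0.035 0.005 -0.002 0" --pt "0.035 0.004 -0.002 0" --pt "0.035 0 0 0" --pt "0.035 0 0 0" --pt "0.03 0 0 0" --pt "0 0 0 0"

```text
t: 4.4
ee_pos: [394.4, 327.7, 80.2]
orientation: [1.345, 1.142, -1.307]
ft_force: [-0.8, 0.1, 0.6]
width: 87.5
```

```bash
python3 -c "
from h import *
togo(384.3,326,30,-98.7);save('wrist','w2.png',sc=1.56)"
```

```text
togo [ 0.05   -0.01    0.0045] turn -0.005 (shift in present axes)
  in final axes [ 0.0502 -0.0097  0.0033]
pos [394.4 327.7  80.2] yaw -99.01 q [0.66 0.52 1.98 0.02 0.62 0.81] F [-0.8  0.1  0.6] w 87.5 t 4.4
```

View pics/w2.png

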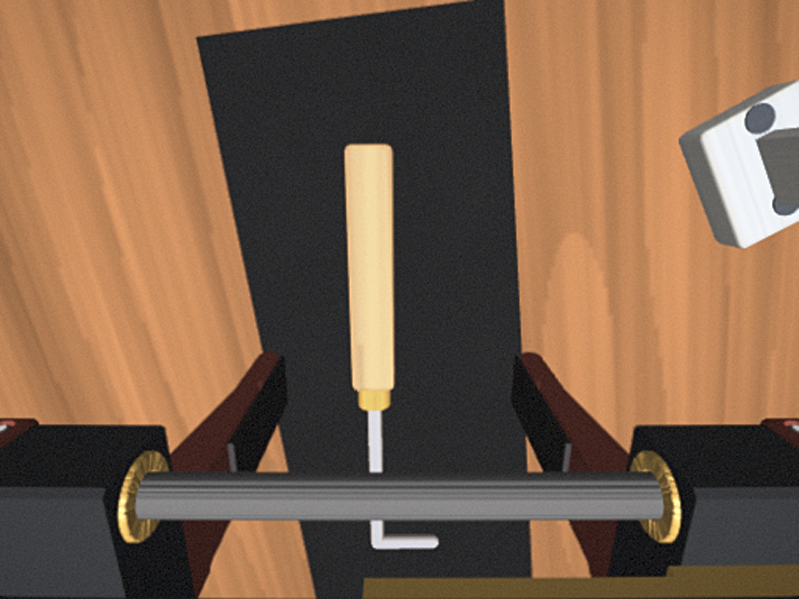

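Emit:
arm_command --pt "0 -0.008 0.002 0" --pt "0.015 0 0 0" --pt "0.015 0 0 0" --pt "0.01 0 0 0" --pt "0 0 0 0"

```text
t: 4.95
ee_pos: [391.5, 331.1, 46.8]
orientation: [1.36, 1.14, -1.294]
ft_force: [1.1, -0.2, 0.0]
width: 87.3
```

```bash
python3 -c "
from h import *
togo(384.3,326,30,-98.7)"
```

```text
togo [ 0.0165 -0.0066  0.0068] turn -0.006 (shift in present axes)
  in final axes [ 0.0168 -0.0063  0.0061]
pos [391.5 331.1  46.8] yaw -99.06 q [0.67 0.58 2.   0.02 0.52 0.81] F [ 1.1 -0.2  0. ] w 87.3 t 5.0
```

```bash
cat >> h.py <<'E'
def tilt():
    p,R,o=pose(); print('toolx',R[:,0].round(4),'tooly',R[:,1].round(4),'toolz',R[:,2].round(4))
E
python3 -c "
from h import *
tilt()"
```

```text
toolx [ 0.0223  0.0319 -0.9992] tooly [ 0.9873 -0.1581  0.017 ] toolz [-0.1574 -0.9869 -0.035 ]
```

Emit:
arm_command --pt "0 -0.006 0.006 0" --pt "0 0 0 0" --pt "0 0 0 0"

```text
t: 5.25
ee_pos: [384.3, 326.1, 47.5]
orientation: [1.361, 1.14, -1.293]
ft_force: [0.7, 0.0, 0.5]
width: 88.0
```

```bash
python3 -c "
from h import *
tilt();togo(384.3,326,30,-98.7)"
```

```text
toolx [ 0.0233  0.0328 -0.9992] tooly [ 0.9873 -0.1577  0.0179] toolz [-0.157  -0.9869 -0.036 ]
togo [ 0.0175 -0.0003  0.0007] turn -0.006 (shift in present axes)
  in final axes [ 0.0175 -0.      0.0001]
pos [384.3 326.1  47.5] yaw -99.04 q [0.67 0.57 2.02 0.02 0.51 0.81] F [0.7 0.  0.5] w 88.0 t 5.2
```

Emit:
arm_command --pt "0.006 0 0 0" --pt "0.006 0 0 0" --pt "0.005 0 0 0" --pt "0 0 0 0"

```text
t: 5.65
ee_pos: [385.3, 327.1, 29.8]
orientation: [1.362, 1.14, -1.291]
ft_force: [0.4, -0.2, -0.3]
width: 87.8
```

```bash
python3 -c "
from h import *
tilt();togo(384.3,326,30,-98.7)"
```

```text
toolx [ 0.0247  0.0339 -0.9991] tooly [ 0.9873 -0.1577  0.0191] toolz [-0.1569 -0.9869 -0.0373]
togo [-0.0003 -0.0008  0.0012] turn -0.006 (shift in present axes)
  in final axes [-0.0002 -0.0008  0.0012]
pos [385.3 327.1  29.8] yaw -99.04 q [0.67 0.61 2.02 0.02 0.48 0.81] F [ 0.4 -0.2 -0.3] w 87.8 t 5.7
```

Close the jaws.

Emit:
arm_command --pt "0 0 0 0" --pt "0 0 0 0" --pt "0 0 0 0" --pt "0 0 0 0" --pt "0 0 0 0" --pt "0 0 0 0" --pt "0 0 0 0" --pt "0 0 0 0" --pt "0 0 0 0" --pt "0 0 0 0" --hand 0.0

```text
t: 6.65
ee_pos: [385.3, 327.1, 29.8]
orientation: [1.362, 1.14, -1.291]
ft_force: [-0.0, -0.4, 0.7]
width: 19.8
```

Emit:
arm_command --pt "-0.01 0 0 0" --pt "-0.015 0 0 0" --pt "-0.015 0 0 0" --pt "-0.02 0 0 0" --pt "-0.02 0 0 0" --pt "-0.02 0 0 0" --pt "0 0 0 0" --pt "0 0 0 0"

```text
t: 7.45
ee_pos: [381.9, 322.9, 135.7]
orientation: [1.361, 1.14, -1.292]
ft_force: [0.2, 0.2, -0.7]
width: 20.0
```

```bash
python3 -c "
from h import *
tilt();togo(384.3,326,130,-98.7);save('side','d1.png',crop=(200,180,360,360),sc=3)
save('wrist','w3.png',sc=1.5)"
```

```text
toolx [ 0.0237  0.033  -0.9992] tooly [ 0.9873 -0.1578  0.0182] toolz [-0.1571 -0.9869 -0.0363]
togo [ 0.0059  0.0018 -0.0033] turn -0.006 (shift in present axes)
  in final axes [ 0.0057  0.0019 -0.0035]
pos [381.9 322.9 135.7] yaw -99.04 q [0.67 0.4  2.   0.02 0.7  0.82] F [ 0.2  0.2 -0.7] w 20.0 t 7.5
```

View pics/d1.png

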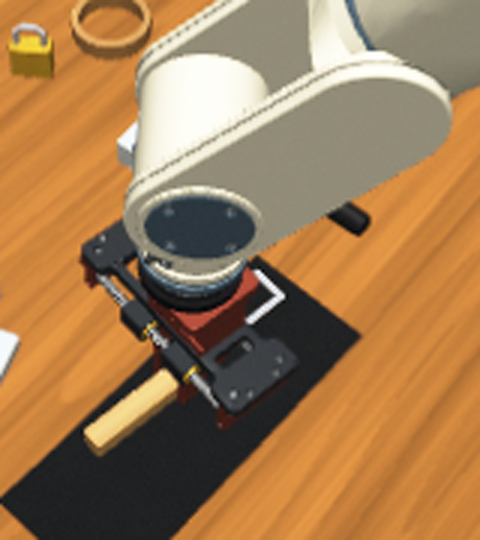

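Emit:
arm_command --pt "-0.03 0 -0.01 0" --pt "-0.03 0 -0.01 0" --pt "-0.03 0 -0.01 0" --pt "-0.03 0 0 0" --pt "-0.03 0 0 0" --pt "-0.03 0 0 0" --pt "0 0 0 -0.05" --pt "0 0 0 -0.07" --pt "0 0 0 -0.07" --pt "0 0 0 -0.07"

```text
t: 8.55
ee_pos: [379.7, 345.4, 310.5]
orientation: [1.143, 1.267, -1.115]
ft_force: [-0.1, -0.0, -1.6]
width: 20.2
```

```bash
python3 -c "
from h import *
tilt();togo(435.5,-10,330,-84)"
```

```text
toolx [ 0.0051  0.0174 -0.9998] tooly [0.9939 0.1103 0.007 ] toolz [ 0.1104 -0.9938 -0.0167]
togo [-0.0254  0.0165  0.359 ] turn 0.006 (shift in present axes)
  in final axes [-0.0195  0.0184  0.3593]
pos [379.7 345.4 310.5] yaw -83.66 q [0.71 0.18 1.82 0.01 1.13 0.59] F [-0.1 -0.  -1.6] w 20.2 t 8.6
```

Emit:
arm_command --pt "0 0 0.03 0" --pt "0 0.002 0.035 0" --pt "0 0.002 0.035 0" --pt "0 0.002 0.035 0" --pt "0 0.002 0.035 0" --pt "-0.005 0.002 0.035 0" --pt "-0.005 0.002 0.035 0" --pt "-0.005 0.002 0.035 0" --pt "0 0.002 0.035 0" --pt "0 0.002 0.03 0"

```text
t: 9.55
ee_pos: [434.2, -0.4, 308.3]
orientation: [1.122, 1.283, -1.124]
ft_force: [0.7, 0.5, -1.8]
width: 20.0
```

```bash
cat >> h.py <<'E'
def hook(hk=(12.5,15,113.9)):
    p,R,o=pose(); return p+R@np.array(hk)
E
python3 -c "
from h import *
tilt();togo(435.5,-10,330,-84);print(hook())"
```

```text
toolx [-0.0145  0.0111 -0.9998] tooly [ 0.9926  0.1205 -0.0131] toolz [ 0.1204 -0.9926 -0.0128]
togo [-0.0218 -0.0001  0.0094] turn 0.016 (shift in present axes)
  in final axes [-0.0217  0.0003  0.0097]
pos [ 4.342e+02 -4.000e-01  3.083e+02] yaw -83.09 q [-0.04  0.06  1.96  0.01  1.13 -0.16] F [ 0.7  0.5 -1.8] w 20.0 t 9.6
[ 462.61297184 -111.4893577   294.19422466]
```

Look from both fixed cameras to check hook and eye.

```bash
python3 -c "
from h import *
save('scene','s2.png',crop=(80,140,240,260),sc=5);save('side','d2.png',crop=(280,60,440,180),sc=5)
print(proj(ctrl.get_calibration('scene'),hook()),proj(ctrl.get_calibration('side'),hook()),hook())"
```

```text
[[154.08979658 182.55252055]] [[341.14393561 145.70181871]] [ 462.62619921 -112.61860077  294.10291361]
```

View pics/s2.png

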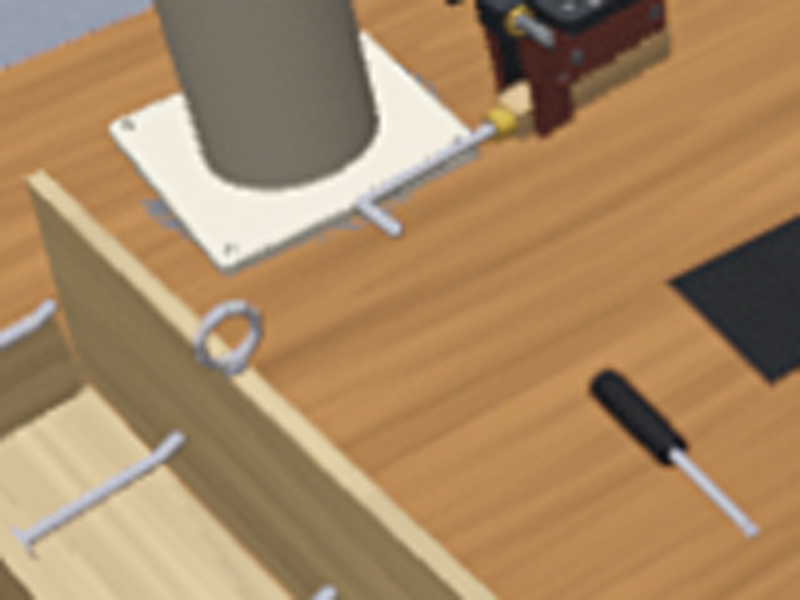

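View pics/d2.png

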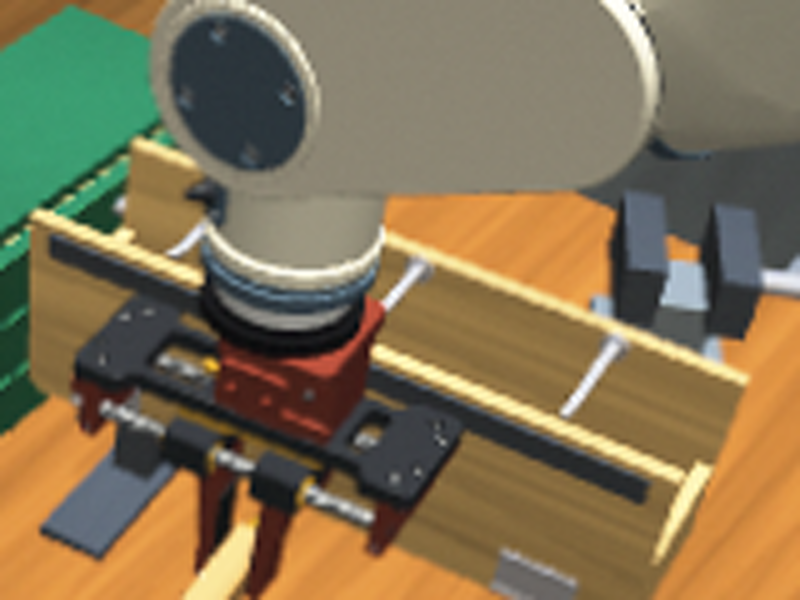

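```bash
python3 -c "
from h import *
S=ctrl.get_calibration('scene')
for n,h in [('bend',(12.5,0,113.9)),('tip',(12.5,30,113.9)),('ferrule',(12.5,0,25)),('mid',(12.5,15,113.9))]:
    u=proj(S,hook(h))[0]; print(n,((u-[80,140]+.4)*5).round(1))
print(((proj(S,[502.2,-210.1,300.2])-[80,140]+.4)*5))
"
```

```text
bend [355.4 201.3]
tip [389.8 228.5]
ferrule [494.4 119.7]
mid [372.4 214.8]
[[225.687354   335.94198638]]
```

Emit:
arm_command --pt "-0.004 -0.005 0.01 0.008" --pt "-0.004 -0.005 0.02 0.008" --pt "0 0 0.02 0" --pt "0 0 0.02 0" --pt "0 0 0.015 0" --pt "0 0 0 0"

```text
t: 10.25
ee_pos: [431.5, -87.7, 309.3]
orientation: [1.134, 1.285, -1.146]
ft_force: [-0.6, 0.0, -0.3]
width: 20.1
```

```bash
cat >> h.py <<'E'
def hgo(T,hk=(12.5,15,113.9)):
    p,R,o=pose(); print('hook',hook(hk).round(1),'togo tool',(R.T@(np.array(T)-hook(hk))).round(1),'F',np.round(o['ft_force'],1))
E
python3 -c "
from h import *
tilt();hgo((464.4,-214.1,301))
save('scene','s3.png',crop=(80,140,240,260),sc=5)"
```

```text
toolx [-0.0259  0.0139 -0.9996] tooly [ 0.9947  0.1003 -0.0244] toolz [ 0.1    -0.9949 -0.0164]
hook [ 457.5 -199.3  294.6] togo tool [-6.8  5.2 15.3] F [-0.6  0.  -0.3]
```

View pics/s3.png

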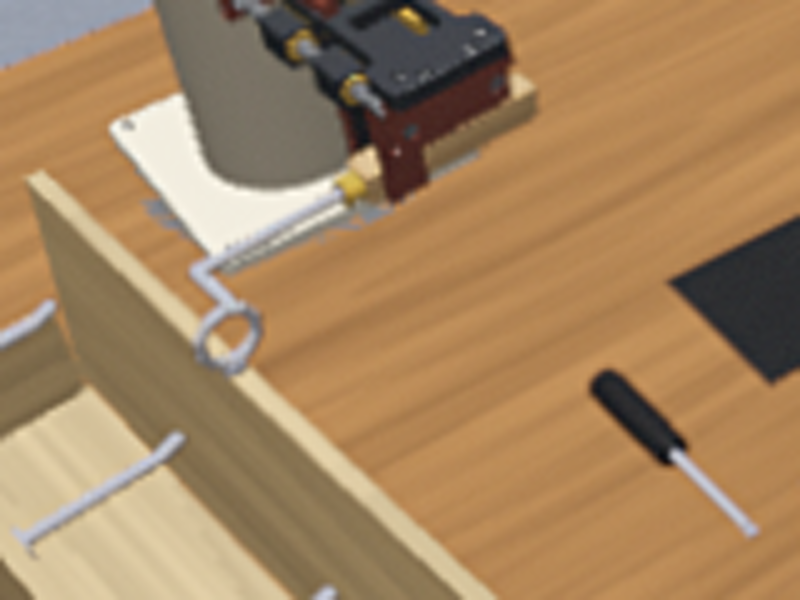

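Emit:
arm_command --pt "-0.004 0 0.006 0" --pt "-0.003 0 0.006 0" --pt "0 0 0.003 0" --pt "0 0 0 0"

```text
t: 10.7
ee_pos: [432.9, -100.7, 315.6]
orientation: [1.132, 1.289, -1.145]
ft_force: [-0.3, 0.1, -1.0]
width: 19.7
```

```bash
python3 -c "
from h import *
tilt();hgo((464.4,-214.1,301));hgo((502.2,-210.1,301))
save('scene','s4.png',crop=(90,180,170,240),sc=10)"
```

```text
toolx [-0.0282  0.0153 -0.9995] tooly [ 0.9943  0.1031 -0.0265] toolz [ 0.1026 -0.9946 -0.0182]
hook [ 459.1 -212.3  300.7] togo tool [-0.5  5.1  2.3] F [-0.3  0.1 -1. ]
hook [ 459.1 -212.3  300.7] togo tool [-1.5 43.1  2.3] F [-0.3  0.1 -1. ]
```

View pics/s4.png

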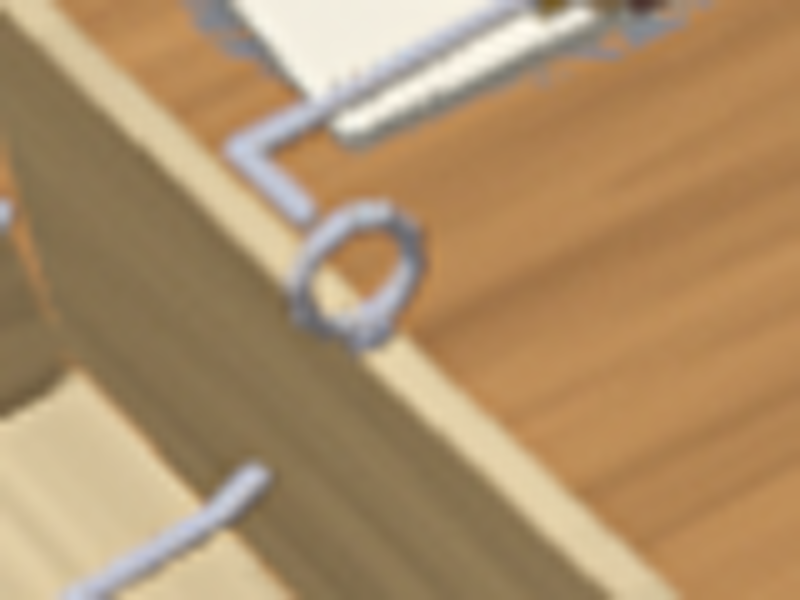

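Emit:
arm_command --pt "0 0.01 0 0" --pt "0 0.01 0 0" --pt "0 0.01 0 0" --pt "0 0.006 0 0" --pt "0 0 0 0"

```text
t: 11.25
ee_pos: [472.6, -96.0, 314.6]
orientation: [1.132, 1.288, -1.144]
ft_force: [-0.7, -0.2, -0.5]
width: 19.8
```

```bash
python3 -c "
from h import *
tilt();hgo((502.2,-210.1,301))
save('scene','s5.png',crop=(90,180,170,240),sc=10)"
```

```text
toolx [-0.0274  0.0155 -0.9995] tooly [ 0.9943  0.1035 -0.0256] toolz [ 0.1031 -0.9945 -0.0183]
hook [ 498.9 -207.5  299.6] togo tool [-1.5  3.   2.9] F [-0.7 -0.2 -0.5]
```

View pics/s5.png

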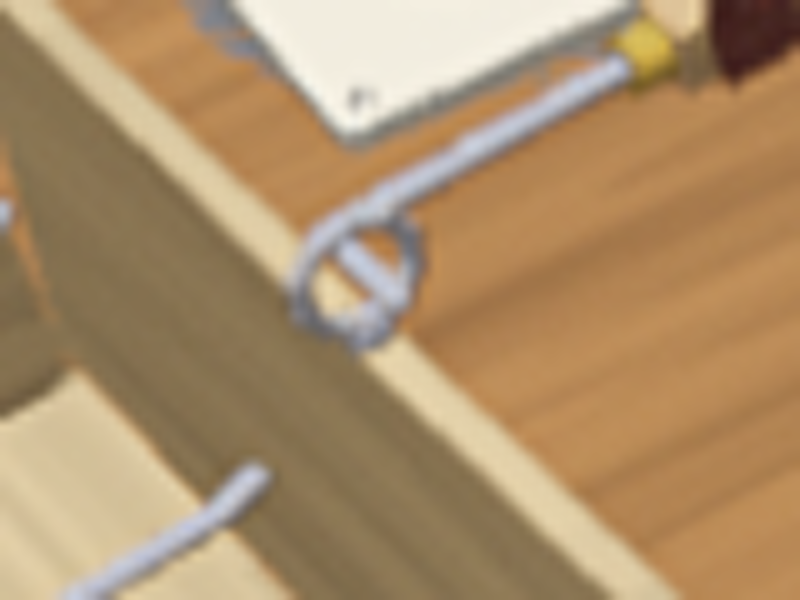

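Emit:
arm_command --pt "0 0.003 0 0" --pt "0 0 0 0" --pt "0 0 0 0" --pt "0 0 -0.01 0" --pt "0 0 -0.01 0" --pt "0.001 0 -0.01 0" --pt "0.002 0 -0.01 0" --pt "0 0 0 0"

```text
t: 12.1
ee_pos: [469.4, -52.8, 311.3]
orientation: [1.131, 1.289, -1.146]
ft_force: [-0.5, -1.4, -1.3]
width: 19.6
```

```bash
cat >> h.py <<'E'
def arc(th,hk=(12.5,15,113.9),lead=8):
    out=np.array([-0.105,0.9945,0]); s,c=np.sin(th),np.cos(th)
    T=np.array([500.5,-208,140])+out*(160*s+lead*c)+np.array([0,0,160*c-lead*s])
    print('th',th,end=' '); hgo(T,hk)
E
python3 -c "
from h import *
tilt();arc(.2);arc(.4)
save('scene','s6.png',crop=(90,170,190,245),sc=8)"
```

```text
toolx [-0.0291  0.0146 -0.9995] tooly [ 0.9943  0.103  -0.0275] toolz [ 0.1025 -0.9946 -0.0175]
th 0.2 hook [ 495.6 -164.4  296.4] togo tool [1.1 0.3 4.3] F [-0.5 -1.4 -1.3]
th 0.4 hook [ 495.6 -164.4  296.4] togo tool [ 12.6   0.6 -25.6] F [-0.5 -1.4 -1.3]
```

View pics/s6.png

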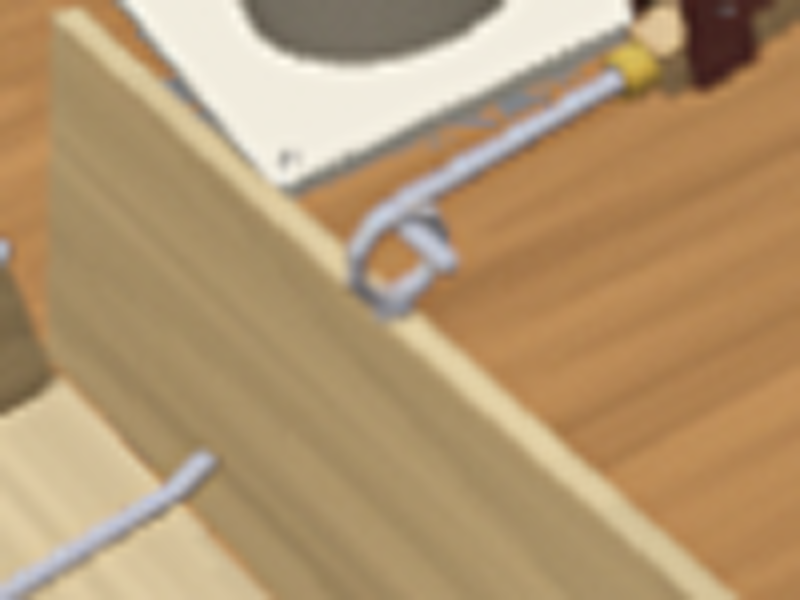

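Flap is swinging; hook is in the ring (hook pin at about (430,245) of the crop, ring around it). Continue along the arc.

Emit:
arm_command --pt "0.004 0 -0.008 0" --pt "0.004 0 -0.008 0" --pt "0.004 0 -0.008 0" --pt "0 0 0 0"

```text
t: 12.55
ee_pos: [466.5, -27.3, 299.1]
orientation: [1.131, 1.288, -1.146]
ft_force: [0.0, -0.2, -1.5]
width: 20.0
```

```bash
python3 -c "
from h import *
arc(.4);arc(.6);arc(.8)"
```

```text
th 0.4 hook [ 492.7 -138.8  284.2] togo tool [-0.   0.5 -0.1] F [ 0.  -0.2 -1.5]
th 0.6 hook [ 492.7 -138.8  284.2] togo tool [ 17.1   0.9 -27.1] F [ 0.  -0.2 -1.5]
th 0.8 hook [ 492.7 -138.8  284.2] togo tool [ 39.3   1.5 -50.1] F [ 0.  -0.2 -1.5]
```

Emit:
arm_command --pt "0.005 0 -0.009 0" --pt "0.006 0 -0.009 0" --pt "0.006 0 -0.009 0" --pt "0.007 0 -0.008 0" --pt "0.007 0 -0.008 0" --pt "0.008 0 -0.007 0" --pt "0 0 0 0"

```text
t: 13.25
ee_pos: [459.6, 26.0, 256.3]
orientation: [1.127, 1.286, -1.147]
ft_force: [-0.4, -2.5, -2.6]
width: 19.8
```

```bash
python3 -c "
from h import *
tilt();arc(.8);arc(1.0);arc(1.2)
save('scene','s7.png',crop=(90,170,230,275),sc=5.7)"
```

```text
toolx [-0.0289  0.0103 -0.9995] tooly [ 0.9942  0.1041 -0.0277] toolz [ 0.1037 -0.9945 -0.0132]
th 0.8 hook [486.  -85.5 241.9] togo tool [-3.9  1.5  2.9] F [-0.4 -2.5 -2.6]
th 1.0 hook [486.  -85.5 241.9] togo tool [ 22.3   2.2 -15.4] F [-0.4 -2.5 -2.6]
th 1.2 hook [486.  -85.5 241.9] togo tool [ 51.7   3.  -28. ] F [-0.4 -2.5 -2.6]
```

View pics/s7.png

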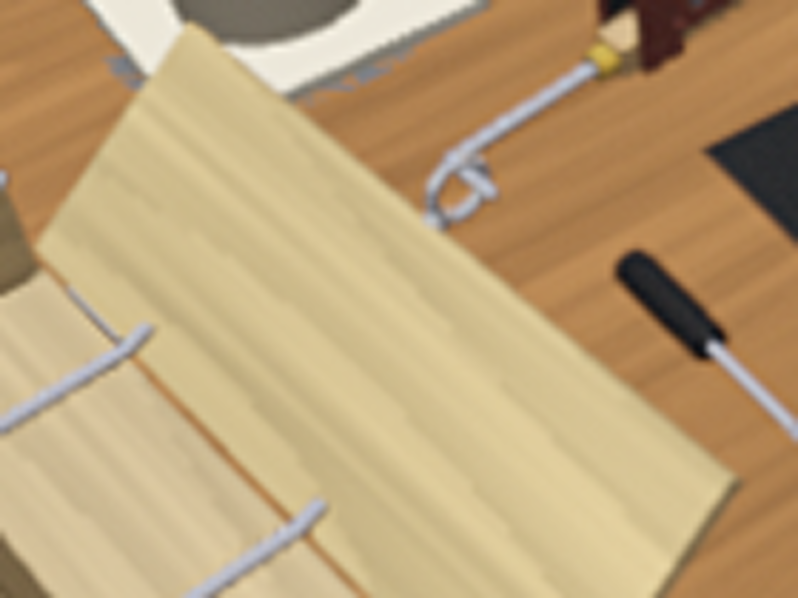

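Emit:
arm_command --pt "0.007 0.001 -0.005 0" --pt "0.007 0 -0.005 0" --pt "0.008 0.001 -0.005 0" --pt "0.009 0 -0.004 0" --pt "0.009 0.001 -0.004 0" --pt "0.009 0 -0.004 0" --pt "0 0 0 0"

```text
t: 14.0
ee_pos: [457.5, 49.2, 206.3]
orientation: [1.12, 1.28, -1.155]
ft_force: [-0.1, -2.2, -0.6]
width: 20.2
```

```bash
python3 -c "
from h import *
tilt();arc(1.2);arc(1.4);arc(1.55)
save('scene','s8.png',crop=(90,170,230,275),sc=5.7)"
```

```text
toolx [-3.120e-02  5.000e-04 -9.995e-01] tooly [ 0.9942  0.1026 -0.031 ] toolz [ 0.1025 -0.9947 -0.0037]
th 1.2 hook [483.7 -62.5 193. ] togo tool [ 2.4  1.5 -5.6] F [-0.1 -2.2 -0.6]
th 1.4 hook [483.7 -62.5 193. ] togo tool [ 33.6   2.4 -12.5] F [-0.1 -2.2 -0.6]
th 1.55 hook [483.7 -62.5 193. ] togo tool [ 57.6   3.2 -13.5] F [-0.1 -2.2 -0.6]
```

View pics/s8.png

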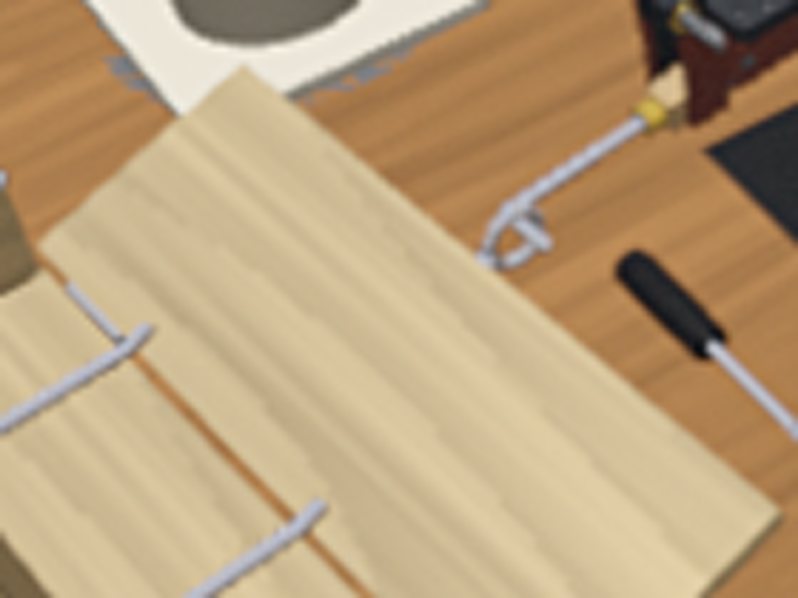

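Emit:
arm_command --pt "0.009 0.001 -0.003 0" --pt "0.009 0 -0.003 0" --pt "0.009 0.001 -0.002 0" --pt "0.009 0 -0.001 0" --pt "0 0 0 0"

```text
t: 14.55
ee_pos: [457.2, 55.0, 170.8]
orientation: [1.117, 1.276, -1.16]
ft_force: [0.3, -1.3, -1.7]
width: 19.9
```

```bash
python3 -c "
from h import *
tilt();arc(1.4);arc(1.55)
save('scene','s9.png',crop=(90,170,230,275),sc=5.7)"
```

```text
toolx [-0.0322 -0.005  -0.9995] tooly [ 0.9944  0.1002 -0.0325] toolz [ 0.1003 -0.995   0.0018]
th 1.4 hook [483.2 -56.8 158.1] togo tool [-1.3  1.3 -6.9] F [ 0.3 -1.3 -1.7]
th 1.55 hook [483.2 -56.8 158.1] togo tool [22.7  2.1 -8. ] F [ 0.3 -1.3 -1.7]
```

View pics/s9.png

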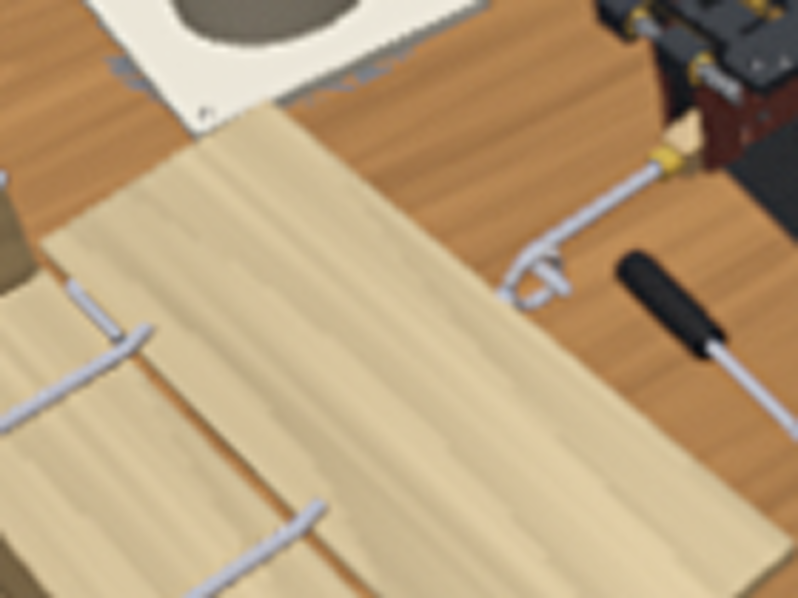

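Emit:
arm_command --pt "0.008 0.001 -0.002 0" --pt "0.008 0 -0.001 0" --pt "0.008 0 0 0" --pt "0 0 0 0" --pt "0 0 0 0"

```text
t: 15.1
ee_pos: [458.7, 56.1, 148.6]
orientation: [1.117, 1.271, -1.16]
ft_force: [-1.4, -3.5, -0.6]
width: 19.7
```

```bash
python3 -c "
from h import *
tilt();arc(1.55)
save('scene','s10.png',crop=(90,170,230,275),sc=5.7)"
```

```text
toolx [-0.0293 -0.008  -0.9995] tooly [ 0.9947  0.0987 -0.0299] toolz [ 0.0989 -0.9951  0.0051]
th 1.55 hook [484.5 -55.8 136.3] togo tool [ 0.9 -0.1 -7.1] F [-1.4 -3.5 -0.6]
```

View pics/s10.png

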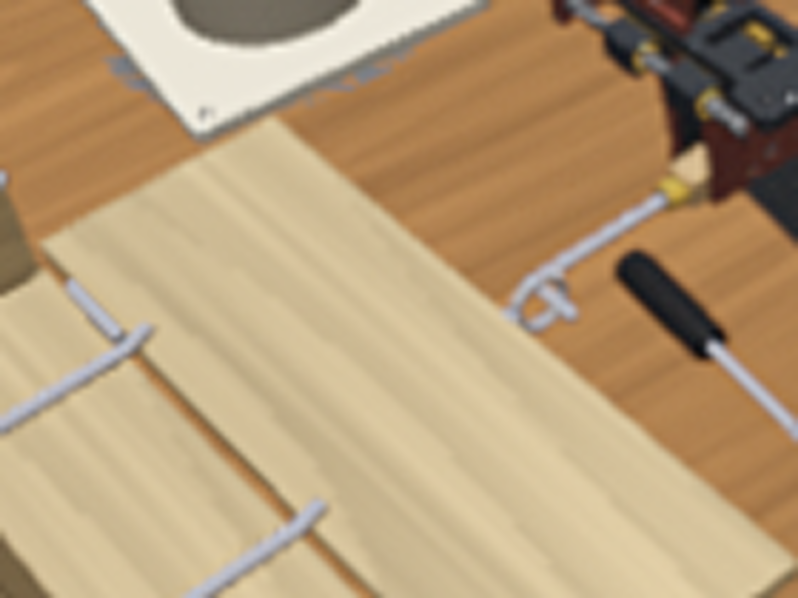

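```bash
python3 -c "
from h import *
S=ctrl.get_calibration('scene')
out=np.array([-0.105,0.9945,0]);yb=np.array([.9945,.105,0])
for th in (1.3,1.4,1.5,1.6):
  r=[]
  for e in (-210,210):
    X=np.array([501,-209,140])+out*140*np.sin(th)+np.array([0,0,140*np.cos(th)])+yb*e
    r.append(((proj(S,X)[0]-[90,170]+.4)*5.7).round(1))
  E=np.array([501,-209,140])+out*160*np.sin(th)+np.array([0,0,160*np.cos(th)])
  print(th,r,((proj(S,E)[0]-[90,170]+.4)*5.7).round(1))
print(((proj(S,hook())[0]-[90,170]+.4)*5.7).round(1))
"
```

```text
1.3 [array([271.5,  54.9]), array([808.4, 496.2])] [539.1 222.7]
1.4 [array([281.9,  71.7]), array([815.5, 511.9])] [549.3 241.9]
1.5 [array([290. ,  89.7]), array([820.1, 529.5])] [556.8 262.8]
1.6 [array([295.9, 108.8]), array([822.2, 548.6])] [561.7 285. ]
[551.7 289.6]
```

```bash
python3 -c "
from h import *
from scipy.optimize import least_squares
S=ctrl.get_calibration('scene')
out=np.array([-0.105,0.9945,0]);yb=np.array([.9945,.105,0])
obs={-210:(275,119),210:(792,566)}
def f(v):
  th,o=v;r=[]
  for e,u in obs.items():
    X=np.array([501,-209,140])+out*(o+140*np.sin(th)+5*np.cos(th)*-1)+np.array([0,0,140*np.cos(th)+5*np.sin(th)])+yb*e
    r+=list((proj(S,X)[0]-[90,170]+.4)*5.7-u)
  return r
r=least_squares(f,[1.5,0]);print(r.x,r.fun)
"
```

```text
[  1.62005019 -15.56125518] [-3.92977311  0.52427068  4.08223189  0.21193805]
```

Emit:
arm_command --pt "0.004 0 0 0" --pt "0 0 0 0" --pt "-0.002 0 0.006 0" --pt "0 0 0 0"

```text
t: 15.55
ee_pos: [460.2, 50.8, 147.7]
orientation: [1.119, 1.271, -1.157]
ft_force: [0.2, 0.9, -1.7]
width: 20.1
```

```bash
python3 -c "
from h import *
tilt();arc(1.55)
save('scene','s11.png',crop=(160,200,220,245),sc=13)"
```

```text
toolx [-0.0267 -0.0065 -0.9996] tooly [ 0.9947  0.0992 -0.0272] toolz [ 0.0994 -0.995   0.0038]
th 1.55 hook [486.1 -61.1 135.2] togo tool [ -0.1  -1.2 -12.5] F [ 0.2  0.9 -1.7]
```

View pics/s11.png

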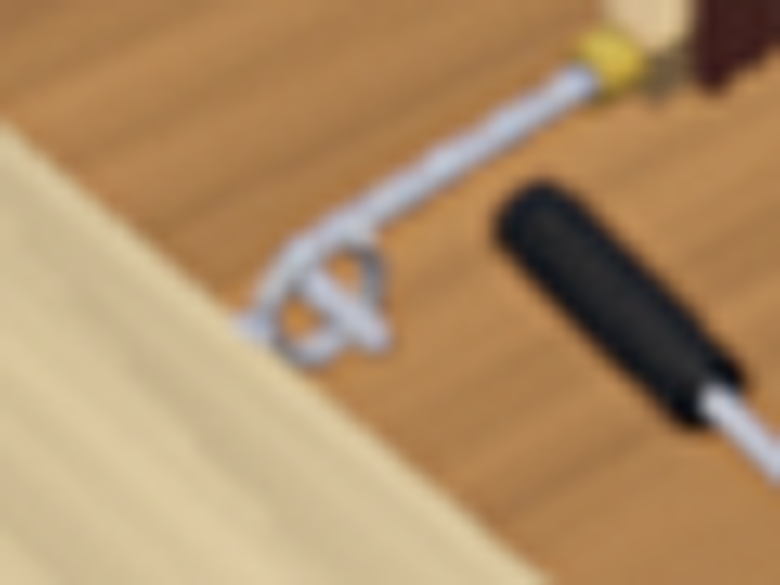

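Emit:
arm_command --pt "0 -0.009 0 0" --pt "0 -0.009 0 0" --pt "0 -0.009 0 0" --pt "0 -0.009 0 0" --pt "0 -0.009 0 0" --pt "0 -0.004 0 0" --pt "0 0 0 0"

```text
t: 16.3
ee_pos: [405.5, 46.0, 149.0]
orientation: [1.119, 1.272, -1.158]
ft_force: [-0.1, 0.5, -0.7]
width: 19.7
```

```bash
python3 -c "
from h import *
tilt();arc(1.55)
save('scene','s12.png',crop=(90,170,230,275),sc=5.7)"
```

```text
toolx [-0.0279 -0.0058 -0.9996] tooly [ 0.9947  0.0989 -0.0283] toolz [ 0.0991 -0.9951  0.003 ]
th 1.55 hook [431.4 -65.9 136.4] togo tool [ -0.5  53.8 -11.9] F [-0.1  0.5 -0.7]
```

View pics/s12.png

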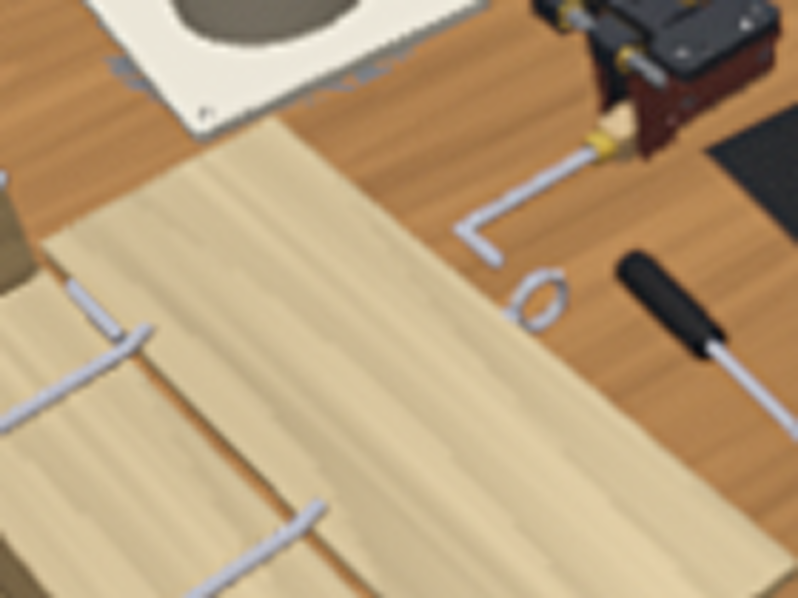

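Emit:
arm_command --pt "-0.01 0 -0.02 0" --pt "-0.01 0 -0.03 0.05" --pt "-0.01 0 -0.035 0.05" --pt "0 0 -0.035 0.05" --pt "0 0 -0.035 0.05" --pt "0 0 -0.035 0.05" --pt "0 0 -0.035 0" --pt "0 0 -0.02 0" --pt "0 0 0 0"

```text
t: 17.25
ee_pos: [419.6, 301.6, 179.8]
orientation: [1.317, 1.14, -1.347]
ft_force: [-0.0, -0.5, -1.6]
width: 19.9
```

```bash
python3 -c "
from h import *
tilt();togo(388,325,60,-98.7)"
```

```text
toolx [-0.0213 -0.0019 -0.9998] tooly [ 0.9862 -0.1641 -0.0207] toolz [-0.164  -0.9864  0.0054]
togo [ 0.1204 -0.0326 -0.0185] turn -0.013 (shift in present axes)
  in final axes [ 0.1198 -0.0348 -0.0183]
pos [419.6 301.6 179.8] yaw -99.44 q [0.59 0.37 1.91 0.01 0.88 0.75] F [-0.  -0.5 -1.6] w 19.9 t 17.2
```

Emit:
arm_command --pt "0 -0.016 -0.009 0" --pt "0 -0.016 -0.009 0" --pt "0.03 0 0 0" --pt "0.035 0 0 0" --pt "0.035 0 0 0" --pt "0 0 0 0"

```text
t: 17.85
ee_pos: [389.6, 323.3, 78.7]
orientation: [1.319, 1.139, -1.344]
ft_force: [-0.6, 0.1, -1.0]
width: 19.2
```

```bash
python3 -c "
from h import *
tilt();togo(388,325,31,-98.7);save('scene','s13.png',crop=(210,140,330,230),sc=6.5);print(hook((12.5,0,113.9)),hook((12.5,0,-91)))"
```

```text
toolx [-1.850e-02 -9.000e-04 -9.998e-01] tooly [ 0.9864 -0.1636 -0.0181] toolz [-0.1636 -0.9865  0.0039]
togo [ 0.0477 -0.001  -0.0016] turn -0.012 (shift in present axes)
  in final axes [ 0.0477 -0.0018 -0.0014]
pos [389.6 323.3  78.7] yaw -99.41 q [0.66 0.53 1.98 0.02 0.65 0.81] F [-0.6  0.1 -1. ] w 19.2 t 17.9
[371.87556982 211.77987638  68.31431541] [405.41942474 413.91518491  67.94439021]
```

View pics/s13.png

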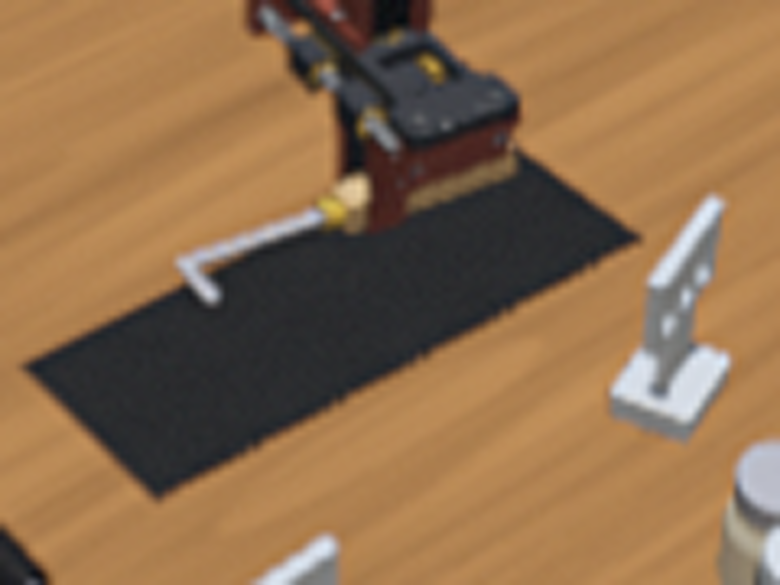

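Emit:
arm_command --pt "0.02 0 0 0" --pt "0.015 0 0 0" --pt "0.006 0 0 0" --pt "0.003 0 0 0" --pt "0 0 0 0" --pt "0 0 0 0"

```text
t: 18.5
ee_pos: [394.7, 325.8, 41.8]
orientation: [1.331, 1.137, -1.335]
ft_force: [0.2, 0.5, -1.0]
width: 19.7
```

```bash
python3 -c "
from h import *
tilt();togo(388,325,31,-98.7)"
```

```text
toolx [-0.0085  0.0067 -0.9999] tooly [ 0.9862 -0.1653 -0.0095] toolz [-0.1653 -0.9862 -0.0052]
togo [ 0.0108 -0.0064  0.002 ] turn -0.014 (shift in present axes)
  in final axes [ 0.0108 -0.0065  0.0018]
pos [394.7 325.8  41.8] yaw -99.52 q [0.66 0.6  1.98 0.02 0.57 0.81] F [ 0.2  0.5 -1. ] w 19.7 t 18.5
```

Emit:
arm_command --pt "0.004 0 0 0" --pt "0.004 0 0 0" --pt "0.002 0 0 0" --pt "0 0 0 0"

```text
t: 18.9
ee_pos: [395.3, 326.6, 32.3]
orientation: [1.333, 1.137, -1.332]
ft_force: [0.5, -0.1, -0.2]
width: 20.2
```

```bash
python3 -c "
from h import *
tilt();togo(388,325,31,-98.7)"
```

```text
toolx [-0.0066  0.0082 -0.9999] tooly [ 0.9863 -0.165  -0.0079] toolz [-0.1651 -0.9863 -0.007 ]
togo [ 0.0013 -0.007   0.0028] turn -0.014 (shift in present axes)
  in final axes [ 0.0013 -0.007   0.0027]
pos [395.3 326.6  32.3] yaw -99.5 q [0.66 0.62 1.98 0.02 0.55 0.81] F [ 0.5 -0.1 -0.2] w 20.2 t 18.9
```

Emit:
arm_command --pt "0 0 0 0" --pt "0 0 0 0" --pt "0 0 0 0" --pt "0 0 0 0" --pt "0 0 0 0" --pt "0 0 0 0" --pt "0 0 0 0" --pt "0 0 0 0" --hand 0.0878

```text
t: 19.7
ee_pos: [395.7, 326.9, 32.7]
orientation: [1.334, 1.137, -1.331]
ft_force: [0.1, -0.2, -0.6]
width: 80.2
```

Emit:
arm_command --pt "-0.01 0 0 0" --pt "-0.02 0 0 0" --pt "-0.03 0 0 0" --pt "-0.03 0 0 0" --pt "-0.03 0 0 0" --pt "-0.03 0 0 0" --pt "-0.03 0 0 0" --pt "-0.03 0 0 0" --pt "0 0 0 0"

```text
t: 20.6
ee_pos: [396.1, 324.2, 255.6]
orientation: [1.334, 1.137, -1.331]
ft_force: [0.4, 1.0, 0.1]
width: 88.0
```

```bash
python3 -c "
from h import *
tilt();togo(500,300,300,-98.7);save('wrist','w4.png',sc=1.5625)
np.save('cal.npy',ctrl.get_calibration('wrist'),allow_pickle=True)"
```

```text
toolx [-0.0057  0.0088 -0.9999] tooly [ 0.9863 -0.1651 -0.0071] toolz [-0.1652 -0.9862 -0.0077]
togo [-0.0452  0.1061  0.0064] turn -0.014 (shift in present axes)
  in final axes [-0.0444  0.1063  0.0082]
pos [396.1 324.2 255.6] yaw -99.51 q [0.66 0.25 1.87 0.01 1.02 0.82] F [0.4 1.  0.1] w 88.0 t 20.6
```

View pics/w4.png

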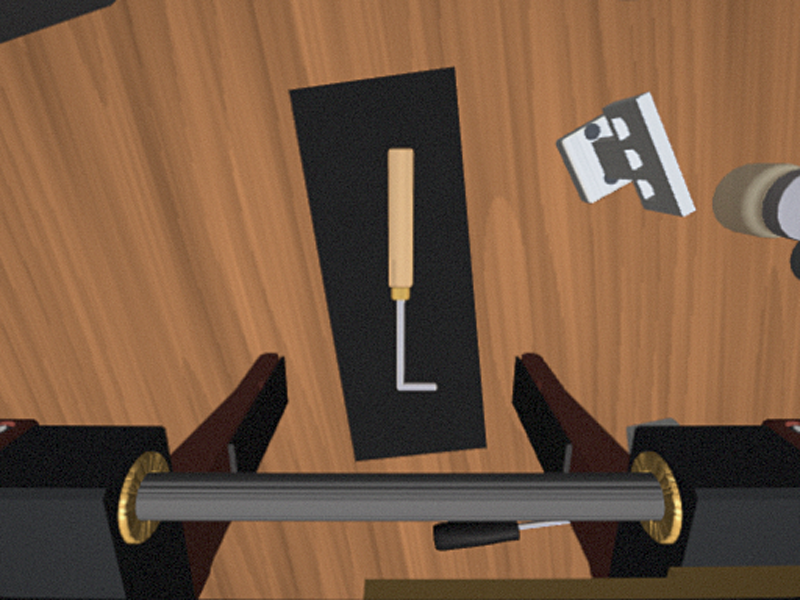

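```bash
python3 - <<'E'
from h import *
c=ctrl.get_calibration('wrist'); q=lambda p:(p[0]/1.5625-.2,p[1]/1.5625-.2)
P=[onz(c,q(p),110).round(1) for p in [(634,99),(650,93),(694,211),(681,215)]]; print(P)
a=(P[0]+P[1])/2;b=(P[2]+P[3])/2;d=b-a;print('len',np.linalg.norm(d),'ang',np.degrees(np.arctan2(d[1],d[0])),'mid',(a+b)/2)
for p in [(557,141),(604,115),(587,203),(634,180)]: print('foot',onz(c,q(p),20).round(1))
E
```

```text
[array([543.8, 415.5, 110. ]), array([552.7, 417.2, 110. ]), array([577.8, 347.3, 110. ]), array([570.1, 346.2, 110. ])]
len 74.19332854104879 ang -69.7331879986388 mid [561.1  381.55 110.  ]
foot [528.2 399.1  20. ]
foot [564.1 411.8  20. ]
foot [548.2 349.1  20. ]
foot [585.1 360.8  20. ]
```

```bash
python3 -c "
from h import *
togo(545,400,260,-69.7)"
```

```text
togo [-0.0069  0.1349 -0.1001] turn -0.52 (shift in present axes)
  in final axes [-0.0063  0.1669 -0.0197]
pos [395.3 323.6 253.7] yaw -99.51 q [0.66 0.25 1.87 0.01 1.02 0.82] F [-0.3 -0.3 -0.6] w 87.8 t 20.6
```

Emit:
arm_command --pt "0 0.02 -0.005 -0.1" --pt "0 0.02 -0.005 -0.1" --pt "0 0.02 -0.005 -0.1" --pt "0 0.02 -0.01 -0.1" --pt "0 0.02 -0.02 -0.1" --pt "0 0.02 -0.02 -0.02" --pt "0 0 0 0" --hand 0.045

```text
t: 21.35
ee_pos: [499.4, 395.5, 245.5]
orientation: [0.922, 1.379, -0.94]
ft_force: [-0.2, -0.5, -0.1]
width: 45.0
```

```bash
python3 -c "
from h import *
tilt();togo(561,381.5,260,-69.7);save('wrist','w5.png',sc=1.5625)"
```

```text
toolx [-1.830e-02 -7.000e-04 -9.998e-01] tooly [ 0.9304  0.3662 -0.0173] toolz [ 0.3662 -0.9305 -0.0061]
togo [-0.0157  0.0519  0.0355] turn 0.021 (shift in present axes)
  in final axes [-0.0145  0.0529  0.0345]
pos [499.4 395.5 245.5] yaw -68.52 q [0.65 0.45 1.59 0.01 1.11 0.27] F [-0.2 -0.5 -0.1] w 45.0 t 21.4
```

View pics/w5.png

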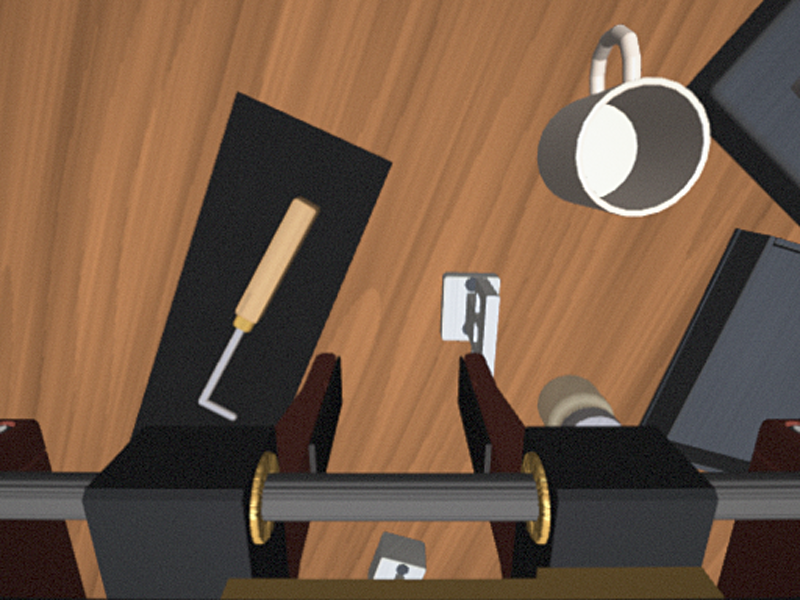

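Emit:
arm_command --pt "-0.005 0.02 -0.015 0.01" --pt "-0.005 0.02 -0.01 0.01" --pt "0 0.012 0 0" --pt "0 0 0 0" --hand 0.06

```text
t: 21.8
ee_pos: [535.2, 432.1, 249.5]
orientation: [0.928, 1.373, -0.968]
ft_force: [-0.6, 0.0, 0.0]
width: 60.0
```

```bash
python3 -c "
from h import *
tilt();togo(561,381.5,260,-69.7);save('wrist','w6.png',sc=1.5625)"
```

```text
toolx [-0.0282 -0.0098 -0.9996] tooly [ 0.9382  0.3448 -0.0298] toolz [ 3.450e-01 -9.386e-01 -5.000e-04]
togo [-0.0107  0.0064  0.0563] turn -0.002 (shift in present axes)
  in final axes [-0.0105  0.0066  0.0564]
pos [535.2 432.1 249.5] yaw -69.82 q [0.66 0.53 1.46 0.01 1.19 0.3 ] F [-0.6  0.   0. ] w 60.0 t 21.8
```

View pics/w6.png

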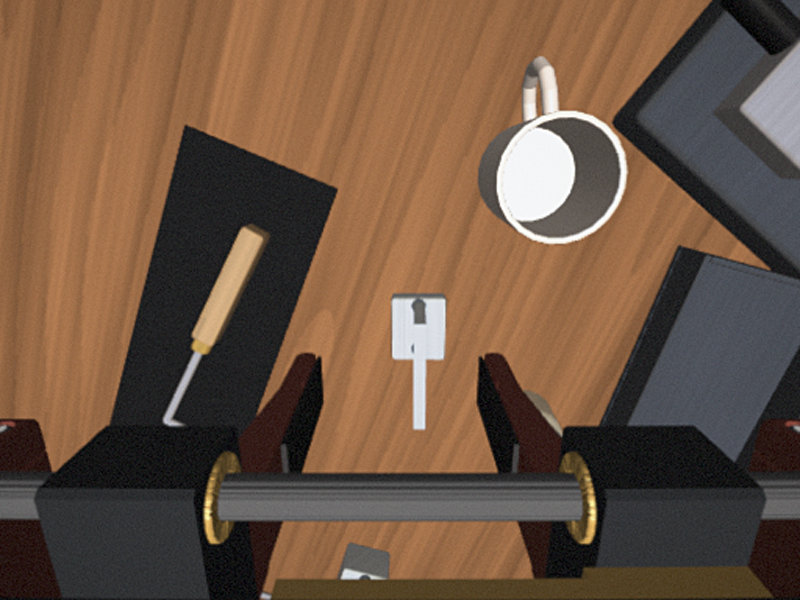

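```bash
cat > m.py <<'E'
from h import *
c=ctrl.get_calibration('wrist'); q=lambda p:(p[0]/1.5625-.2,p[1]/1.5625-.2)
p,R,o=pose()
def show(n,px,z):
    X=onz(c,q(px),z); print(n,X.round(1),'tool yz',(R.T@(X-p))[1:].round(1)); return X
E
python3 - <<'E'
from m import *
show('bar a',(419,325),110);show('bar b',(419,430),110);show('barw',(413,430),110);show('barw',(425,430),110)
for u in [(392,296),(445,296),(445,359),(392,359)]: show('foot',u,20)
E
```

```text
bar a [550.1 417.1 110. ] tool yz [13.9 19.2]
bar b [577.3 346.  110. ] tool yz [14.8 95.3]
barw [573.5 344.6 110. ] tool yz [10.7 95.3]
barw [581.1 347.5 110. ] tool yz [18.9 95.2]
foot [533.  402.5  20. ] tool yz [-4.5 27. ]
foot [573.7 417.9  20. ] tool yz [39.  26.6]
foot [594.7 365.6  20. ] tool yz [40.6 82.9]
foot [552.2 349.4  20. ] tool yz [-4.8 83.5]
```

Emit:
arm_command --pt "0 0.005 0.018 0" --pt "0 0.005 0.018 0" --pt "0 0.004 0.018 0" --pt "0.035 0 0 0" --pt "0.035 0 0 0" --pt "0.015 0 0 0" --pt "0 0 0 0" --hand 0.05

```text
t: 22.55
ee_pos: [568.1, 372.2, 163.4]
orientation: [0.932, 1.37, -0.973]
ft_force: [-0.2, -0.8, 0.1]
width: 50.1
```

```bash
python3 -c "
from h import *
tilt();togo(563.7,381.5,117,-69.1);save('wrist','w7.png',sc=1.5625)"
```

```text
toolx [-0.0275 -0.0108 -0.9996] tooly [ 0.9401  0.3397 -0.0296] toolz [ 3.398e-01 -9.405e-01  8.000e-04]
togo [ 0.0464  0.0004 -0.0103] turn -0.018 (shift in present axes)
  in final axes [ 0.0464 -0.0008 -0.0103]
pos [568.1 372.2 163.4] yaw -70.13 q [0.56 0.61 1.53 0.01 1.03 0.21] F [-0.2 -0.8  0.1] w 50.1 t 22.6
```

View pics/w7.png

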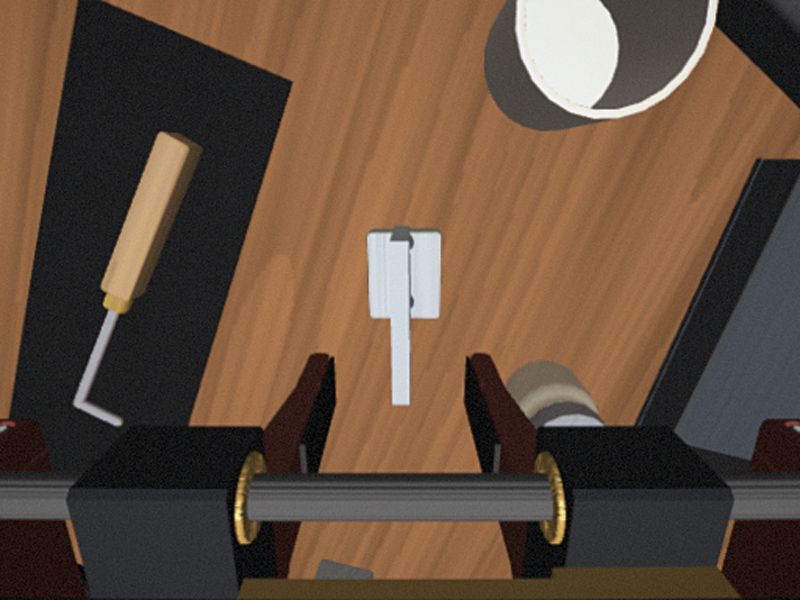

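```bash
python3 - <<'E'
from m import *
a=show('bar a',(400,240),110);b=show('bar b',(401,405),110);d=b-a;print(np.degrees(np.arctan2(d[1],d[0])),np.linalg.norm(d),(a+b)/2)
for u in [(368,231),(441,231),(441,318),(371,319)]: show('foot',u,20)
E
```

```text
bar a [552. 419. 110.] tool yz [  1.7 -49.3]
bar b [578.5 346.9 110. ] tool yz [ 2.2 27.5]
-69.77800430555007 76.80811534662979 [565.24396427 382.91853422 110.        ]
foot [534.9 402.2  20. ] tool yz [-17.5 -39.4]
foot [576.4 417.3  20. ] tool yz [ 26.7 -39.5]
foot [596.7 365.5  20. ] tool yz [28.1 16.1]
foot [554.8 349.2  20. ] tool yz [-16.8  17.2]
```

Emit:
arm_command --pt "0 0.001 -0.006 0" --pt "0 0.001 -0.005 0" --pt "0.012 0 0 0" --pt "0.012 0 0 0" --pt "0.012 0 0 0" --pt "0.006 0 0 0" --pt "0 0 0 0"

```text
t: 23.3
ee_pos: [567.5, 386.3, 124.0]
orientation: [0.937, 1.367, -0.964]
ft_force: [0.2, 0.9, -0.7]
width: 50.2
```

```bash
python3 - <<'E'
from m import *
tilt();togo(565.2,382.9,117,-69.8);save('wrist','w8.png',sc=1.5625)
E
```

```text
toolx [-0.0202 -0.0062 -0.9998] tooly [ 0.9397  0.3413 -0.0211] toolz [ 0.3414 -0.9399 -0.0011]
togo [ 0.007  -0.0032  0.0024] turn -0.004 (shift in present axes)
  in final axes [ 0.007  -0.0034  0.0024]
pos [567.5 386.3 124. ] yaw -70.04 q [0.58 0.66 1.54 0.01 0.96 0.23] F [ 0.2  0.9 -0.7] w 50.2 t 23.3
```

View pics/w8.png

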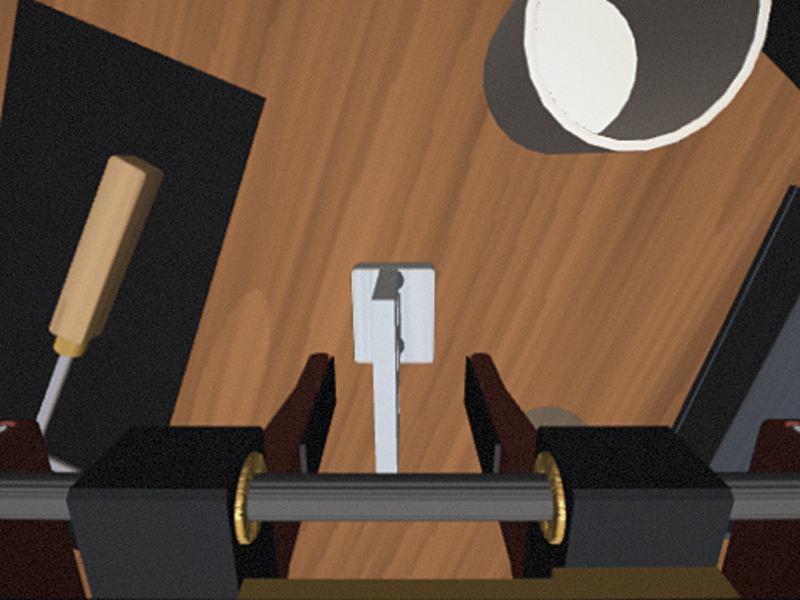

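```bash
python3 - <<'E'
from m import *
show('bar a',(384,300),110);show('bar',(386,460),110)
E
```

```text
bar a [551.6 418.4 110. ] tool yz [ -3.8 -35.7]
bar [573.4 358.6 110. ] tool yz [-3.7 28. ]
```

Emit:
arm_command --pt "0.003 -0.004 0.002 0" --pt "0.004 0 0 0" --pt "0 0 0 0"

```text
t: 23.65
ee_pos: [564.4, 382.7, 117.2]
orientation: [0.938, 1.367, -0.964]
ft_force: [0.0, -0.3, -0.2]
width: 50.1
```

Emit:
arm_command --pt "0 0 0 0" --pt "0 0 0 0" --pt "0 0 0 0" --pt "0 0 0 0" --pt "0 0 0 0" --pt "0 0 0 0" --pt "0 0 0 0" --pt "0 0 0 0" --hand 0.0

```text
t: 24.45
ee_pos: [564.9, 383.0, 118.3]
orientation: [0.939, 1.366, -0.963]
ft_force: [-0.6, -0.4, -0.2]
width: 7.8
```

```bash
python3 - <<'E'
from m import *
tilt();togo(565.2,382.9,117,-69.8);save('wrist','w9.png',sc=1.5625)
E
```

```text
toolx [-0.0182 -0.0048 -0.9998] tooly [ 0.9399  0.3409 -0.0188] toolz [ 0.3409 -0.9401 -0.0017]
togo [0.0013 0.0002 0.0002] turn -0.005 (shift in present axes)
  in final axes [0.0013 0.0002 0.0002]
pos [564.9 383.  118.3] yaw -70.07 q [0.58 0.66 1.55 0.01 0.94 0.22] F [-0.6 -0.4 -0.2] w 7.8 t 24.4
```

View pics/w9.png

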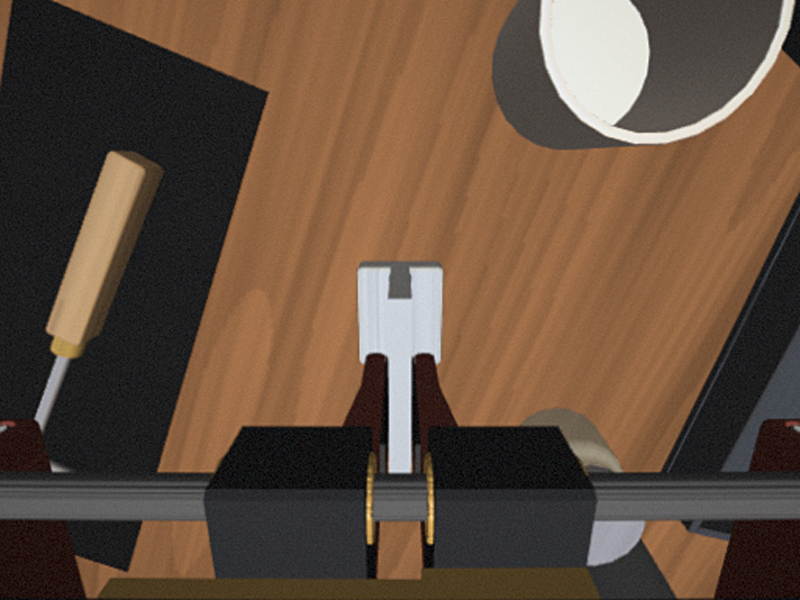

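```bash
python3 - <<'E'
from m import *
show('bar a',(400,300),110);
for u in [(357,268),(443,268)]: show('foot',u,20)
E
```

```text
bar a [553.5 418.8 110. ] tool yz [  1.6 -37.5]
foot [534.6 401.   20. ] tool yz [-20.5 -27.1]
foot [576.4 416.4  20. ] tool yz [ 24.  -27.3]
```

Emit:
arm_command --pt "-0.01 0 0 0" --pt "-0.02 0 0 0" --pt "-0.03 0 0 0" --pt "-0.03 0 0 0" --pt "-0.03 0 0 0" --pt "-0.03 0 0 0" --pt "-0.03 0 0 0" --pt "-0.03 0 0 0" --pt "-0.02 0 0 0" --pt "0 0 0 0"

```text
t: 25.5
ee_pos: [567.2, 382.6, 357.6]
orientation: [0.933, 1.369, -0.969]
ft_force: [0.4, 0.0, -2.6]
width: 7.4
```

```bash
python3 - <<'E'
from m import *
tilt();togo(450,150,370,-174);save('wrist','w10.png',sc=1)
E
```

```text
toolx [-0.0247 -0.0094 -0.9996] tooly [ 0.9398  0.3408 -0.0265] toolz [ 3.410e-01 -9.401e-01  4.000e-04]
togo [-0.0073 -0.1897  0.1787] turn 1.814 (shift in present axes)
  in final axes [-0.0124  0.219   0.1408]
pos [567.2 382.6 357.6] yaw -70.06 q [0.57 0.43 1.36 0.01 1.38 0.22] F [ 0.4  0.  -2.6] w 7.4 t 25.5
```

View pics/w10.png

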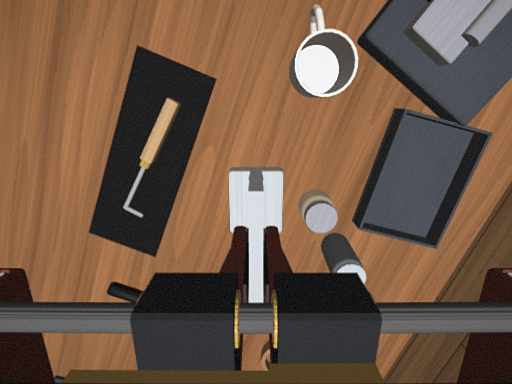

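Emit:
arm_command --pt "0 0 0 0.1" --pt "0 0 0 0.13" --pt "0 0 0 0.13" --pt "0 0 0 0.13" --pt "0 0 0 0.13" --pt "0 0 0 0.13" --pt "0 0 0 0.13" --pt "0 0 0 0.13" --pt "0 0 0 0.13" --pt "0 0 0 0.13"

```text
t: 26.55
ee_pos: [558.6, 377.0, 333.6]
orientation: [1.816, 0.567, -1.934]
ft_force: [0.0, 0.9, -3.0]
width: 7.9
```

Emit:
arm_command --pt "0 0 0 0.13" --pt "0 0 0 0.13" --pt "0 0 0 0.13" --pt "0 0 0 0.1" --pt "0 0 0 0" --pt "0 0 0 0"

```text
t: 27.15
ee_pos: [553.6, 373.7, 320.0]
orientation: [2.079, 0.055, -2.236]
ft_force: [0.0, -1.0, -2.9]
width: 8.0
```

```bash
python3 - <<'E'
from m import *
tilt();togo(420,-90,370,-174)
E
```

```text
toolx [-0.0712 -0.0398 -0.9967] tooly [ 0.0891 -0.9955  0.0334] toolz [-0.9935 -0.0864  0.0744]
togo [-0.0219  0.4514  0.1765] turn -0.018 (shift in present axes)
  in final axes [-0.05    0.4472  0.1813]
pos [553.6 373.7 320. ] yaw -175.03 q [0.57 0.46 1.41 0.01 1.36 2.06] F [ 0.  -1.  -2.9] w 8.0 t 27.1
```

Emit:
arm_command --pt "-0.03 0.01 0 0" --pt "-0.02 0.03 0 0" --pt "0 0.04 0.01 0" --pt "0 0.04 0.01 0" --pt "0 0 0 0"

```text
t: 27.65
ee_pos: [546.9, 251.2, 372.1]
orientation: [2.061, 0.069, -2.232]
ft_force: [-0.1, 1.1, -2.7]
width: 8.3
```

```bash
python3 - <<'E'
from m import *
tilt();togo(420,-90,370,-174)
E
```

```text
toolx [-0.0771 -0.0444 -0.996 ] tooly [ 0.1059 -0.9937  0.0361] toolz [-0.9914 -0.1027  0.0814]
togo [0.0271 0.3255 0.1607] turn -0.001 (shift in present axes)
  in final axes [0.0021 0.3261 0.1619]
pos [546.9 251.2 372.1] yaw -174.08 q [ 0.42  0.32  1.5  -0.01  1.42  1.88] F [-0.1  1.1 -2.7] w 8.3 t 27.6
```

Emit:
arm_command --pt "0.04 0 0 0" --pt "0.04 0 0 0" --pt "0 0 0 0"

```text
t: 27.95
ee_pos: [541.3, 247.2, 291.7]
orientation: [2.064, 0.076, -2.228]
ft_force: [-0.1, -0.0, -3.6]
width: 7.6
```

```bash
python3 - <<'E'
from m import *
tilt();togo(420,-90,370,-174)
E
```

```text
toolx [-0.0738 -0.0418 -0.9964] tooly [ 0.1094 -0.9934  0.0336] toolz [-0.9913 -0.1065  0.0779]
togo [-0.055   0.3244  0.1623] turn 0.002 (shift in present axes)
  in final axes [-0.0783  0.3227  0.1559]
pos [541.3 247.2 291.7] yaw -173.87 q [ 0.41  0.37  1.6  -0.01  1.25  1.88] F [-0.1 -0.  -3.6] w 7.6 t 27.9
```

Emit:
arm_command --pt "-0.04 0 0 0" --pt "-0.04 0 0 0" --pt "0 0 0 0"

```text
t: 28.25
ee_pos: [547.2, 252.0, 374.3]
orientation: [2.057, 0.08, -2.229]
ft_force: [0.6, -0.8, -2.2]
width: 7.5
```

```bash
python3 - <<'E'
from m import *
tilt();togo(420,-90,370,-174)
E
```

```text
toolx [-0.078  -0.0431 -0.996 ] tooly [ 0.1146 -0.9928  0.034 ] toolz [-0.9904 -0.1115  0.0823]
togo [0.0289 0.3248 0.1638] turn 0.007 (shift in present axes)
  in final axes [0.0043 0.3268 0.1623]
pos [547.2 252.  374.3] yaw -173.58 q [ 0.42  0.32  1.49 -0.01  1.42  1.87] F [ 0.6 -0.8 -2.2] w 7.5 t 28.2
```

Emit:
arm_command --pt "0 0 0 -0.13" --pt "0 0 0 -0.13" --pt "0 0 0 -0.13" --pt "0 0 0 0"

```text
t: 28.65
ee_pos: [547.7, 254.0, 376.6]
orientation: [1.836, 0.493, -2.0]
ft_force: [0.5, -0.4, -3.5]
width: 8.0
```

```bash
python3 - <<'E'
from m import *
tilt();togo(420,-90,370,-174)
E
```

```text
toolx [-0.0745 -0.0411 -0.9964] tooly [ 0.4993 -0.8664 -0.0016] toolz [-0.8632 -0.4976  0.085 ]
togo [0.0302 0.2344 0.2808] turn 0.418 (shift in present axes)
  in final axes [0.0066 0.3288 0.1629]
pos [547.7 254.  376.6] yaw -150.04 q [ 0.42  0.31  1.49 -0.01  1.42  1.47] F [ 0.5 -0.4 -3.5] w 8.0 t 28.6
```

Emit:
arm_command --pt "0 0 0 0.13" --pt "0 0 0 0.13" --pt "0 0 0 0.13" --pt "0 0 0 0"

```text
t: 29.05
ee_pos: [547.1, 255.0, 375.8]
orientation: [2.062, 0.076, -2.23]
ft_force: [-0.9, 0.5, -3.0]
width: 7.9
```

```bash
python3 - <<'E'
from m import *
tilt();togo(420,-90,370,-174)
E
```

```text
toolx [-0.076  -0.0415 -0.9962] tooly [ 0.1092 -0.9935  0.0331] toolz [-0.9911 -0.1063  0.08  ]
togo [0.0297 0.3287 0.1622] turn 0.002 (shift in present axes)
  in final axes [0.0058 0.3298 0.1625]
pos [547.1 255.  375.8] yaw -173.88 q [ 0.42  0.32  1.49 -0.01  1.42  1.88] F [-0.9  0.5 -3. ] w 7.9 t 29.1
```

Emit:
arm_command --pt "0 0.035 0.015 0" --pt "0 0.035 0.015 0" --pt "0 0.035 0.015 0" --pt "0 0.035 0.015 0" --pt "0 0.035 0.015 0" --pt "0 0.035 0.015 0" --pt "0 0.035 0.015 0" --pt "0 0.035 0.015 0" --pt "0 0.03 0.015 0" --pt "0 0 0 0"

```text
t: 30.05
ee_pos: [445.7, -76.9, 396.2]
orientation: [2.051, 0.101, -2.218]
ft_force: [-0.4, 0.4, -3.4]
width: 7.5
```

```bash
python3 - <<'E'
from m import *
tilt();togo(420,-90,370,-174)
E
```

```text
toolx [-0.0754 -0.0423 -0.9963] tooly [ 0.1324 -0.9907  0.0321] toolz [-0.9883 -0.1295  0.0803]
togo [0.0286 0.0087 0.025 ] turn 0.026 (shift in present axes)
  in final axes [0.0262 0.0104 0.0269]
pos [445.7 -76.9 396.2] yaw -172.54 q [-0.16  0.04  1.78 -0.05  1.39  1.29] F [-0.4  0.4 -3.4] w 7.5 t 30.1
```

Emit:
arm_command --pt "0 0 0 0.02" --pt "0 0 0 -0.02" --pt "0 0 0 0.02" --pt "0 0 0 -0.02" --pt "0 0 0 0.02" --pt "0 0 0 -0.02" --pt "0 0 0 0.02" --pt "0 0 0 -0.02" --pt "0 0 0 0"

```text
t: 30.95
ee_pos: [446.8, -73.4, 395.7]
orientation: [2.048, 0.11, -2.215]
ft_force: [0.7, 0.6, -2.7]
width: 7.9
```

```bash
python3 - <<'E'
from m import *
tilt();togo(420,-90,370,-174)
E
```

```text
toolx [-0.0754 -0.0409 -0.9963] tooly [ 0.1392 -0.9898  0.0301] toolz [-0.9874 -0.1364  0.0803]
togo [0.0284 0.0119 0.0267] turn 0.033 (shift in present axes)
  in final axes [0.0257 0.0137 0.0284]
pos [446.8 -73.4 395.7] yaw -172.13 q [-0.16  0.04  1.78 -0.05  1.39  1.29] F [ 0.7  0.6 -2.7] w 7.9 t 30.9
```

```bash
python3 - <<'E'
from m import *
save('wrist','w11.png',sc=1.5625); print(c['R']); o=-np.array(c['R']).T@np.array(c['t']); print(o)
for n,X in [('A',[[384.3,-344.6,257],[376.4,-262.9,259]]),('B',[[513.2,-331.8,255],[505.5,-248.8,259]]),('C',[[642,-318,255],[635,-235,259]])]: print(n,(proj(c,X)*1.5625).round())
E
```

```text
[[ 0.13906166 -0.98979215  0.03119864]
 [-0.92150088 -0.11780197  0.37007947]
 [-0.3626265  -0.08021344 -0.92847608]]
[538.91488116 -56.18669553 524.436504  ]
A [[758. 410.]
 [648. 410.]]
B [[823. 231.]
 [698. 227.]]
C [[913. -16.]
 [767. -33.]]
```

View pics/w11.png

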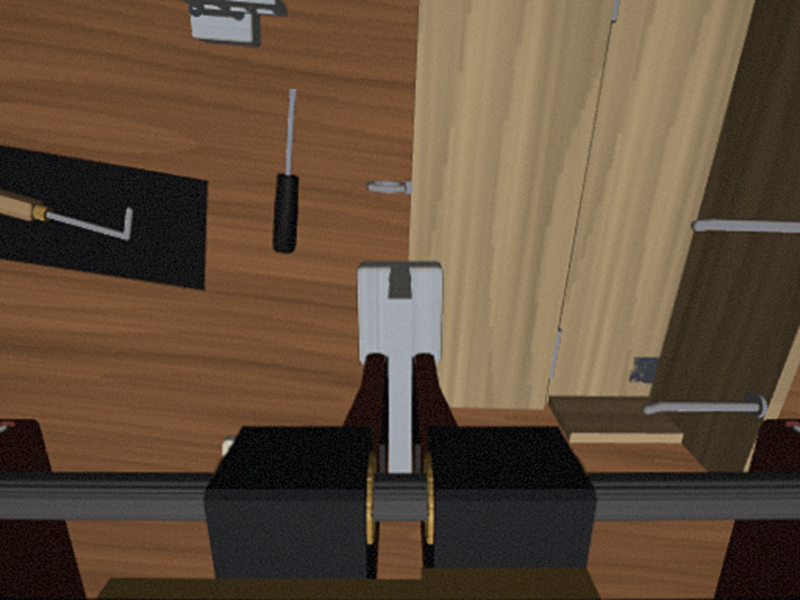

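```bash
python3 - <<'E'
from m import *
a=show('A free(259)',(646,409),259);b=show('A shaft',(672,408),255);d=show('A base',(758,406),255); e=d-b;print(np.degrees(np.arctan2(e[1],e[0])))
show('B free',(695,225),259);show('B shaft',(725,226),255);show('B sh2',(795,228),255)
print('hole',hook((40.3,0,.6)))
E
```

```text
A free(259) [ 377.4 -260.7  259. ] tool yz [171.6  83. ]
A shaft [ 377.9 -282.4  255. ] tool yz [193.   85.1]
A base [ 386.7 -345.   255. ] tool yz [256.3  84.9]
-82.01003925036471
B free [ 506.2 -246.5  259. ] tool yz [175.4 -46.1]
B shaft [ 507.6 -268.2  255. ] tool yz [196.9 -44.9]
B sh2 [ 512.4 -312.6  255. ] tool yz [241.6 -43.7]
hole [443.16481467 -75.20393321 355.63612713]
```

```bash
python3 - <<'E'
from m import *
hgo((372.9,-222,300),(40.3,0,.6))
E
```

```text
hook [443.2 -75.2 355.6] togo tool [ 66.7 133.9  84.8] F [-1.   1.2 -2.9]
```

Emit:
arm_command --pt "0.005 0.022 0.015 0.01" --pt "0.005 0.022 0.015 0.01" --pt "0.005 0.022 0.015 0.01" --pt "0.005 0.022 0.015 0" --pt "0.005 0.022 0.01 0" --pt "0.005 0.02 0.01 0" --pt "0 0 0 0"

```text
t: 31.7
ee_pos: [378.9, -217.7, 376.1]
orientation: [2.065, 0.076, -2.228]
ft_force: [0.4, -0.4, -2.5]
width: 7.9
```

```bash
python3 - <<'E'
from m import *
tilt();togo(420,-90,370,-174.1)
hgo((372.9,-222,258),(40.3,0,.6))
E
```

```text
toolx [-0.0734 -0.0414 -0.9964] tooly [ 0.1097 -0.9934  0.0332] toolz [-0.9912 -0.1069  0.0775]
togo [-0.0022 -0.1226 -0.0549] turn 0.004 (shift in present axes)
  in final axes [ 0.0061 -0.1228 -0.054 ]
pos [ 378.9 -217.7  376.1] yaw -173.85 q [-0.5   0.01  1.85 -0.07  1.32  0.98] F [ 0.4 -0.4 -2.5] w 7.9 t 31.7
hook [ 375.3 -219.5  336. ] togo tool [78.  -0.3 -3.4] F [ 0.4 -0.4 -2.5]
```

Emit:
arm_command --pt "0.02 0 0 0" --pt "0.02 0 0 0" --pt "0.02 0 0 0" --pt "0.012 0 0 0" --pt "0 0 0 0"

```text
t: 32.2
ee_pos: [374.8, -220.4, 303.5]
orientation: [2.07, 0.073, -2.225]
ft_force: [0.2, 1.0, -2.3]
width: 7.3
```

```bash
python3 - <<'E'
from m import *
tilt()
hgo((372.9,-222,258),(40.3,0,.6))
save('scene','s14.png',crop=(30,170,130,245),sc=8); save('wrist','w12.png',sc=1.5625)
S=ctrl.get_calibration('scene');print(((proj(S,hook((40.3,0,.6)))-[30,170]+.4)*8), ((proj(S,[[377,-262,259],[385.5,-345,255]])-[30,170]+.4)*8))
E
```

```text
toolx [-0.0698 -0.0416 -0.9967] tooly [ 0.1068 -0.9937  0.034 ] toolz [-0.9918 -0.104   0.0738]
hook [ 371.4 -222.1  263.4] togo tool [ 5.3 -0.1 -1.9] F [ 0.2  1.  -2.3]
[[583.09877794 177.71332885]] [[479.98872601 252.33447737]
 [243.99551598 395.39282389]]
```

View pics/s14.png

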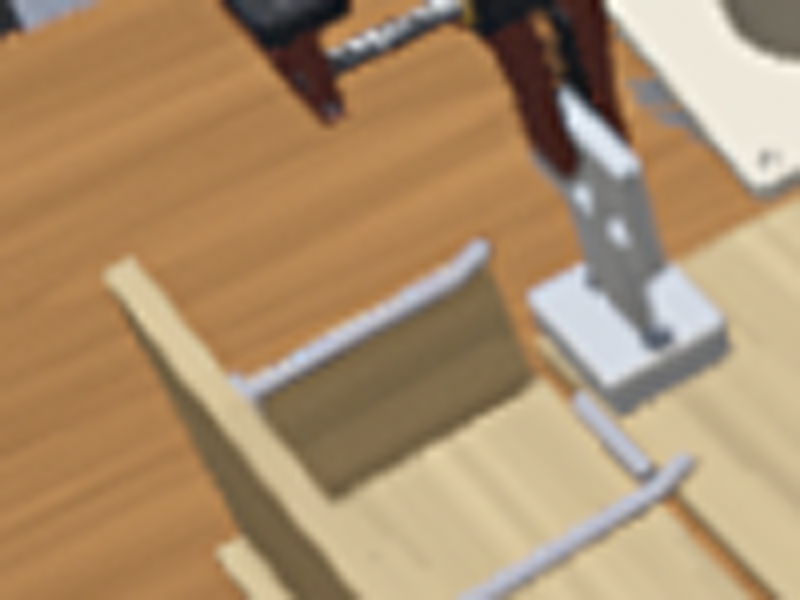

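View pics/w12.png

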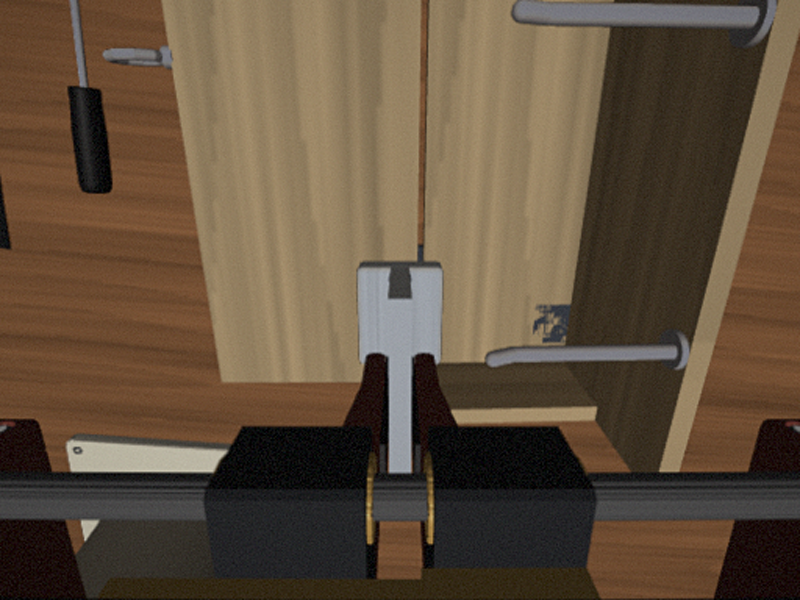

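```bash
python3 - <<'E'
from m import *
show('A free(259)',(487,359),259);b=show('A shaft',(530,354),255);d=show('A base',(677,352),255)
show('bar end top',(400,299),373-0) if 0 else None
# bar end in tool frame: x of bar top = 118.3-110=8.3
o_,dr=ray(c,q((400,299))); 
n=R[:,0]; t=(8.3-(R.T@(o_-p))[0])/(n@dr); print('barend tool',R.T@(o_+t*dr-p))
print('hole',hook((40.3,0,.6)), 'in tool of pin z should be .6')
E
```

```text
A free(259) [ 377.2 -260.   259. ] tool yz [37.4 -0.7]
A shaft [ 379.3 -279.9  255. ] tool yz [57.2 -1. ]
A base [ 386.  -346.3  255. ] tool yz [123.9  -0.8]
barend tool [  8.3         -0.19588424 -39.53205539]
hole [ 372.38745331 -222.69872356  264.92578057] in tool of pin z should be .6
```

Emit:
arm_command --pt "0.004 0 0 0" --pt "0.003 0 0 0" --pt "0 0 0 0" --pt "0 0 0 0"

```text
t: 32.7
ee_pos: [376.9, -221.7, 300.1]
orientation: [2.075, 0.069, -2.216]
ft_force: [-0.1, 0.1, -3.7]
width: 7.8
```

```bash
python3 - <<'E'
from m import *
tilt()
for i in range(4):
  print(pose()[0].round(1),hook((40.3,0,0)).round(1)); ctrl.get_image('side')
hgo((376.4,-257,257.5),(40.3,0,0)); togo(0,0,0,-174.1)
E
```

```text
toolx [-0.063  -0.0454 -0.997 ] tooly [ 0.1072 -0.9935  0.0385] toolz [-0.9922 -0.1044  0.0675]
[ 376.9 -221.7  300.1] [ 374.4 -223.6  260. ]
[ 376.9 -221.7  300.1] [ 374.4 -223.6  260. ]
[ 376.9 -221.7  300.1] [ 374.3 -223.5  259.9]
[ 376.8 -221.7  300. ] [ 374.3 -223.5  259.8]
hook [ 374.3 -223.5  259.8] togo tool [ 3.7 33.4  1.2] F [-0.2 -0.1 -2.2]
togo [ 0.3129 -0.2721  0.3304] turn 0.002 (shift in present axes)
  in final axes [ 0.3    -0.2592  0.352 ]
pos [ 376.8 -221.7  300. ] yaw -173.99 q [-0.51  0.09  1.95 -0.08  1.13  0.99] F [-0.2 -0.1 -2.2] w 7.8 t 32.9
```

Emit:
arm_command --pt "0.002 0.01 0.001 0" --pt "0.001 0.01 0 0" --pt "0 0.006 0 0" --pt "0 0 0 0"

```text
t: 33.3
ee_pos: [378.7, -250.5, 298.0]
orientation: [2.075, 0.068, -2.216]
ft_force: [-0.4, 0.5, -2.4]
width: 7.5
```

```bash
python3 - <<'E'
from m import *
tilt()
hgo((376.8,-261,257.5),(40.3,0,0)); hgo((380.6,-296.8,257.5),(40.3,0,0))
save('wrist','w13.png',sc=1.5625);save('scene','s15.png',crop=(50,180,110,225),sc=13)
S=ctrl.get_calibration('scene');print(((proj(S,hook((40.3,0,.6)))-[50,180]+.4)*13))
E
```

```text
toolx [-0.063  -0.0458 -0.997 ] tooly [ 0.1073 -0.9935  0.0389] toolz [-0.9922 -0.1045  0.0675]
hook [ 376.2 -252.4  257.8] togo tool [0.7 8.6 0.3] F [-0.4  0.5 -2.4]
hook [ 376.2 -252.4  257.8] togo tool [ 2.1 44.6  0.2] F [-0.4  0.5 -2.4]
[[567.71007783 256.85258123]]
```

View pics/w13.png

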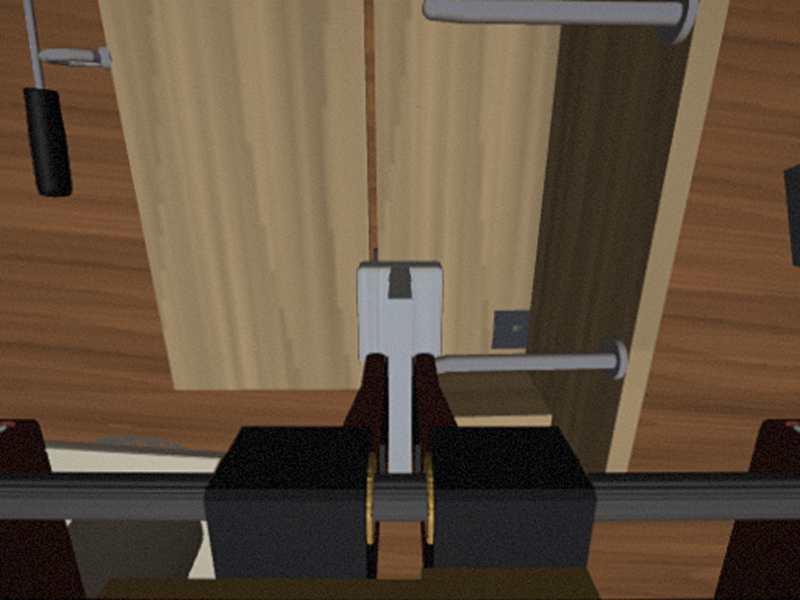

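View pics/s15.png

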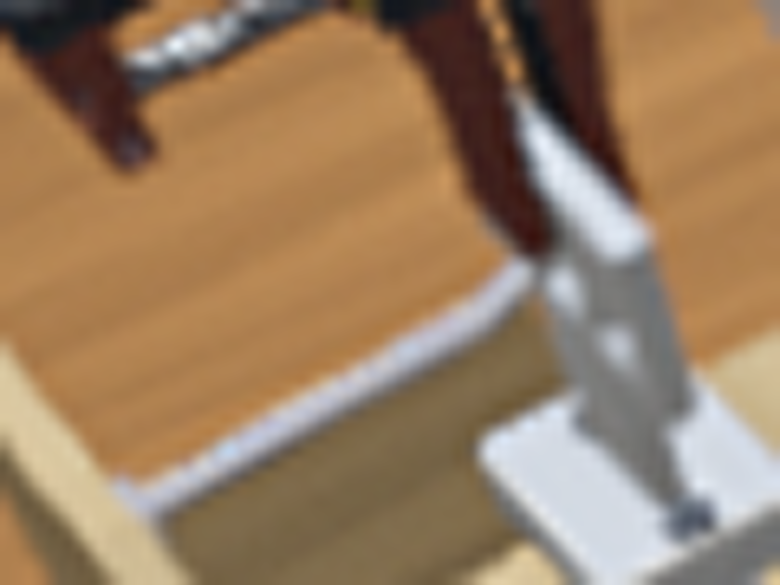

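```bash
python3 - <<'E'
from m import *
S=ctrl.get_calibration('scene')
P=lambda h:((proj(S,hook(h))-[50,180]+.4)*13)[0].round()
for n,h in [('hole mid near face',(40.3,4,0)),('hole -22 nf',(40.3,4,-22)),('hole +22',(40.3,4,22)),('top corner near',(8.3,4,-38)),('top corner near back',(8.3,-4,-38)),('bar low corner',(56.3,4,-38)),('top far',(8.3,4,38)),('foot corner near top',(98.3,23,-28)),('foot bottom',(118.3,23,-28)),('foot corner far',(98.3,23,28)), ('foot back near',(98.3,-23,-28))]: print(n,P(h))
print('pin tip',((proj(S,[[377,-261.5,259],[378,-272,255],[385.5,-345,255]])-[50,180]+.4)*13).round())
b=show('A shaft',(450,362),255);show('A base',(612,359),255)
E
```

```text
hole mid near face [551. 268.]
hole -22 nf [605. 327.]
hole +22 [498. 210.]
top corner near [609. 253.]
top corner near back [647. 233.]
bar low corner [664. 428.]
top far [422.  51.]
foot corner near top [600. 592.]
foot bottom [623. 657.]
foot corner far [468. 440.]
foot back near [801. 480.]
pin tip [[522. 279.]
 [480. 320.]
 [136. 513.]]
A shaft [ 379.  -272.5  255. ] tool yz [21. -1.]
A base [ 386.4 -342.2  255. ] tool yz [91.  -1.1]
```

Emit:
arm_command --pt "0 0.006 0 0" --pt "0.0005 0.006 0 0" --pt "0 0.004 0 0" --pt "0 0 0 0"

```text
t: 33.8
ee_pos: [380.3, -266.8, 298.0]
orientation: [2.075, 0.07, -2.216]
ft_force: [0.4, -0.5, -2.5]
width: 8.1
```

```bash
python3 - <<'E'
from m import *
tilt()
hgo((380.6,-296.8,257.5),(40.3,0,0))
save('scene','s16.png',crop=(50,180,110,225),sc=13)
E
```

```text
toolx [-0.0633 -0.0453 -0.997 ] tooly [ 0.108  -0.9934  0.0383] toolz [-0.9921 -0.1053  0.0678]
hook [ 377.7 -268.6  257.9] togo tool [ 1.5 28.3  0.1] F [ 0.4 -0.5 -2.5]
```

View pics/s16.png

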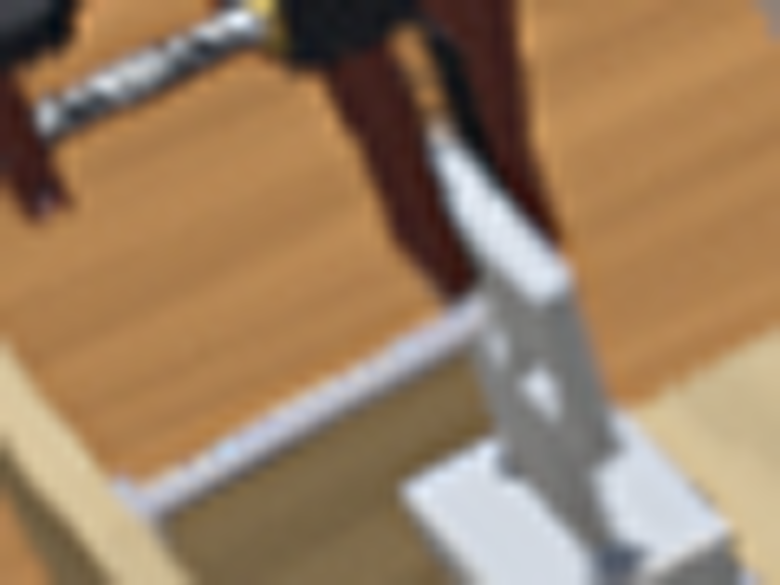

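Emit:
arm_command --pt "0.0005 0.007 0 0" --pt "0.0005 0.007 0 0" --pt "0.0005 0.007 0 0" --pt "0 0.006 0 0" --pt "0 0 0 0"

```text
t: 34.35
ee_pos: [383.3, -295.8, 297.5]
orientation: [2.074, 0.07, -2.216]
ft_force: [-0.0, -0.1, -2.6]
width: 7.7
```

```bash
python3 - <<'E'
from m import *
tilt()
hgo((380.6,-296.8,250.5),(40.3,0,0))
save('wrist','w14.png',sc=1.5625)
save('scene','s17.png',crop=(40,180,110,230),sc=11)
E
```

```text
toolx [-0.0634 -0.0453 -0.997 ] tooly [ 0.1084 -0.9934  0.0383] toolz [-0.9921 -0.1056  0.0679]
hook [ 380.8 -297.6  257.3] togo tool [ 6.8 -1.1 -0.4] F [-0.  -0.1 -2.6]
```

View pics/s17.png

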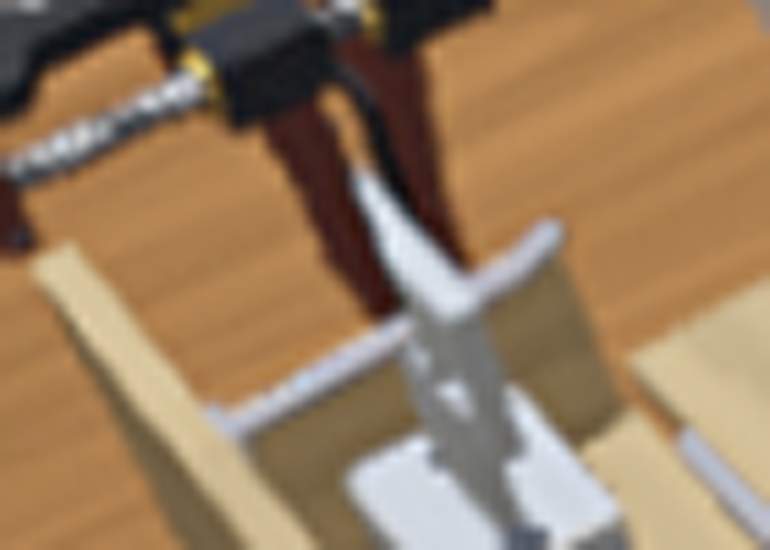

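View pics/w14.png

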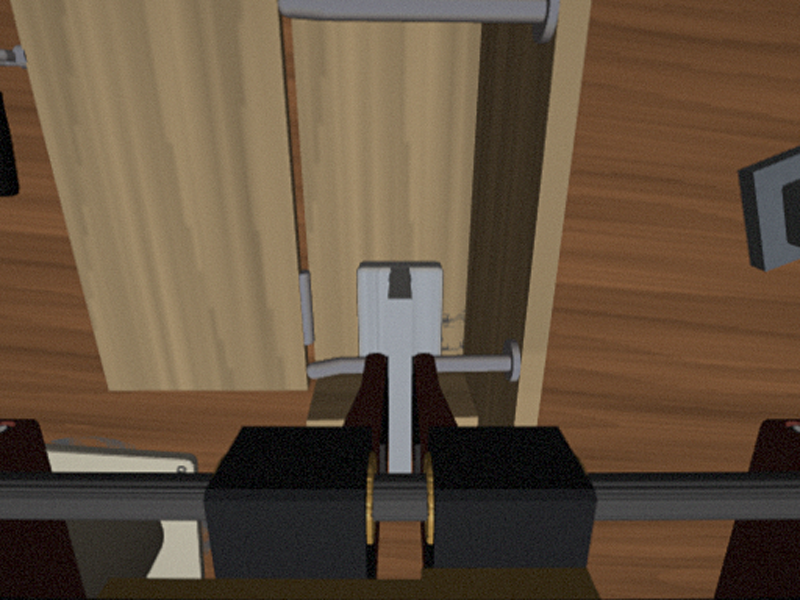

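Emit:
arm_command --pt "0.003 0 0 0" --pt "0.002 0 0 0" --pt "0.001 0 0 0" --pt "0 0 0 0"

```text
t: 34.85
ee_pos: [382.4, -294.7, 290.6]
orientation: [2.074, 0.072, -2.217]
ft_force: [0.3, 0.3, -3.3]
width: 8.0
```

```bash
python3 - <<'E'
from m import *
tilt()
for i in range(3): hgo((380.6,-296.8,250.5),(40.3,0,0)); ctrl.get_image('side')
E
```

```text
toolx [-0.0643 -0.0442 -0.9969] tooly [ 0.109  -0.9934  0.037 ] toolz [-0.992  -0.1063  0.0687]
hook [ 379.8 -296.5  250.4] togo tool [-0.1  0.4 -0.8] F [ 0.3  0.3 -3.3]
hook [ 379.8 -296.5  250.5] togo tool [-0.   0.4 -0.8] F [-1.   0.3 -2.6]
hook [ 379.9 -296.5  250.6] togo tool [ 0.1  0.3 -0.7] F [ 0.8  0.3 -2.6]
```

Not yet borne by the pin; lower a little more, then release if unloaded.

Emit:
arm_command --pt "0.001 0 0 0" --pt "0.001 0 0 0" --pt "0 0 0 0" --pt "0 0 0 0"

```text
t: 35.4
ee_pos: [382.8, -295.0, 290.2]
orientation: [2.075, 0.071, -2.215]
ft_force: [0.9, 0.0, -2.6]
width: 7.9
```

```bash
python3 - <<'E'
from m import *
for i in range(4): hgo((380.6,-296.8,250.5),(40.3,0,0)); ctrl.get_image('side')
E
```

```text
hook [ 380.3 -296.9  250.1] togo tool [-0.5 -0.  -0.3] F [ 0.9  0.  -2.6]
hook [ 380.2 -296.9  250. ] togo tool [-0.5 -0.  -0.3] F [ 0.3  0.3 -2.2]
hook [ 380.3 -296.9  249.9] togo tool [-0.6 -0.  -0.3] F [ 0.1 -0.1 -1.4]
hook [ 380.2 -296.9  249.9] togo tool [-0.6 -0.  -0.3] F [-0.7 -0.3 -1.6]
```

Emit:
arm_command --pt "0.001 0 0 0" --pt "0 0 0 0"

```text
t: 35.8
ee_pos: [382.8, -295.1, 290.0]
orientation: [2.075, 0.071, -2.215]
ft_force: [-0.8, 1.4, 0.0]
width: 7.8
```

Emit:
arm_command --pt "0 0 0 0" --pt "0 0 0 0" --pt "0 0 0 0" --pt "0 0 0 0" --pt "0 0 0 0" --pt "0 0 0 0" --hand 0.03

```text
t: 36.4
ee_pos: [383.4, -295.7, 290.2]
orientation: [2.076, 0.069, -2.213]
ft_force: [0.3, -0.5, 0.5]
width: 29.9
```

```bash
python3 - <<'E'
from m import *
hgo((380.6,-296.8,250.5),(40.3,0,0));tilt()
save('wrist','w15.png',sc=1.5625)
E
```

```text
hook [ 381.  -297.6  250. ] togo tool [-0.5 -0.8  0.3] F [ 0.3 -0.5  0.5]
toolx [-0.0613 -0.0467 -0.997 ] tooly [ 0.1089 -0.9933  0.0399] toolz [-0.9922 -0.1061  0.0659]
```

View pics/w15.png

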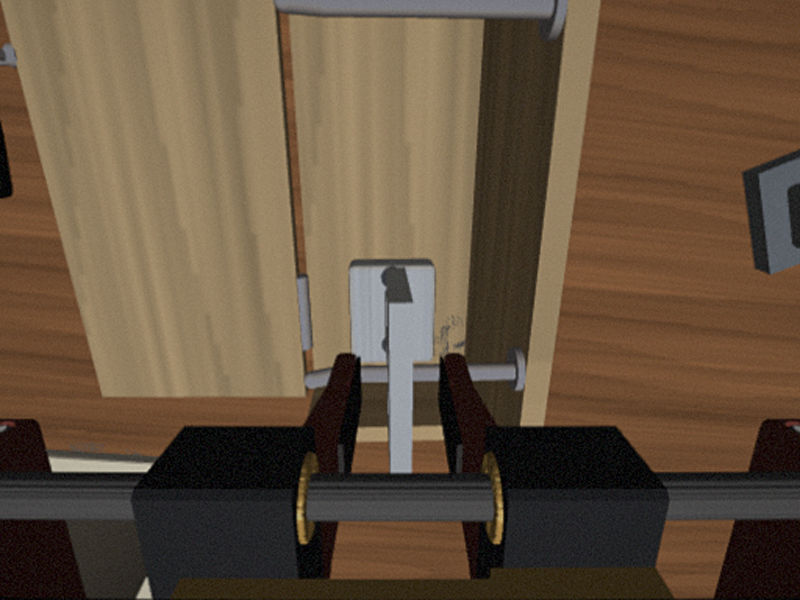

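Emit:
arm_command --pt "-0.01 0.0005 0.0007 0" --pt "-0.02 0.001 0.001 0" --pt "-0.02 0.001 0.001 0" --pt "-0.03 0.001 0.002 0" --pt "-0.03 0.001 0.002 0" --pt "0 0 0 0" --pt "0 0 0 0"

```text
t: 37.15
ee_pos: [383.7, -295.5, 407.9]
orientation: [2.076, 0.069, -2.212]
ft_force: [0.6, 0.2, 0.3]
width: 29.8
```

```bash
python3 - <<'E'
from m import *
tilt();togo(560,60,330,-174)
save('wrist','w16.png',sc=1.5625);save('scene','s18.png',crop=(30,160,130,260),sc=6)
save('scene','s18b.png',sc=1.5)
E
```

```text
toolx [-0.061  -0.0469 -0.997 ] tooly [ 0.109  -0.9932  0.04  ] toolz [-0.9922 -0.1062  0.0657]
togo [ 0.0503 -0.337  -0.2178] turn 0.002 (shift in present axes)
  in final axes [ 0.0779 -0.3352 -0.2125]
pos [ 383.7 -295.5  407.9] yaw -173.89 q [-0.64  0.06  1.73 -0.08  1.37  0.84] F [0.6 0.2 0.3] w 29.8 t 37.1
```

View pics/s18.png

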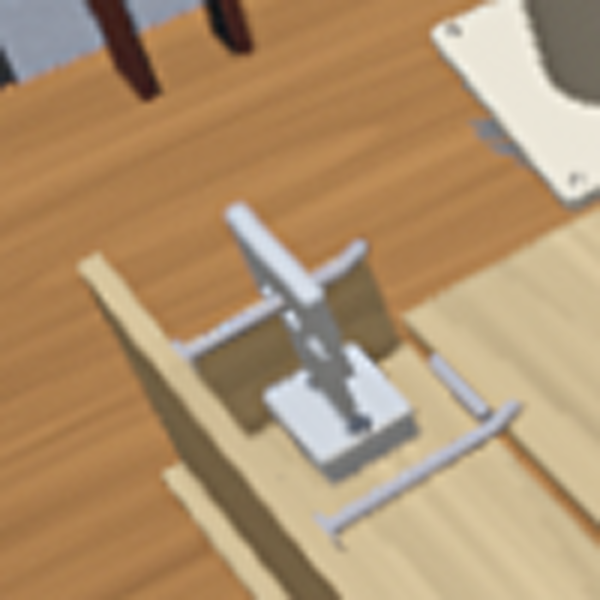

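View pics/s18b.png

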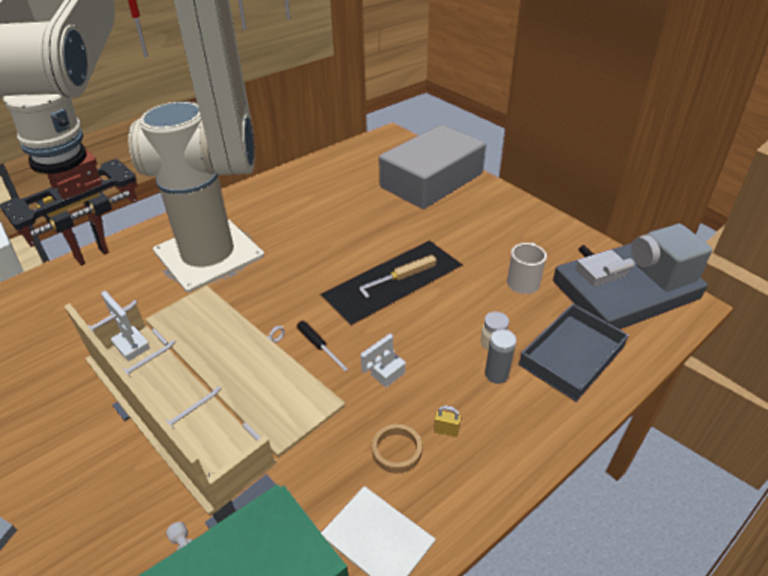

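Emit:
arm_command --pt "0 -0.03 -0.01 0" --pt "0 -0.04 -0.02 0" --pt "0 -0.04 -0.02 0" --pt "0 -0.04 -0.03 0" --pt "0 -0.04 -0.03 0" --pt "0 -0.04 -0.03 0" --pt "0 -0.03 -0.03 0" --pt "0 -0.02 -0.02 0" --pt "0 0 0 0"

```text
t: 38.2
ee_pos: [541.1, 11.2, 371.1]
orientation: [2.059, 0.07, -2.237]
ft_force: [-1.1, -0.3, 0.4]
width: 29.8
```

Emit:
arm_command --pt "0 0 0 -0.1" --pt "0 0 0 -0.14" --pt "0 0 0 -0.14" --pt "0 0 0 -0.14" --pt "0 0 0 -0.14" --pt "0 0 0 -0.14" --pt "0 0 0 -0.14" --pt "0 0 0 -0.14" --pt "0 0 0 -0.14" --pt "0 0 0 -0.14"

```text
t: 39.2
ee_pos: [531.8, 4.8, 360.4]
orientation: [1.163, 1.222, -1.348]
ft_force: [-0.3, -0.6, -0.3]
width: 30.1
```

```bash
python3 - <<'E'
from m import *
tilt();togo(608,155,290,-84)
save('wrist','w17.png',sc=1.5625)
E
```

```text
toolx [-0.1042 -0.0456 -0.9935] tooly [ 0.9932 -0.0573 -0.1016] toolz [-0.0523 -0.9973  0.0513]
togo [ 0.0552  0.0742 -0.1574] turn -0.157 (shift in present axes)
  in final axes [ 0.0704  0.0915 -0.1415]
pos [531.8   4.8 360.4] yaw -93.0 q [ 0.01  0.22  1.66 -0.05  1.37  0.08] F [-0.3 -0.6 -0.3] w 30.1 t 39.2
```

View pics/w17.png

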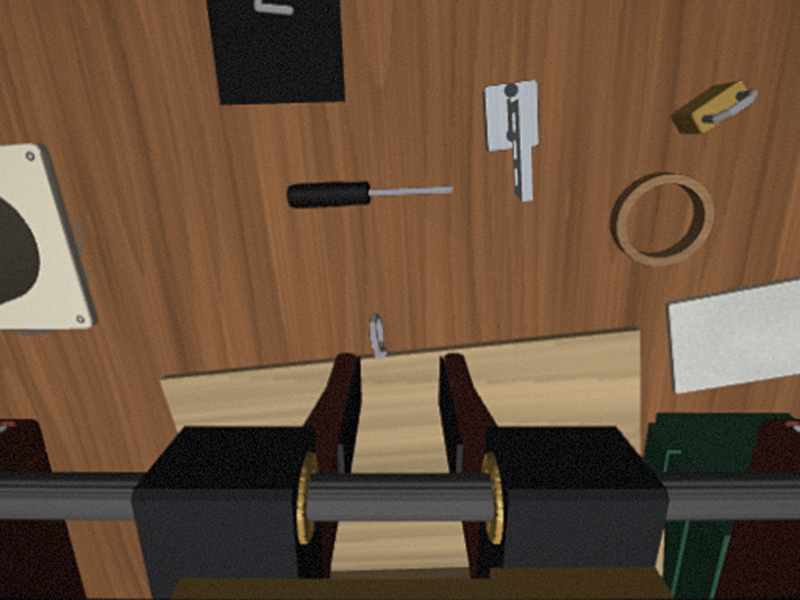

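```bash
python3 - <<'E'
from m import *
togo(520,200,90)
show('brfoot',(510,115),36);show('bar',(528,200),110)
E
```

```text
togo [ 0.2608  0.0063 -0.208 ]
pos [531.6   4.7 360.3] yaw -92.59 q [ 0.01  0.22  1.66 -0.05  1.37  0.07] F [-1.4 -0.5 -0. ] w 30.2 t 39.2
brfoot [605.2 104.8  36. ] tool yz [ 101.2 -119.6]
bar [612.2  39.1 110. ] tool yz [103.9 -50.7]
```

Emit:
arm_command --pt "0 0.01 -0.04 -0.05" --pt "0 0 -0.04 0" --pt "0 0 -0.04 0" --pt "0.02 0 -0.04 0" --pt "0.04 0 -0.02 0" --pt "0.04 0 0 0" --pt "0.04 0 0 0" --pt "0.04 0 0 0" --pt "0.04 0 0 0" --pt "0 0 0 0"

```text
t: 40.25
ee_pos: [515.6, 172.1, 121.7]
orientation: [1.141, 1.237, -1.336]
ft_force: [-0.6, 0.2, 0.2]
width: 30.1
```

```bash
python3 - <<'E'
from m import *
tilt();togo(520,200,90)
E
```

```text
toolx [-0.1101 -0.0483 -0.9927] tooly [ 0.9935 -0.0341 -0.1085] toolz [-0.0286 -0.9983  0.0518]
togo [ 0.0297  0.0069 -0.0297]
pos [515.6 172.1 121.7] yaw -91.64 q [ 0.31  0.53  1.81 -0.02  0.92  0.35] F [-0.6  0.2  0.2] w 30.1 t 40.2
```

Emit:
arm_command --pt "0 0 0 -0.03" --pt "0 0 0 0.03" --pt "0 0 0 -0.03" --pt "0 0 0 0.03" --pt "0 0 0 -0.03" --pt "0 0 0 0.03" --pt "0 0 0 -0.03" --pt "0 0 0 0.03" --pt "0 0 0 -0.03" --pt "0 0 0 0.03"

```text
t: 41.25
ee_pos: [523.0, 172.1, 134.5]
orientation: [1.154, 1.228, -1.324]
ft_force: [0.7, 0.0, -0.1]
width: 29.8
```

```bash
python3 - <<'E'
from m import *
tilt();togo(520,200,90)
E
```

```text
toolx [-0.0949 -0.0437 -0.9945] tooly [ 0.995  -0.0356 -0.0933] toolz [-0.0313 -0.9984  0.0468]
togo [ 0.0433  0.0002 -0.0298]
pos [523.  172.1 134.5] yaw -91.8 q [ 0.3   0.51  1.8  -0.02  0.93  0.35] F [ 0.7  0.  -0.1] w 29.8 t 41.2
```

Emit:
arm_command --pt "0.005 0 0 0" --pt "-0.005 0 0 0" --pt "0.005 0 0 0" --pt "-0.005 0 0 0" --pt "0.005 0 0 0" --pt "-0.005 0 0 0" --pt "0.005 0 0 0" --pt "-0.005 0 0 0" --pt "0.005 0 0 0" --pt "-0.005 0 0 0"

```text
t: 42.25
ee_pos: [522.7, 172.0, 134.3]
orientation: [1.151, 1.23, -1.322]
ft_force: [-0.1, -0.9, 0.4]
width: 29.9
```

```bash
python3 - <<'E'
from m import *
tilt();togo(520,200,90)
E
```

```text
toolx [-0.0955 -0.0439 -0.9945] tooly [ 0.995  -0.0319 -0.0942] toolz [-0.0276 -0.9985  0.0467]
togo [ 0.0431  0.0006 -0.0299]
pos [522.7 172.  134.3] yaw -91.58 q [ 0.3   0.51  1.8  -0.02  0.93  0.34] F [-0.1 -0.9  0.4] w 29.9 t 42.2
```

Emit:
arm_command --pt "0 0 0 -0.03" --pt "0 0 0 0.03" --pt "0 0 0 -0.03" --pt "0 0 0 0.03" --pt "0 0 0 -0.03" --pt "0 0 0 0.03" --pt "0 0 0 -0.03" --pt "0 0 0 0.03" --pt "0 0 0 -0.03" --pt "0 0 0 0.03"

```text
t: 43.25
ee_pos: [523.5, 172.3, 135.9]
orientation: [1.152, 1.23, -1.321]
ft_force: [0.7, -0.2, -0.4]
width: 29.9
```

```bash
python3 - <<'E'
from m import *
tilt();togo(520,200,90)
E
```

```text
toolx [-0.0938 -0.0433 -0.9946] tooly [ 0.9952 -0.0319 -0.0924] toolz [-0.0278 -0.9985  0.0461]
togo [ 0.0448 -0.0002 -0.0297]
pos [523.5 172.3 135.9] yaw -91.59 q [ 0.3   0.51  1.8  -0.02  0.93  0.34] F [ 0.7 -0.2 -0.4] w 29.9 t 43.2
```

Emit:
arm_command --pt "0.02 0 0 0" --pt "0.02 0 0 0" --pt "0.005 0 0 -0.03" --pt "0 0 0 0.03" --pt "0 0 0 -0.03" --pt "0 0 0 0.03" --pt "0 0 0 -0.03" --pt "0 0 0 0.03" --pt "0 0 0 -0.03" --pt "0 0 0 0.03"

```text
t: 44.25
ee_pos: [521.3, 171.0, 92.6]
orientation: [1.158, 1.226, -1.32]
ft_force: [0.3, 0.2, -0.3]
width: 29.9
```

```bash
python3 - <<'E'
from m import *
tilt();togo(520,200,90)
E
```

```text
toolx [-0.09   -0.0421 -0.995 ] tooly [ 0.9954 -0.0353 -0.0886] toolz [-0.0314 -0.9985  0.0451]
togo [ 0.0015 -0.0021 -0.0291]
pos [521.3 171.   92.6] yaw -91.8 q [ 0.3   0.57  1.82 -0.02  0.84  0.35] F [ 0.3  0.2 -0.3] w 29.9 t 44.2
```

Emit:
arm_command --pt "-0.05 0 0 0" --pt "-0.05 0 0 0" --pt "-0.05 0 0 0" --pt "-0.05 0 0 0" --pt "0 0 0 0" --pt "0 0 0 0" --pt "0 0 0 0" --pt "0 0 0 0" --pt "0 0 0 0" --pt "0 0 0 0"

```text
t: 45.25
ee_pos: [537.3, 178.8, 293.0]
orientation: [1.159, 1.224, -1.337]
ft_force: [0.6, -0.2, 0.5]
width: 29.8
```

Emit:
arm_command --pt "0.05 0 0 0" --pt "0.05 0 0 0" --pt "0.05 0 0 0" --pt "0.05 0 0 0" --pt "0 0 0 -0.03" --pt "0 0 0 0.03" --pt "0 0 0 -0.03" --pt "0 0 0 0.03" --pt "0 0 0 -0.03" --pt "0 0 0 0.03"

```text
t: 46.25
ee_pos: [523.7, 171.9, 99.7]
orientation: [1.167, 1.219, -1.328]
ft_force: [-0.0, -0.6, 1.2]
width: 30.0
```

```bash
python3 - <<'E'
from m import *
tilt();togo(520,200,90)
E
```

```text
toolx [-0.0886 -0.0415 -0.9952] tooly [ 0.9951 -0.0471 -0.0866] toolz [-0.0433 -0.998   0.0455]
togo [ 0.0088 -0.0041 -0.0284]
pos [523.7 171.9  99.7] yaw -92.49 q [ 0.3   0.56  1.82 -0.02  0.86  0.36] F [-0.  -0.6  1.2] w 30.0 t 46.2
```

Emit:
arm_command --pt "-0.05 0 0 0" --pt "-0.05 0 0 0" --pt "-0.05 0.03 0 0" --pt "-0.03 0.05 0 0" --pt "0 0.05 0 0" --pt "0 0.05 0 0" --pt "0 0 0 0" --pt "0 0 0 0" --pt "0 0 0 0" --pt "0 0 0 0"

```text
t: 47.25
ee_pos: [708.8, 173.2, 278.6]
orientation: [1.177, 1.212, -1.296]
ft_force: [-0.3, -0.1, 0.3]
width: 29.8
```

```bash
python3 - <<'E'
from m import *
tilt();togo(520,200,90)
E
```

```text
toolx [-0.0629 -0.0351 -0.9974] tooly [ 0.9975 -0.0343 -0.0617] toolz [-0.032  -0.9988  0.0371]
togo [ 0.199  -0.1776 -0.0277]
pos [708.8 173.2 278.6] yaw -91.84 q [ 0.23  0.58  1.29 -0.02  1.33  0.27] F [-0.3 -0.1  0.3] w 29.8 t 47.2
```

Emit:
arm_command --pt "0 -0.05 0 0" --pt "0 -0.05 0 0" --pt "0 -0.05 0 0" --pt "0 -0.05 0 0" --pt "0 0 0 -0.03" --pt "0 0 0 0.03" --pt "0 0 0 -0.03" --pt "0 0 0 0.03" --pt "0 0 0 -0.03" --pt "0 0 0 0.03"

```text
t: 48.25
ee_pos: [504.8, 179.8, 291.8]
orientation: [1.175, 1.214, -1.292]
ft_force: [0.5, 0.0, -0.6]
width: 29.9
```

```bash
python3 - <<'E'
from m import *
tilt();togo(520,200,90)
E
```

```text
toolx [-0.0615 -0.0345 -0.9975] tooly [ 0.9977 -0.0299 -0.0605] toolz [-0.0277 -0.999   0.0363]
togo [ 0.1997  0.0268 -0.028 ]
pos [504.8 179.8 291.8] yaw -91.59 q [ 0.33  0.27  1.74 -0.01  1.19  0.36] F [ 0.5  0.  -0.6] w 29.9 t 48.2
```

Emit:
arm_command --pt "0 0.05 0 0" --pt "0 0.05 0 0" --pt "0 0.05 0 0" --pt "0 0.05 0 0" --pt "0 0 0 0" --pt "0 0 0 0" --pt "0 0 0 0" --pt "0 0 0 0"

```text
t: 49.05
ee_pos: [708.3, 171.4, 274.1]
orientation: [1.181, 1.21, -1.305]
ft_force: [0.1, -0.1, 0.4]
width: 29.9
```

```bash
python3 - <<'E'
from m import *
tilt();togo(520,200,90)
E
```

```text
toolx [-0.0658 -0.0354 -0.9972] tooly [ 0.997  -0.0427 -0.0643] toolz [-0.0403 -0.9985  0.0381]
togo [ 0.1949 -0.1771 -0.028 ]
pos [708.3 171.4 274.1] yaw -92.31 q [ 0.23  0.59  1.3  -0.02  1.33  0.28] F [ 0.1 -0.1  0.4] w 29.9 t 49.0
```

Emit:
arm_command --pt "0 -0.05 0 0" --pt "0 -0.05 0 0" --pt "0 -0.05 0 0" --pt "0 -0.05 0 0" --pt "0 0 0 -0.03" --pt "0 0 0 0.03" --pt "0 0 0 -0.03" --pt "0 0 0 0.03" --pt "0 0 0 -0.03" --pt "0 0 0 0.03"

```text
t: 50.05
ee_pos: [500.2, 180.2, 290.3]
orientation: [1.183, 1.209, -1.297]
ft_force: [0.5, 0.6, -0.1]
width: 29.8
```

```bash
python3 - <<'E'
from m import *
tilt();togo(520,200,90)
E
```

```text
toolx [-0.0599 -0.0334 -0.9976] tooly [ 0.9975 -0.0391 -0.0586] toolz [-0.037  -0.9987  0.0357]
togo [ 0.198   0.0307 -0.0276]
pos [500.2 180.2 290.3] yaw -92.12 q [ 0.33  0.27  1.76 -0.01  1.19  0.37] F [ 0.5  0.6 -0.1] w 29.8 t 50.0
```

```bash
python3 - <<'E'
from scipy.spatial.transform import Rotation as Rn
for r in [[1.158, 1.226, -1.32],[1.159,1.224,-1.337],[1.167,1.219,-1.328],[1.177,1.212,-1.296],[1.183,1.209,-1.297]]: print(Rn.from_rotvec(r).as_matrix()[:,0].round(4))
E
```

```text
[-0.09   -0.0419 -0.9951]
[-0.0992 -0.045  -0.994 ]
[-0.0889 -0.0417 -0.9952]
[-0.0624 -0.0348 -0.9974]
[-0.06   -0.0331 -0.9977]
```

Emit:
arm_command --pt "0.05 0 0 0" --pt "0.05 0 0 0" --pt "0.05 0 0 0" --pt "0.05 0 0 0" --pt "0 0 0 -0.03" --pt "0 0 0 0.03" --pt "0 0 0 -0.03" --pt "0 0 0 0.03" --pt "0 0 0 -0.03" --pt "0 0 0 0.03"

```text
t: 51.05
ee_pos: [496.9, 175.7, 89.9]
orientation: [1.192, 1.203, -1.28]
ft_force: [0.2, 0.4, 0.6]
width: 29.9
```

```bash
python3 - <<'E'
from m import *
tilt();togo(520,200,90)
E
```

```text
toolx [-0.044  -0.0281 -0.9986] tooly [ 0.9984 -0.0355 -0.043 ] toolz [-0.0342 -0.999   0.0296]
togo [-0.0018  0.0222 -0.025 ]
pos [496.9 175.7  89.9] yaw -91.96 q [ 0.32  0.54  1.9  -0.02  0.75  0.37] F [0.2 0.4 0.6] w 29.9 t 51.0
```

Emit:
arm_command --pt "-0.05 0 0 0" --pt "-0.05 0 0 0" --pt "-0.05 0.03 0 0" --pt "-0.03 0.05 0 0" --pt "0 0.05 0 0" --pt "0 0.05 0 0" --pt "0 0 0 0" --pt "0 0 0 0" --pt "0 0 0 0" --pt "0 0 0 0"

```text
t: 52.05
ee_pos: [675.1, 173.9, 266.1]
orientation: [1.212, 1.188, -1.278]
ft_force: [0.5, -0.6, 1.1]
width: 30.4
```

```bash
python3 - <<'E'
from m import *
tilt();togo(520,200,90)
E
```

```text
toolx [-0.0292 -0.0247 -0.9993] tooly [ 0.9984 -0.0486 -0.028 ] toolz [-0.0478 -0.9985  0.026 ]
togo [ 0.1799 -0.1512 -0.0233]
pos [675.1 173.9 266.1] yaw -92.74 q [ 0.24  0.53  1.42 -0.02  1.23  0.3 ] F [ 0.5 -0.6  1.1] w 30.4 t 52.0
```

Emit:
arm_command --pt "0 -0.03 0.01 0" --pt "0 -0.03 0.01 0" --pt "0 0 0 0" --pt "0 0 0 0" --pt "0 0 0 0"

```text
t: 52.55
ee_pos: [608.6, 157.4, 269.4]
orientation: [1.211, 1.189, -1.277]
ft_force: [0.8, 0.8, -1.1]
width: 29.9
```

```bash
python3 - <<'E'
from m import *
tilt();togo(608,135,270,-90)
save('wrist','w18.png',sc=1.5625)
E
```

```text
toolx [-0.0294 -0.0245 -0.9993] tooly [ 0.9985 -0.0474 -0.0283] toolz [-0.0466 -0.9986  0.0259]
togo [-0.0001  0.0004  0.0224] turn -0.047 (shift in present axes)
  in final axes [-0.0006 -0.0006  0.0224]
pos [608.6 157.4 269.4] yaw -92.67 q [ 0.24  0.42  1.58 -0.02  1.18  0.3 ] F [ 0.8  0.8 -1.1] w 29.9 t 52.5
```

View pics/w18.png

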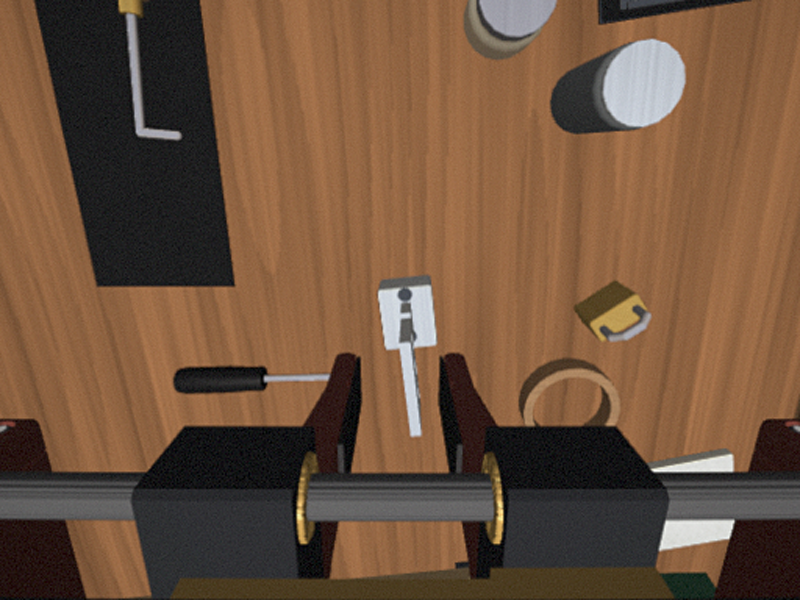

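```bash
python3 - <<'E'
from m import *
a=show('bar a',(405,341),110);b=show('bar b',(415,435),110);d=b-a;print(np.degrees(np.arctan2(d[1],d[0])),np.linalg.norm(d),(a+b)/2)
for z in (20,36):
  print(z); F=[show('foot',u,z) for u in [(379,291),(430,286),(436,345),(385,350)]]
  print([np.linalg.norm(F[i]-F[(i+1)%4]).round(1) for i in range(4)],np.mean(F,0).round(1))
E
```

```text
bar a [607.9 115.4 110. ] tool yz [ 5.4 37.9]
bar b [612.   39.5 110. ] tool yz [ 13.  113.5]
-86.91530035931825 76.0401841266356 [609.91257691  77.44602068 110.        ]
20
foot [584.3 124.2  20. ] tool yz [-16.1  27.9]
foot [628.6 127.   20. ] tool yz [28. 23.]
foot [632.5  71.3  20. ] tool yz [34.6 78.4]
foot [586.3  68.1  20. ] tool yz [-11.5  83.9]
[np.float64(44.4), np.float64(55.8), np.float64(46.4), np.float64(56.2)] [607.9  97.7  20. ]
36
foot [585.7 129.2  36. ] tool yz [-15.4  23.3]
foot [628.1 131.8  36. ] tool yz [26.9 18.7]
foot [631.9  78.5  36. ] tool yz [33.2 71.7]
foot [587.6  75.4  36. ] tool yz [-10.9  76.9]
[np.float64(42.5), np.float64(53.5), np.float64(44.4), np.float64(53.8)] [608.3 103.7  36. ]
```

```bash
python3 - <<'E'
from m import *
togo(608.8,98.4,170,-86.9)
E
```

```text
togo [0.1008 0.0054 0.0564] turn -0.101 (shift in present axes)
  in final axes [ 0.0994 -0.0034  0.0589]
pos [609.  157.4 269.4] yaw -92.67 q [ 0.24  0.42  1.58 -0.02  1.18  0.3 ] F [ 0.3  0.5 -0.3] w 30.2 t 52.6
```

Emit:
arm_command --pt "0 0 0.015 -0.05" --pt "0 0 0.02 -0.05" --pt "0.02 0.002 0.02 0" --pt "0.03 0 0.005 0" --pt "0.03 0 0 0" --pt "0.02 0 0 0" --pt "0 0 0 0" --pt "0 0 0 0" --hand 0.05

```text
t: 53.4
ee_pos: [616.6, 94.9, 168.8]
orientation: [1.139, 1.236, -1.193]
ft_force: [0.2, -0.1, 0.1]
width: 50.1
```

```bash
python3 - <<'E'
from m import *
tilt();togo(608.8,98.4,117,-86.9)
save('wrist','w19.png',sc=1.5625)
E
```

```text
toolx [-0.0216 -0.0231 -0.9995] tooly [ 0.9981  0.0578 -0.0229] toolz [ 0.0583 -0.9981  0.0218]
togo [ 0.0519 -0.0064 -0.0051] turn 0.004 (shift in present axes)
  in final axes [ 0.0518 -0.0076 -0.0039]
pos [616.6  94.9 168.8] yaw -86.66 q [ 0.14  0.53  1.67 -0.02  0.97  0.1 ] F [ 0.2 -0.1  0.1] w 50.1 t 53.4
```

View pics/w19.png

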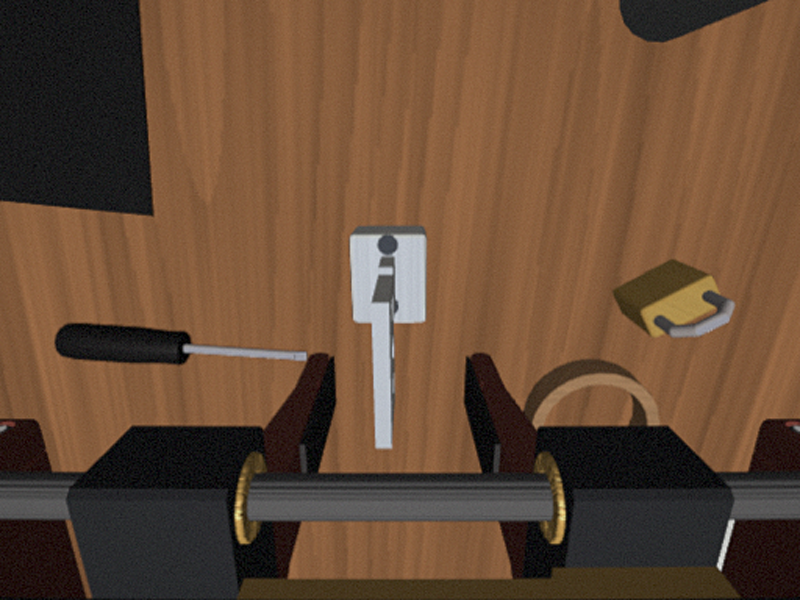

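```bash
python3 - <<'E'
from m import *
a=show('bar a',(382,301),110);b=show('bar b',(384,447),110);d=b-a;print(np.degrees(np.arctan2(d[1],d[0])),np.linalg.norm(d),(a+b)/2)
for z in (20,36):
  F=[show('foot',u,z) for u in [(350,235),(426,234),(426,322),(353,322)]]
  print(z,[np.linalg.norm(F[i]-F[(i+1)%4]).round(1) for i in range(4)],np.mean(F,0).round(1), (R.T@(np.mean(F,0)-p)).round(1))
E
```

```text
bar a [607.7 115.2 110. ] tool yz [ -6.2 -22.1]
bar b [612.2  39.6 110. ] tool yz [-6.2 53.6]
-86.64845081722056 75.7401266728111 [609.94945813  77.41551895 110.        ]
foot [582.3 126.5  20. ] tool yz [-28.9 -36.8]
foot [629. 130.  20.] tool yz [ 17.9 -37.6]
foot [633.3  72.4  20. ] tool yz [18.9 20.2]
foot [585.6  69.2  20. ] tool yz [-28.9  20.6]
20 [np.float64(46.8), np.float64(57.8), np.float64(47.8), np.float64(57.4)] [607.5  99.6  20. ] [149.   -5.3  -8.4]
foot [584.2 129.6  36. ] tool yz [-27.2 -39.4]
foot [628.2 132.9  36. ] tool yz [ 16.9 -40.1]
foot [632.3  78.5  36. ] tool yz [17.9 14.4]
foot [587.3  75.5  36. ] tool yz [-27.2  14.7]
36 [np.float64(44.2), np.float64(54.5), np.float64(45.1), np.float64(54.1)] [608.  104.1  36. ] [132.9  -4.9 -12.6]
```

Emit:
arm_command --pt "0 -0.006 -0.005 0" --pt "0.015 0 0 0" --pt "0.015 0 0 0" --pt "0.012 0 0 0" --pt "0.006 0 0 0" --pt "0 0 0 0"

```text
t: 54.05
ee_pos: [610.5, 99.8, 120.0]
orientation: [1.142, 1.233, -1.188]
ft_force: [0.6, -0.5, -0.2]
width: 50.0
```

```bash
python3 - <<'E'
from m import *
tilt();togo(608.8,98.4,117,-86.9)
save('wrist','w20.png',sc=1.5625)
E
```

```text
toolx [-0.0164 -0.0223 -0.9996] tooly [ 0.9981  0.0589 -0.0177] toolz [ 0.0593 -0.998   0.0213]
togo [ 0.0031 -0.0017  0.0012] turn 0.005 (shift in present axes)
  in final axes [ 0.003  -0.0018  0.0013]
pos [610.5  99.8 120. ] yaw -86.6 q [ 0.15  0.58  1.71 -0.03  0.87  0.11] F [ 0.6 -0.5 -0.2] w 50.0 t 54.0
```

View pics/w20.png

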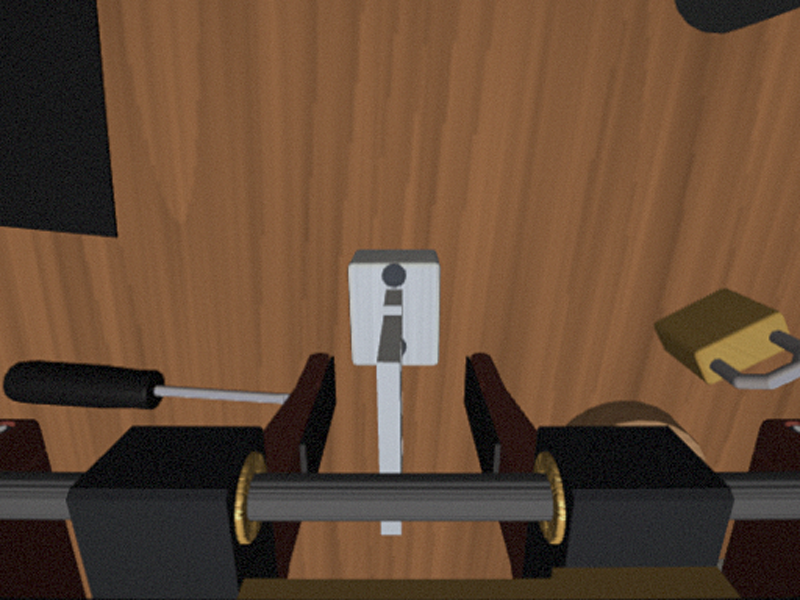

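```bash
python3 - <<'E'
from m import *
a=show('bar a',(389,362),110);b=show('bar b',(391,534),110)
E
```

```text
bar a [607.4 114.5 110. ] tool yz [ -2.2 -15.1]
bar b [612.   39.4 110. ] tool yz [-2.  60.2]
```

Emit:
arm_command --pt "0.002 -0.002 0 0" --pt "0.001 0 0 0" --pt "0 0 0 0" --pt "0 0 0 0"

```text
t: 54.5
ee_pos: [609.2, 99.6, 118.1]
orientation: [1.143, 1.232, -1.187]
ft_force: [-0.0, 0.3, 0.1]
width: 49.9
```

Emit:
arm_command --pt "0 0 0 0" --pt "0 0 0 0" --pt "0 0 0 0" --pt "0 0 0 0" --pt "0 0 0 0" --pt "0 0 0 0" --pt "0 0 0 0" --pt "0 0 0 0" --hand 0.0

```text
t: 55.3
ee_pos: [609.5, 99.6, 118.7]
orientation: [1.143, 1.231, -1.186]
ft_force: [-0.1, -0.7, 0.0]
width: 7.9
```

```bash
python3 - <<'E'
from m import *
tilt();togo(608.8,98.4,117,-86.9)
for i in range(3): print(pose()[0].round(1)); ctrl.get_image('side')
save('wrist','w21.png',sc=1.5625)
E
```

```text
toolx [-0.0135 -0.0218 -0.9997] tooly [ 0.9982  0.0586 -0.0148] toolz [ 0.0589 -0.998   0.021 ]
togo [ 0.0018 -0.0007  0.0011] turn 0.005 (shift in present axes)
  in final axes [ 0.0017 -0.0008  0.0012]
pos [609.5  99.6 118.7] yaw -86.62 q [ 0.15  0.58  1.71 -0.03  0.86  0.11] F [-0.1 -0.7  0. ] w 7.9 t 55.3
[609.5  99.6 118.7]
[609.5  99.6 118.7]
[609.5  99.6 118.7]
```

View pics/w21.png

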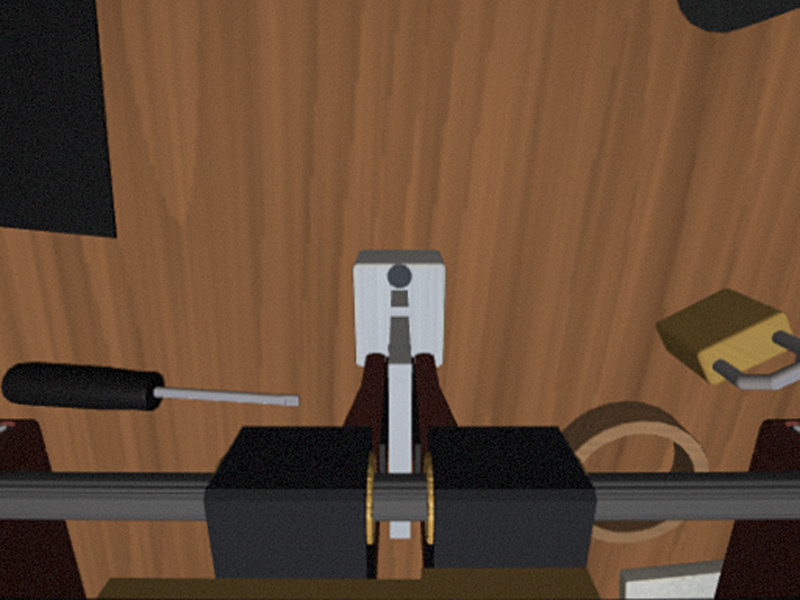

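```bash
python3 - <<'E'
from m import *
a=show('bar a',(400,362),110);b=show('bar b',(400,538),110)
E
```

```text
bar a [610.  115.4 110. ] tool yz [  1.6 -15.9]
bar b [614.5  39.1 110. ] tool yz [ 1.6 60.5]
```

Emit:
arm_command --pt "-0.01 0 0 0" --pt "-0.02 0 0 0" --pt "-0.04 0 0 0" --pt "-0.04 0 0 0" --pt "-0.04 0 0 0" --pt "-0.04 0 0 0" --pt "0 0 0 0" --pt "0 0 0 0" --pt "0 0 0 0" --pt "0 0 0 0"

```text
t: 56.5
ee_pos: [608.5, 103.4, 314.3]
orientation: [1.138, 1.237, -1.193]
ft_force: [0.7, -0.5, -2.7]
width: 7.5
```

Emit:
arm_command --pt "0 0 0 0" --pt "0 0 0 0" --pt "0 0 0 0" --pt "0 0 0 0.1" --pt "0 0 0 0.14" --pt "0 0 0 0.14" --pt "0 0 0 0.14" --pt "0 0 0 0" --pt "0 0 0 0"

```text
t: 57.4
ee_pos: [606.1, 102.9, 307.3]
orientation: [1.511, 0.941, -1.589]
ft_force: [-0.7, -0.0, -3.2]
width: 7.7
```

```bash
python3 - <<'E'
from m import *
tilt();togo(608.8,98.4,317,-174)
save('wrist','w22.png',sc=1.5625)
E
```

```text
toolx [-0.0348 -0.0249 -0.9991] tooly [ 0.8881 -0.4592 -0.0195] toolz [-0.4583 -0.888   0.0381]
togo [-0.0097  0.0043  0.0032] turn 0.99 (shift in present axes)
  in final axes [-0.0097  0.0048 -0.0022]
pos [606.1 102.9 307.3] yaw -117.3 q [ 0.16  0.37  1.57 -0.02  1.24  0.64] F [-0.7 -0.  -3.2] w 7.7 t 57.4
```

View pics/w22.png

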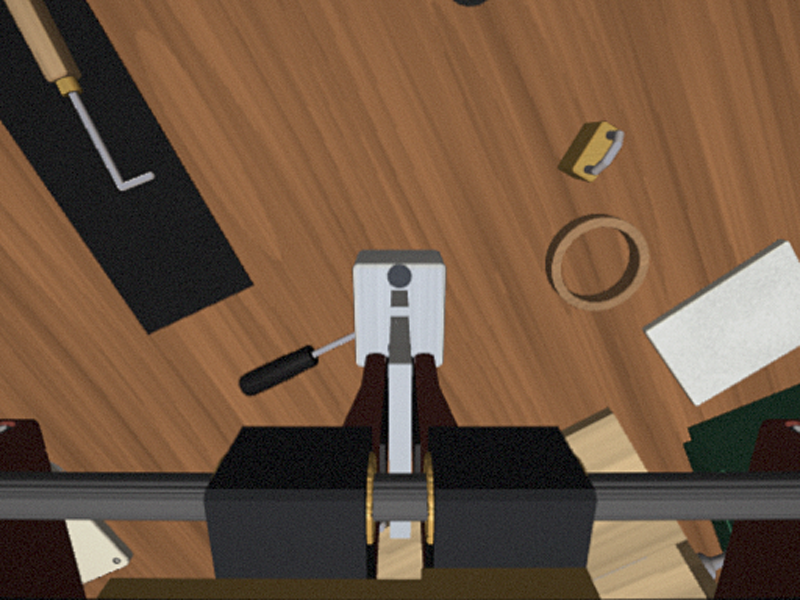

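Emit:
arm_command --pt "-0.004 0.002 0.038 0.14" --pt "-0.004 0.008 0.037 0.14" --pt "-0.004 0.013 0.036 0.14" --pt "-0.004 0.018 0.033 0.14" --pt "-0.004 0.022 0.03 0.14" --pt "-0.004 0.02 0.02 0.14" --pt "-0.002 0.015 0.01 0.14" --pt "0 0 0 0" --pt "0 0 0 0"

```text
t: 58.35
ee_pos: [511.3, -119.4, 342.7]
orientation: [2.12, 0.085, -2.195]
ft_force: [0.1, 0.2, -2.8]
width: 7.7
```

```bash
python3 - <<'E'
from m import *
tilt();togo(505,-200,317,-174.1)
save('wrist','w23.png',sc=1.5625);print((proj(c,[[505.5,-248.8,259],[513.2,-331.8,255]])*1.5625).round())
E
```

```text
toolx [-0.0336 -0.0253 -0.9991] tooly [ 0.1027 -0.9945  0.0218] toolz [-0.9941 -0.1019  0.036 ]
togo [0.028  0.0789 0.0136] turn -0.001 (shift in present axes)
  in final axes [0.0257 0.0795 0.0146]
pos [ 511.3 -119.4  342.7] yaw -174.15 q [-0.23  0.19  1.74 -0.03  1.25  1.24] F [ 0.1  0.2 -2.8] w 7.7 t 58.4
[[640. 357.]
 [787. 353.]]
```

View pics/w23.png

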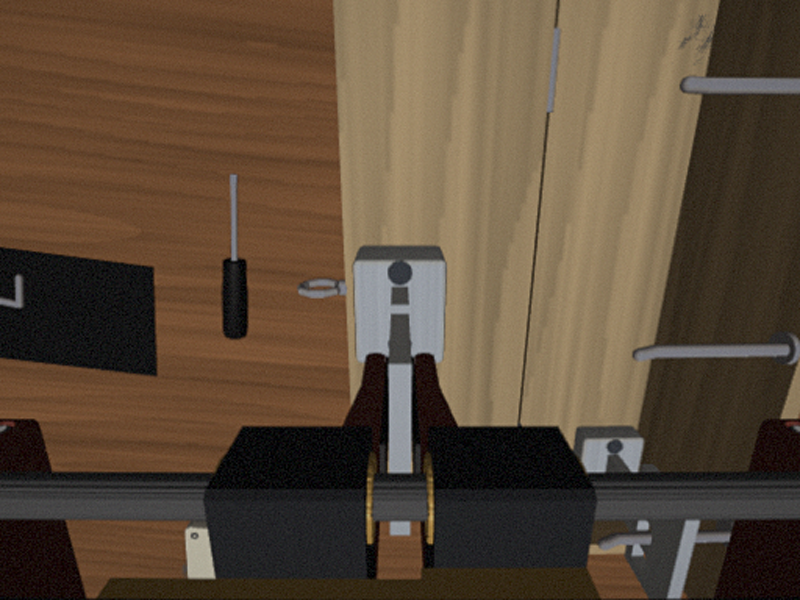

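```bash
python3 - <<'E'
from m import *
show('B free',(636,354),259);a=show('B shaft',(670,351),255);b=show('B base',(790,349),255);d=b-a;print(np.degrees(np.arctan2(d[1],d[0])))
hk=(40.7,0,.6)
# target: hole 40mm before free end on the pin line
hgo((502,-208,259),hk)
E
```

```text
B free [ 507.  -245.8  259. ] tool yz [123.6  14.3]
B shaft [ 508.7 -266.4  255. ] tool yz [144.1  14.6]
B base [ 515.9 -332.2  255. ] tool yz [210.3  14.2]
-83.81254102757846
hook [ 509.5 -120.4  302.1] togo tool [45.5 85.4 14.8] F [-0.6 -0.5 -2.3]
```

Emit:
arm_command --pt "0 0.02 0.005 0" --pt "0 0.02 0.005 0" --pt "0.01 0.02 0.004 0" --pt "0.01 0.015 0 0" --pt "0.01 0 0 0" --pt "0.01 0 0 0" --pt "0 0 0 0" --pt "0 0 0 0"

```text
t: 59.2
ee_pos: [506.9, -191.7, 300.5]
orientation: [2.107, 0.114, -2.186]
ft_force: [-0.2, -0.6, -1.6]
width: 7.7
```

```bash
python3 - <<'E'
from m import *
tilt();togo(505,-200,317,-174.1)
hk=(40.7,0,.6); hgo((502.4,-208,257.5),hk)
save('wrist','w24.png',sc=1.5625);print((proj(c,[[505.5,-248.8,259],[513.2,-331.8,255]])*1.5625).round())
E
```

```text
toolx [-0.0354 -0.0222 -0.9991] tooly [ 0.1263 -0.9918  0.0176] toolz [-0.9914 -0.1255  0.0379]
togo [-0.0163  0.0083  0.0035] turn 0.023 (shift in present axes)
  in final axes [-0.0165  0.0081  0.0027]
pos [ 506.9 -191.7  300.5] yaw -172.78 q [-0.37  0.25  1.75 -0.04  1.17  1.09] F [-0.2 -0.6 -1.6] w 7.7 t 59.2
hook [ 504.8 -192.6  259.8] togo tool [ 2.7 14.9  4.3] F [-0.2 -0.6 -1.6]
[[531. 380.]
 [714. 379.]]
```

View pics/w24.png

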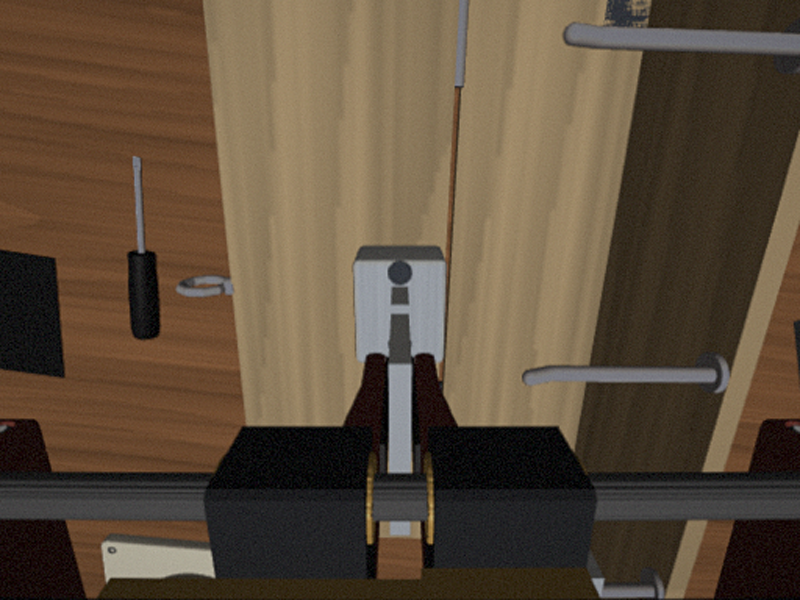

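Emit:
arm_command --pt "0.001 0.005 0.001 0.023" --pt "0.001 0.005 0.001 0" --pt "0 0 0 0" --pt "0 0 0 0" --pt "0 0 0 0"

```text
t: 59.75
ee_pos: [506.6, -202.3, 300.1]
orientation: [2.122, 0.087, -2.195]
ft_force: [0.4, -0.2, -2.0]
width: 8.1
```

```bash
python3 - <<'E'
from m import *
tilt();togo(505,-200,317,-174.1)
hk=(40.7,0,.6); hgo((502.4,-208,257.5),hk)
save('wrist','w25.png',crop=(240,150,512,340),sc=2.9)
E
```

```text
toolx [-0.033  -0.0231 -0.9992] tooly [ 0.1024 -0.9945  0.0197] toolz [-0.9942 -0.1017  0.0352]
togo [-0.0169 -0.0021  0.0019] turn -0.001 (shift in present axes)
  in final axes [-0.0169 -0.0024  0.0013]
pos [ 506.6 -202.3  300.1] yaw -174.16 q [-0.38  0.26  1.74 -0.04  1.16  1.1 ] F [ 0.4 -0.2 -2. ] w 8.1 t 59.8
hook [ 504.7 -203.3  259.5] togo tool [2.1 4.4 2.6] F [ 0.4 -0.2 -2. ]
```

View pics/w25.png

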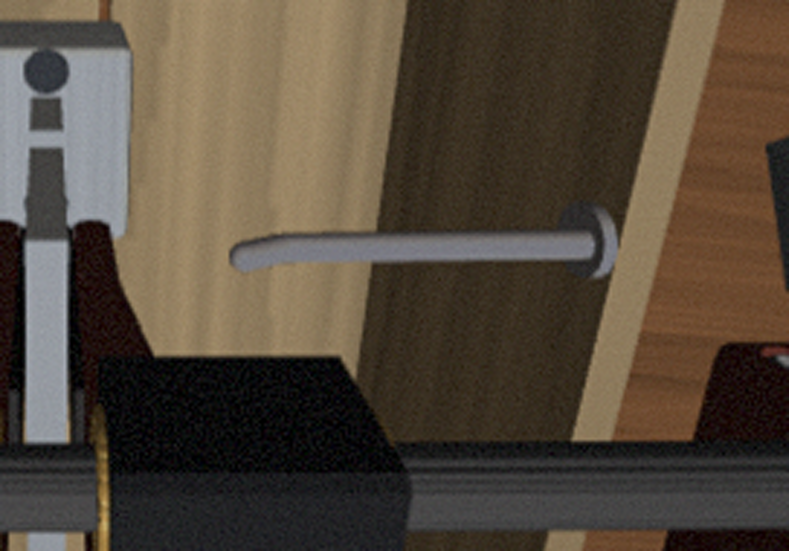

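```bash
python3 - <<'E'
from m import *
s=lambda u:(( u[0]/2.9+240)*1.5625,(u[1]/2.9+150)*1.5625)
show('free',s((233,257)),259);show('shaft',s((320,247)),255);show('base',s((590,247)),255)
o_,dr=ray(c,q(s((48,240)))); n=R[:,0]; t=(8.7-(R.T@(o_-p))[0])/(n@dr); print('barend tool',R.T@(o_+t*dr-p))
E
```

```text
free [ 506.3 -245.7  259. ] tool yz [42.4  3.3]
shaft [ 508.7 -266.8  255. ] tool yz [63.5  2.9]
base [ 514.5 -330.8  255. ] tool yz [127.8   3.7]
barend tool [  8.7          0.10592281 -16.35689857]
```

Emit:
arm_command --pt "0.001 0.01 0.003 0" --pt "0.001 0.01 0 0" --pt "0 0.008 0 0" --pt "0 0 0 0" --pt "0 0 0 0"

```text
t: 60.3
ee_pos: [506.4, -233.6, 298.7]
orientation: [2.122, 0.086, -2.195]
ft_force: [-0.4, -0.3, -2.0]
width: 7.6
```

```bash
python3 - <<'E'
from m import *
tilt();togo(505,-200,317,-174.1)
hk=(40.7,0,0); hgo((506.3,-246,257.5),hk)
save('wrist','w26.png',crop=(240,150,512,340),sc=2.9)
save('scene','s19.png',crop=(60,190,140,250),sc=10)
E
```

```text
toolx [-0.0326 -0.0235 -0.9992] tooly [ 0.1019 -0.9946  0.0201] toolz [-0.9943 -0.1012  0.0348]
togo [-0.019  -0.0332 -0.0014] turn -0.002 (shift in present axes)
  in final axes [-0.0183 -0.0336 -0.002 ]
pos [ 506.4 -233.6  298.7] yaw -174.19 q [-0.44  0.28  1.72 -0.04  1.16  1.05] F [-0.4 -0.3 -2. ] w 7.6 t 60.3
hook [ 505.1 -234.6  258.1] togo tool [ 0.8 11.5 -0.1] F [-0.4 -0.3 -2. ]
```

View pics/w26.png

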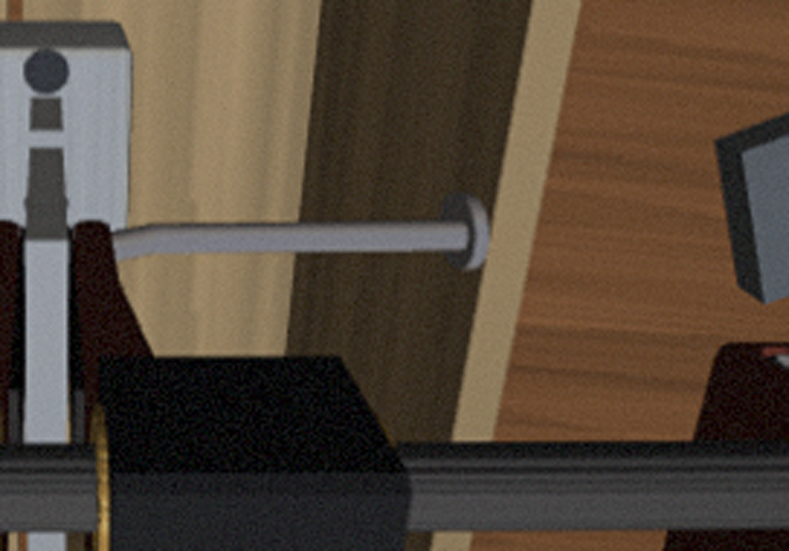

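View pics/s19.png

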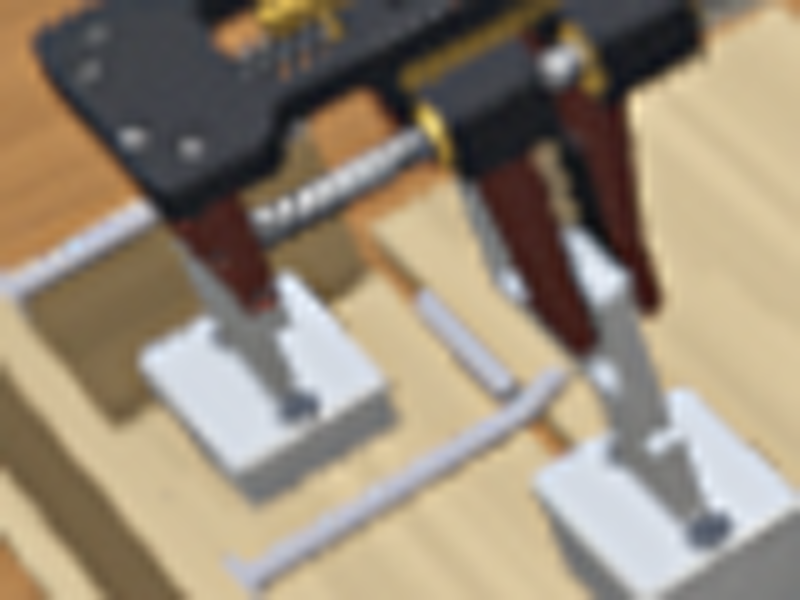

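```bash
python3 - <<'E'
from m import *
s=lambda u:(( u[0]/2.9+240)*1.5625,(u[1]/2.9+150)*1.5625)
show('shaft',s((200,240)),255);show('base',s((462,236)),255)
E
```

```text
shaft [ 508.4 -269.3  255. ] tool yz [35.1  0.1]
base [ 515.  -329.8  255. ] tool yz [95.9 -0.2]
```

Emit:
arm_command --pt "0 0.006 0 0" --pt "0.0005 0.006 0 0" --pt "0.0003 0.006 0 0" --pt "0 0.004 0 0" --pt "0 0 0 0"

```text
t: 60.9
ee_pos: [509.0, -256.7, 298.5]
orientation: [2.121, 0.088, -2.194]
ft_force: [-0.1, 0.0, -2.7]
width: 7.9
```

```bash
python3 - <<'E'
from m import *
tilt()
hk=(40.7,0,0); hgo((510,-282,257.5),hk)
save('wrist','w27.png',crop=(140,150,412,340),sc=2.9)
save('scene','s20.png',crop=(60,190,140,250),sc=10)
E
```

```text
toolx [-0.0325 -0.0237 -0.9992] tooly [ 0.1034 -0.9944  0.0203] toolz [-0.9941 -0.1026  0.0347]
hook [ 507.7 -257.7  257.8] togo tool [ 0.8 24.4  0.2] F [-0.1  0.  -2.7]
```

View pics/s20.png

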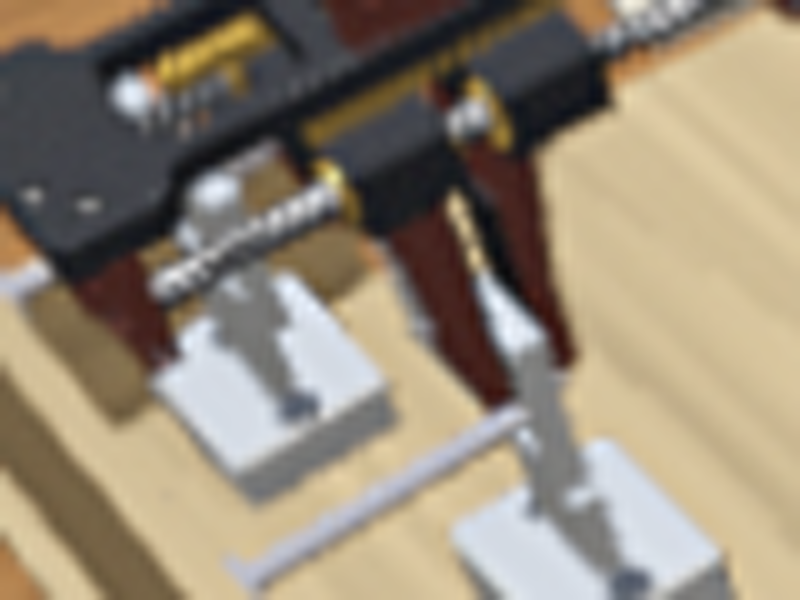

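View pics/w27.png

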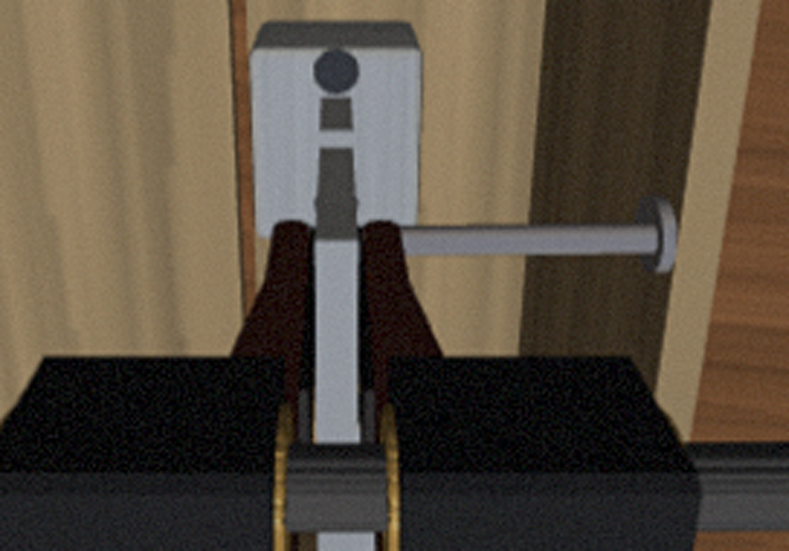

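Emit:
arm_command --pt "0.0003 0.007 0 0" --pt "0.0003 0.007 0 0" --pt "0 0.007 0 0" --pt "0 0.004 0 0" --pt "0 0 0 0" --pt "0 0 0 0"

```text
t: 61.6
ee_pos: [511.7, -283.4, 298.2]
orientation: [2.121, 0.088, -2.194]
ft_force: [-0.2, 0.3, -3.0]
width: 7.7
```

```bash
python3 - <<'E'
from m import *
tilt()
hk=(40.7,0,0); hgo((510,-282,250.5),hk)
save('wrist','w28.png',crop=(140,150,412,340),sc=2.9)
E
```

```text
toolx [-0.0328 -0.0234 -0.9992] tooly [ 0.1035 -0.9944  0.0199] toolz [-0.9941 -0.1028  0.035 ]
hook [ 510.4 -284.3  257.5] togo tool [ 7.  -2.5 -0.1] F [-0.2  0.3 -3. ]
```

View pics/w28.png

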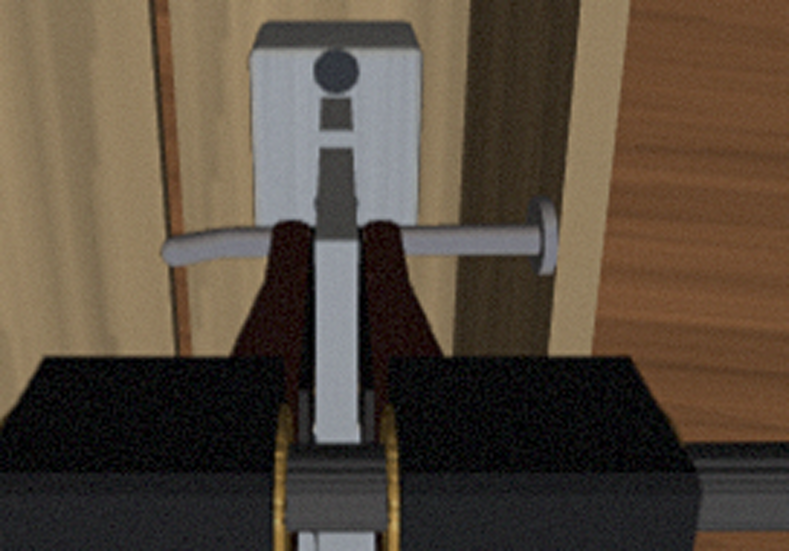

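Emit:
arm_command --pt "0.003 0 0 0" --pt "0.003 0 0 0" --pt "0.001 0 0 0" --pt "0.001 0 0 0" --pt "0 0 0 0" --pt "0 0 0 0"

```text
t: 62.25
ee_pos: [511.5, -283.0, 290.9]
orientation: [2.121, 0.088, -2.193]
ft_force: [0.0, 0.4, -1.9]
width: 7.9
```

```bash
python3 - <<'E'
from m import *
tilt()
hk=(40.7,0,0)
for i in range(4): hgo((510,-282,250.5),hk); ctrl.get_image('side')
E
```

```text
toolx [-0.0321 -0.0242 -0.9992] tooly [ 0.1046 -0.9943  0.0207] toolz [-0.994  -0.1039  0.0345]
hook [ 510.2 -284.   250.2] togo tool [-0.3 -2.   0. ] F [ 0.   0.4 -1.9]
hook [ 510.2 -284.   250.2] togo tool [-0.3 -2.   0. ] F [ 0.9  0.7 -1.9]
hook [ 510.2 -283.9  250.1] togo tool [-0.4 -1.9  0. ] F [ 0.9 -0.9 -1.1]
hook [ 510.3 -284.   250.2] togo tool [-0.4 -2.   0.1] F [-0.9  0.3 -0.2]
```

Partly unloaded; one more millimetre, then release to 30 mm.

Emit:
arm_command --pt "0.001 0 0 0" --pt "0 0 0 0" --pt "0 0 0 0"

```text
t: 62.75
ee_pos: [511.5, -283.0, 290.8]
orientation: [2.121, 0.088, -2.193]
ft_force: [-0.3, 0.5, -0.2]
width: 8.1
```

Emit:
arm_command --pt "0 0 0 0" --pt "0 0 0 0" --pt "0 0 0 0" --pt "0 0 0 0" --pt "0 0 0 0" --pt "0 0 0 0" --pt "0 0 0 0" --hand 0.03

```text
t: 63.45
ee_pos: [512.3, -283.4, 291.0]
orientation: [2.123, 0.087, -2.19]
ft_force: [-0.1, -0.2, -0.5]
width: 30.3
```

```bash
python3 - <<'E'
from m import *
tilt();hgo((510,-282,250.5),(40.7,0,0))
save('wrist','w29.png',sc=1.5625)
E
```

```text
toolx [-0.0301 -0.0251 -0.9992] tooly [ 0.1045 -0.9943  0.0218] toolz [-0.9941 -0.1038  0.0325]
hook [ 511.1 -284.4  250.3] togo tool [-0.2 -2.5  0.8] F [-0.1 -0.2 -0.5]
```

View pics/w29.png

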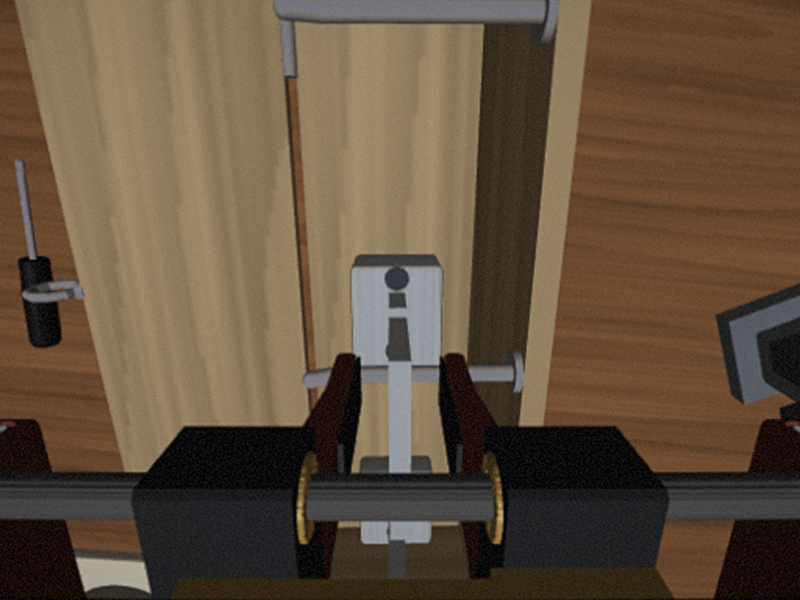

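Hanging, clear of both fingers. Rise straight up and look.

Emit:
arm_command --pt "-0.01 0 0.0003 0" --pt "-0.02 0.0005 0.0007 0" --pt "-0.02 0.0005 0.0007 0" --pt "-0.03 0.001 0.001 0" --pt "-0.04 0 0 0" --pt "-0.04 0 0 0" --pt "0 -0.03 0 0" --pt "0 -0.04 0 0" --pt "0 -0.04 0 0" --pt "0 0 0 0"

```text
t: 64.5
ee_pos: [502.6, -169.7, 462.6]
orientation: [2.13, 0.082, -2.186]
ft_force: [-0.3, -0.4, 0.2]
width: 30.0
```

```bash
python3 - <<'E'
from m import *
tilt();togo(500,100,450)
save('wrist','w30.png',sc=1.5625);save('scene','s21.png',crop=(30,160,170,265),sc=5.7);save('side','d3.png',sc=1.56)
E
```

```text
toolx [-0.0245 -0.026  -0.9994] tooly [ 0.1011 -0.9946  0.0234] toolz [-0.9946 -0.1004  0.027 ]
togo [ 0.0057 -0.2688 -0.0248]
pos [ 502.6 -169.7  462.6] yaw -174.23 q [-0.33  0.11  1.56 -0.03  1.49  1.14] F [-0.3 -0.4  0.2] w 30.0 t 64.5
```

View pics/s21.png

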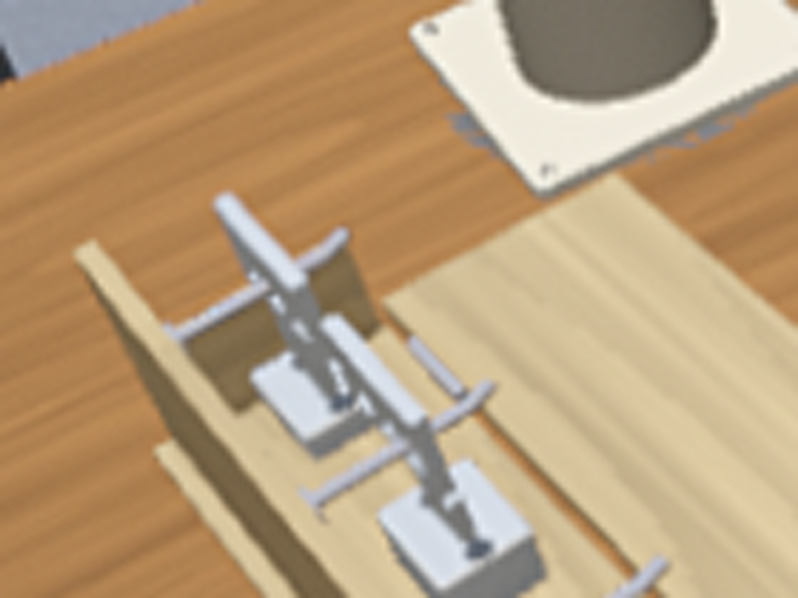

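View pics/w30.png

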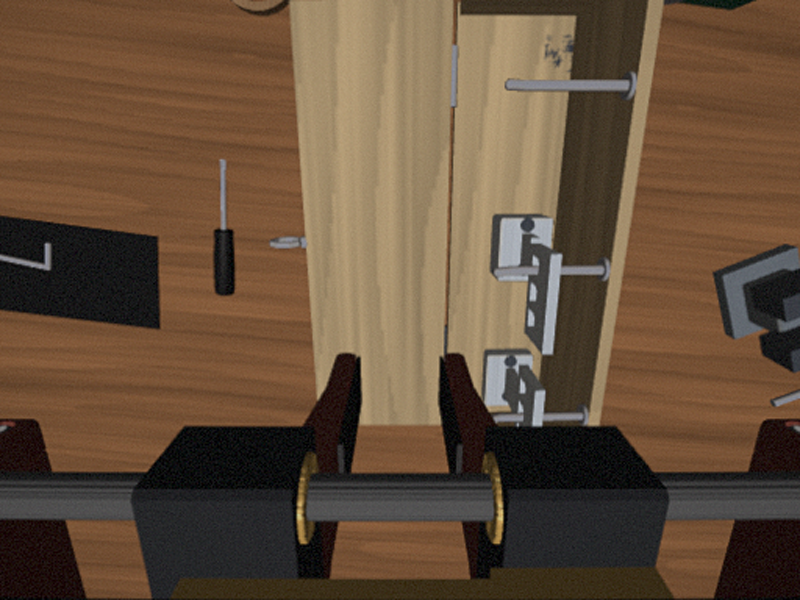

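View pics/d3.png

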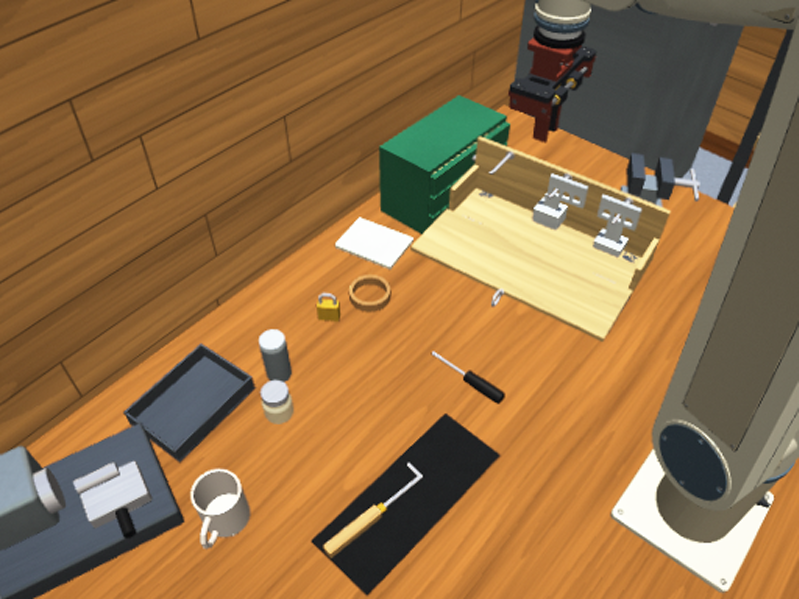

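```bash
python3 - <<'E'
from h import *
D=ctrl.get_calibration('side');S=ctrl.get_calibration('scene')
im=cv2.imread('pics/raw_d3.png');cv2.imwrite('pics/d3c.png',cv2.resize(im[255:390,190:330],None,fx=5.6,fy=4.4*1.27,interpolation=cv2.INTER_CUBIC)) if 0 else cv2.imwrite('pics/d3c.png',cv2.resize(im[255:385,190:330],None,fx=4.6,fy=4.6,interpolation=cv2.INTER_CUBIC))
im=cv2.imread('pics/raw_s21.png');cv2.imwrite('pics/s21c.png',cv2.resize(im[150:225,205:315],None,fx=7,fy=7,interpolation=cv2.INTER_CUBIC))
E
```

```text
(no output)
```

View pics/d3c.png

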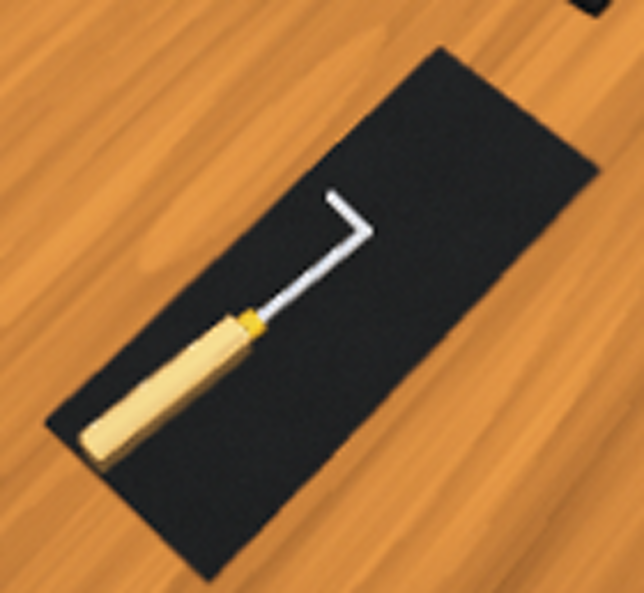

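View pics/s21c.png

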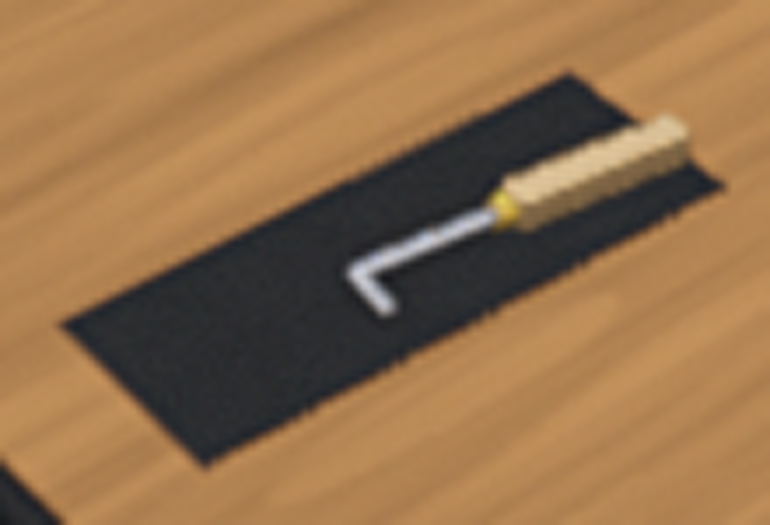

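```bash
python3 - <<'E'
from h import *
D=ctrl.get_calibration('side');S=ctrl.get_calibration('scene')
s=lambda u:(u[0]/4.6+190-.4,u[1]/4.6+255-.4)
for n,u,z in [('butt',(93,440),24),('front',(240,325),24),('bend',(366,232),13),('tip',(330,193),13)]: print(n,onz(D,s(u),z).round(1))
s=lambda u:(u[0]/7+205-.4,u[1]/7+150-.4)
for n,u,z in [('butt',(678,125),24),('front',(503,195),24),('bend',(356,272),13),('tip',(390,312),13)]: print(n,onz(S,s(u),z).round(1))
E
```

```text
butt [425.2 461.4  24. ]
front [409.9 359.   24. ]
bend [396.4 263.4  13. ]
tip [429.  257.7  13. ]
butt [427.5 462.8  24. ]
front [410.4 353.1  24. ]
bend [397.8 265.   13. ]
tip [431.9 258.9  13. ]
```

Emit:
arm_command --pt "0 -0.03 0 0" --pt "0 -0.045 0 0" --pt "0 -0.045 0 0" --pt "0 -0.045 0 0" --pt "0 -0.045 0 0" --pt "0.01 -0.045 0 0" --pt "0.01 -0.045 0 0" --pt "0.01 -0.045 0 0" --pt "0.01 -0.045 0 0" --pt "0.01 -0.045 0 0" --hand 0.0878

```text
t: 65.65
ee_pos: [469.9, 258.2, 399.5]
orientation: [2.145, 0.047, -2.194]
ft_force: [0.5, -0.1, 0.5]
width: 87.5
```

Emit:
arm_command --pt "0.02 0 0 -0.14" --pt "0.02 0 0 -0.14" --pt "0.02 0 0 -0.14" --pt "0.02 0 0 -0.14" --pt "0.02 0 0 -0.14" --pt "0 0 0 -0.14" --pt "0 0 0 -0.14" --pt "0 0 0 -0.14" --pt "0 0 0 -0.14" --pt "0 0 0 0"

```text
t: 66.65
ee_pos: [476.7, 252.5, 289.7]
orientation: [1.31, 1.1, -1.388]
ft_force: [0.1, -0.7, -0.4]
width: 87.8
```

```bash
python3 - <<'E'
from m import *
tilt();togo(416,393,230,-98.3)
E
```

```text
toolx [-0.0282 -0.0359 -0.999 ] tooly [ 0.9809 -0.1937 -0.0207] toolz [-0.1927 -0.9804  0.0406]
togo [ 0.0563 -0.0855 -0.1285] turn -0.049 (shift in present axes)
  in final axes [ 0.0597 -0.0803 -0.1302]
pos [476.7 252.5 289.7] yaw -101.12 q [ 0.48  0.27  1.76 -0.02  1.16  0.68] F [ 0.1 -0.7 -0.4] w 87.8 t 66.7
```

Emit:
arm_command --pt "0.005 -0.02 -0.025 -0.05" --pt "0.005 -0.02 -0.03 0" --pt "0.01 -0.02 -0.03 0" --pt "0.01 -0.015 -0.03 0" --pt "0.02 -0.005 -0.01 0" --pt "0 0 0 0" --pt "0 0 0 0"

```text
t: 67.35
ee_pos: [422.0, 388.5, 234.8]
orientation: [1.3, 1.107, -1.375]
ft_force: [-0.1, -0.0, 0.2]
width: 87.8
```

```bash
python3 - <<'E'
from m import *
tilt();togo(416,393,230,-98.3);save('wrist','w31.png',sc=1.5625)
E
```

```text
toolx [-0.0259 -0.036  -0.999 ] tooly [ 0.9837 -0.1787 -0.019 ] toolz [-0.1778 -0.9832  0.04  ]
togo [ 0.0048 -0.0067 -0.0036] turn -0.034 (shift in present axes)
  in final axes [ 0.0048 -0.0066 -0.0036]
pos [422.  388.5 234.8] yaw -100.25 q [ 0.73  0.38  1.73 -0.01  1.07  0.91] F [-0.1 -0.   0.2] w 87.8 t 67.3
```

View pics/w31.png

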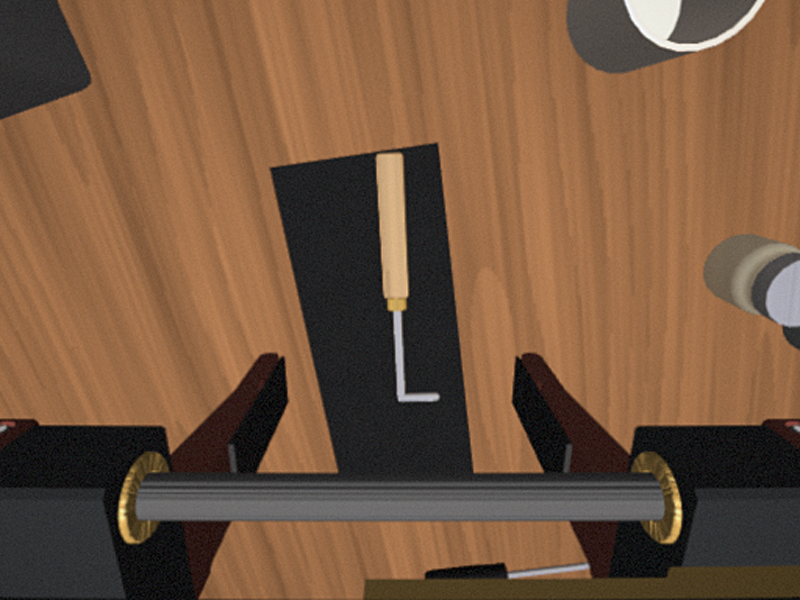

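```bash
python3 - <<'E'
from m import *
a=show('butt',(389,153),24);f=show('front',(397,298),24);b=show('bend',(402,398),13);show('tip',(438,397),13);d=b-a;print(np.degrees(np.arctan2(d[1],d[0])))
show('matL',(272,168),2);show('matR',(437,144),2)
E
```

```text
butt [426.1 466.3  24. ] tool yz [ -5.8 -86.1]
front [412.1 358.6  24. ] tool yz [-0.4 22.3]
bend [398.7 262.9  13. ] tool yz [  3.8 118.3]
tip [429.9 258.6  13. ] tool yz [ 35.3 117. ]
-97.68651593571579
matL [335.1 471.1   2. ] tool yz [-95.8 -75.5]
matR [461.6 465.7   2. ] tool yz [ 29.6 -92.7]
```

Emit:
arm_command --pt "0.03 -0.003 -0.002 -0.045" --pt "0.03 -0.003 -0.002 0" --pt "0.03 0 0 0" --pt "0.03 0 0 0" --pt "0.02 0 0 0" --pt "0 0 0 0" --pt "0 0 0 0"

```text
t: 68.1
ee_pos: [422.9, 385.4, 99.3]
orientation: [1.291, 1.123, -1.342]
ft_force: [0.5, -0.0, 0.9]
width: 87.6
```

```bash
python3 - <<'E'
from m import *
tilt();togo(416.1,391.7,30,-97.7);save('wrist','w32.png',sc=1.5625)
E
```

```text
toolx [-0.0154 -0.0275 -0.9995] tooly [ 0.9886 -0.1499 -0.0111] toolz [-0.1495 -0.9883  0.0295]
togo [ 0.0692 -0.0069 -0.0072] turn -0.016 (shift in present axes)
  in final axes [ 0.0693 -0.0076 -0.0053]
pos [422.9 385.4  99.3] yaw -98.6 q [ 0.72  0.57  1.81 -0.01  0.79  0.88] F [ 0.5 -0.   0.9] w 87.6 t 68.1
```

View pics/w32.png

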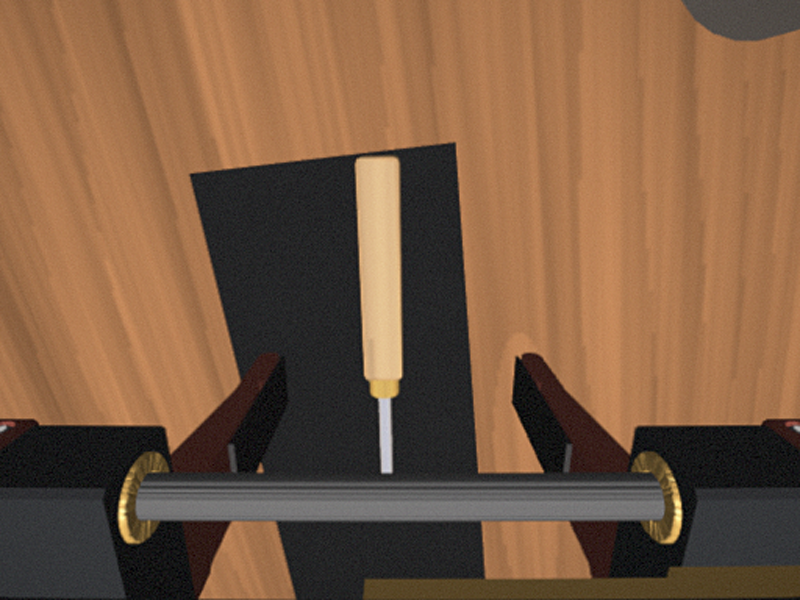

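Emit:
arm_command --pt "0.015 -0.007 -0.004 -0.016" --pt "0.015 0 -0.003 0" --pt "0.015 0 0 0" --pt "0.012 0 0 0" --pt "0.008 0 0 0" --pt "0 0 0 0" --pt "0 0 0 0"

```text
t: 68.85
ee_pos: [417.0, 393.6, 31.4]
orientation: [1.283, 1.132, -1.326]
ft_force: [-0.6, 0.1, 0.2]
width: 87.9
```

```bash
python3 - <<'E'
from m import *
tilt();togo(416.1,391.7,30,-97.7)
E
```

```text
toolx [-0.0118 -0.0244 -0.9996] tooly [ 0.9911 -0.1329 -0.0085] toolz [-0.1327 -0.9908  0.0257]
togo [ 0.0014 -0.0007  0.0019] turn 0.001 (shift in present axes)
  in final axes [ 0.0014 -0.0007  0.002 ]
pos [417.  393.6  31.4] yaw -97.63 q [ 0.74  0.68  1.82 -0.02  0.67  0.89] F [-0.6  0.1  0.2] w 87.9 t 68.8
```

Emit:
arm_command --pt "0 0 0 0" --pt "0 0 0 0" --pt "0 0 0 0" --pt "0 0 0 0" --pt "0 0 0 0" --pt "0 0 0 0" --pt "0 0 0 0" --pt "0 0 0 0" --hand 0.0

```text
t: 69.65
ee_pos: [418.2, 394.4, 33.3]
orientation: [1.286, 1.132, -1.323]
ft_force: [-2.8, 0.5, 1.2]
width: 27.5
```

Emit:
arm_command --pt "-0.01 0 0 0" --pt "-0.01 0 0 0" --pt "0 -0.006 0.015 0" --pt "0 -0.006 0.02 0" --pt "0 -0.006 0.02 0" --pt "0 0 0 0" --pt "0 0 0 0"

```text
t: 70.35
ee_pos: [393.9, 342.9, 60.0]
orientation: [1.29, 1.132, -1.319]
ft_force: [-0.4, -0.1, -1.2]
width: 19.8
```

```bash
python3 - <<'E'
from m import *
tilt();togo(391,340,31.4,-97.7)
E
```

```text
toolx [-0.0057 -0.019  -0.9998] tooly [ 0.9911 -0.1327 -0.0032] toolz [-0.1327 -0.991   0.0196]
togo [ 0.0286 -0.0024  0.0027] turn 0.001 (shift in present axes)
  in final axes [ 0.0286 -0.0024  0.0033]
pos [393.9 342.9  60. ] yaw -97.62 q [ 0.7   0.58  1.94 -0.02  0.64  0.85] F [-0.4 -0.1 -1.2] w 19.8 t 70.3
```

Emit:
arm_command --pt "0.01 0 0 0" --pt "0.008 0 0 0" --pt "0.005 0 0 0" --pt "0.003 0 0 0" --pt "0 0 0 0" --pt "0 0 0 0"

```text
t: 70.95
ee_pos: [395.8, 347.1, 36.3]
orientation: [1.293, 1.134, -1.315]
ft_force: [-0.2, -3.1, 5.8]
width: 20.2
```

```bash
python3 - <<'E'
from m import *
tilt();togo(391,340,31.4,-97.7);save('side','d4.png',crop=(190,240,330,385),sc=4)
E
```

```text
toolx [-0.0033 -0.0157 -0.9999] tooly [ 0.9913 -0.1314 -0.0012] toolz [-0.1314 -0.9912  0.016 ]
togo [ 0.005  -0.0038  0.0076] turn 0.003 (shift in present axes)
  in final axes [ 0.0049 -0.0038  0.0077]
pos [395.8 347.1  36.3] yaw -97.55 q [ 0.7   0.62  1.94 -0.02  0.59  0.85] F [-0.2 -3.1  5.8] w 20.2 t 71.0
```

View pics/d4.png

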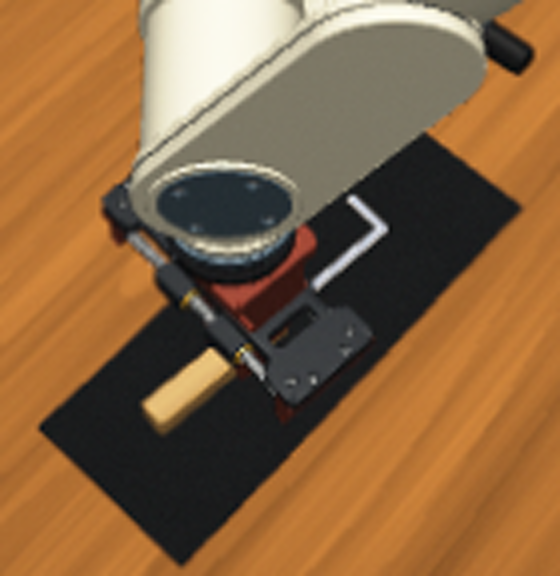

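Contact force 5.8 N shows it is down on the mat. Release and rise.

Emit:
arm_command --pt "0 0 0 0" --pt "0 0 0 0" --pt "0 0 0 0" --pt "0 0 0 0" --pt "0 0 0 0" --pt "0 0 0 0" --pt "0 0 0 0" --pt "0 0 0 0" --pt "0 0 0 0" --hand 0.0878

```text
t: 71.9
ee_pos: [395.8, 347.3, 34.3]
orientation: [1.291, 1.134, -1.316]
ft_force: [-0.6, 0.9, 0.0]
width: 86.3
```

Emit:
arm_command --pt "-0.01 0 0 0" --pt "-0.02 0 0 0" --pt "-0.03 0 0 0" --pt "-0.04 0 0 0" --pt "-0.04 0 0 0" --pt "-0.04 0 0 0" --pt "-0.04 0 0 0" --pt "-0.04 0 0 0" --pt "-0.04 0 0 0" --pt "0 0 0 0"

```text
t: 72.9
ee_pos: [395.7, 351.3, 352.5]
orientation: [1.292, 1.134, -1.315]
ft_force: [1.0, 0.4, 0.4]
width: 87.8
```

```bash
python3 - <<'E'
from m import *
tilt();togo(391,340,31.4,-97.7);save('wrist','w33.png',sc=1.5625);save('scene','s22.png',sc=1.56);save('side','d5.png',sc=1.56)
E
```

```text
toolx [-0.0036 -0.0155 -0.9999] tooly [ 0.9913 -0.1314 -0.0015] toolz [-0.1313 -0.9912  0.0159]
togo [ 0.3212 -0.0027  0.0067] turn 0.003 (shift in present axes)
  in final axes [ 0.3211 -0.0032  0.0118]
pos [395.7 351.3 352.5] yaw -97.55 q [ 0.71  0.18  1.72 -0.01  1.26  0.84] F [1.  0.4 0.4] w 87.8 t 72.9
```

View pics/w33.png

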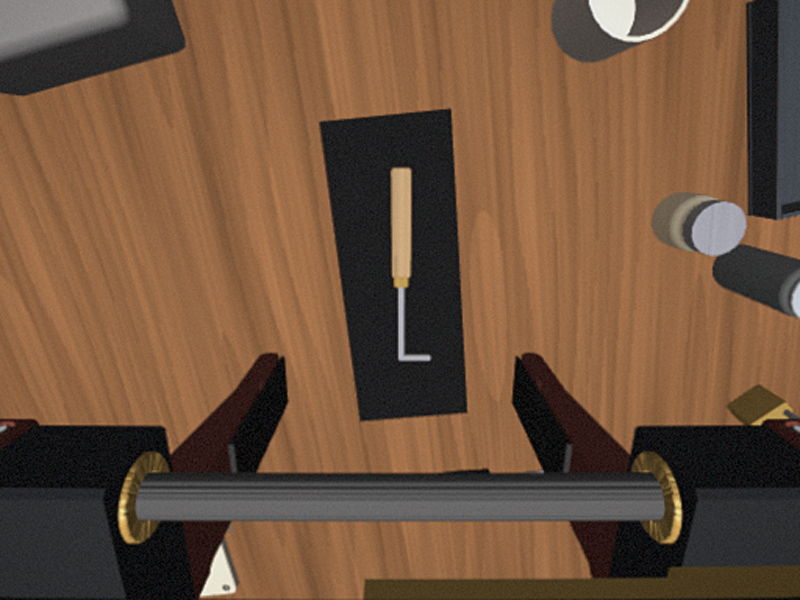

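View pics/s22.png

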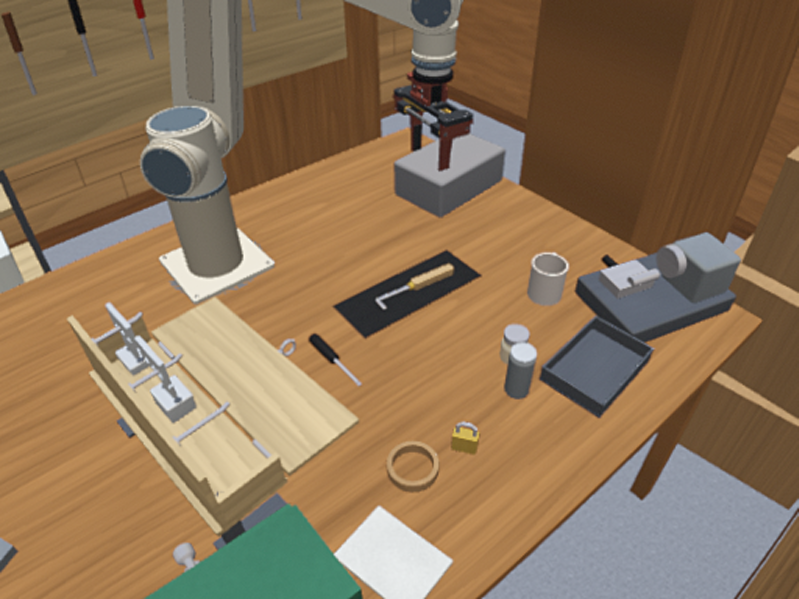

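View pics/d5.png

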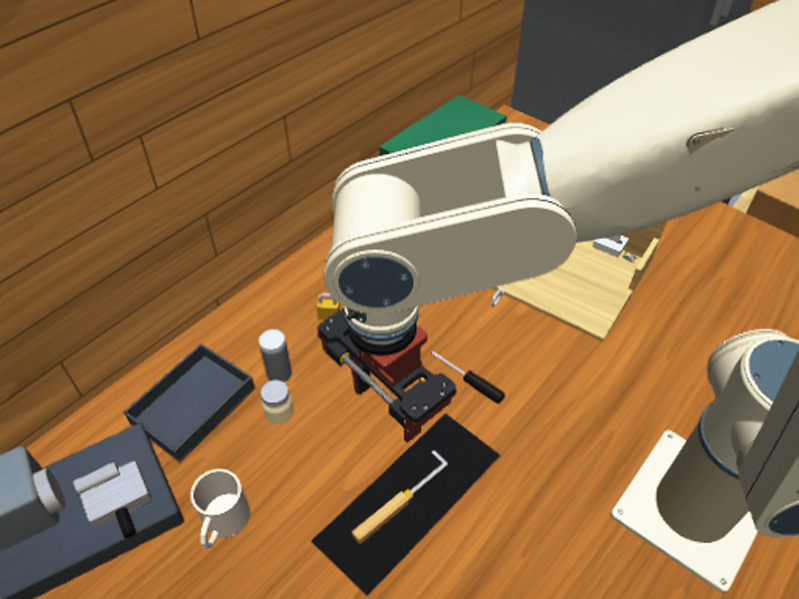

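```bash
python3 - <<'E'
from h import *
im=cv2.imread('pics/raw_d3.png');cv2.imwrite('pics/d3b.png',cv2.resize(im[85:220,260:430],None,fx=4.6,fy=4.4,interpolation=cv2.INTER_CUBIC))
im=cv2.imread('pics/raw_s22.png');cv2.imwrite('pics/s22b.png',cv2.resize(im[180:310,40:235],None,fx=4,fy=4,interpolation=cv2.INTER_CUBIC))
E
```

```text
(no output)
```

View pics/d3b.png

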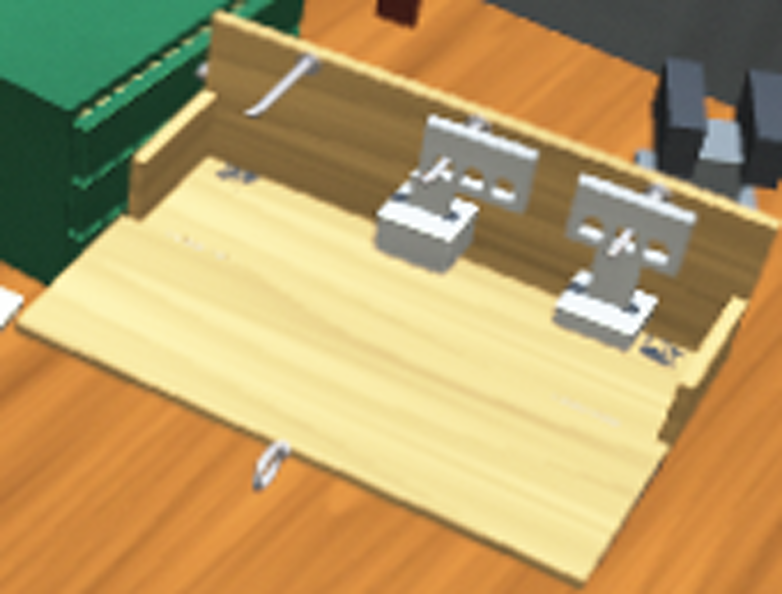

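View pics/s22b.png

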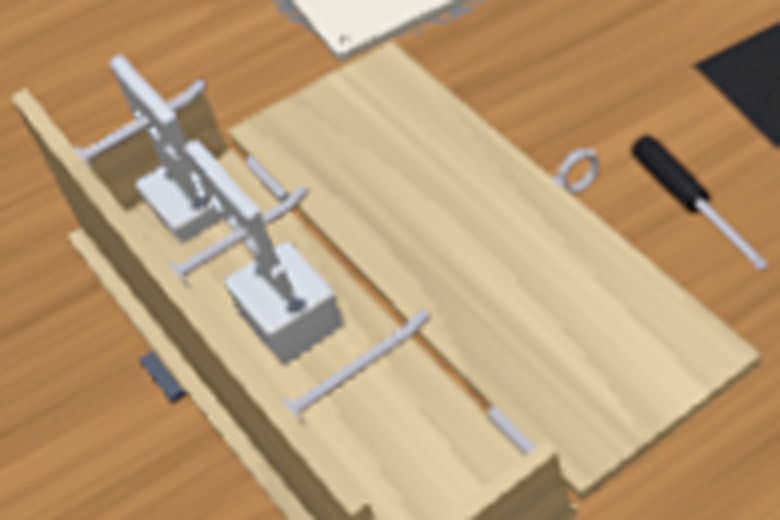

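```bash
python3 - <<'E'
from h import *
S=ctrl.get_calibration('scene');D=ctrl.get_calibration('side')
sd=lambda u:(u[0]/4.6+260-.4,u[1]/4.4+85-.4); ss=lambda u:(u[0]/4+40-.4,u[1]/4+180-.4)
for n,a,b in [('c -x',(118,60),(693,213)),('c +x',(176,118),(582,176)),('d -x',(193,146),(536,151)),('d +x',(257,212),(431,117)),('flap -x',(391,44),(583,580)),('flap +x',(757,355),(18,325))]:
    X,e=tri([(S,ss(a)),(D,sd(b))]); print(n,X.round(1),np.round(e,1))
W=ctrl.get_calibration('wrist')
q=lambda p:(p[0]/1.5625-.2,p[1]/1.5625-.2)
for n,u,z in [('butt',(401,168),24),('bend',(402,358),13),('tip',(430,358),13),('mat',(320,123),2),('mat',(451,110),2),('mat',(360,420),2),('mat',(467,412),2)]: print(n,onz(W,q(u),z).round(1))
E
```

```text
c -x [ 346.9 -300.3  284.8] [2.6 2.6]
c +x [ 420.  -289.7  282.4] [3. 3.]
d -x [ 454.3 -290.4  285.4] [2.5 2.5]
d +x [ 526.9 -280.6  283. ] [2.2 2.2]
flap -x [ 280.3 -107.8  139.6] [0.9 0.9]
flap +x [694.4 -63.5 138.5] [0.7 0.7]
butt [402.6 414.6  24. ]
bend [377.1 213.   13. ]
tip [407.9 209.   13. ]
mat [330.3 465.5   2. ]
mat [456.8 460.4   2. ]
mat [316.1 133.5   2. ]
mat [443.5 128.2   2. ]
```

```bash
python3 -c "
from workcell import ctrl
print(ctrl.close_job(), ctrl.get_obs()['t'])"
```

```text
the job is handed in; nothing more can be done
the job is handed in; nothing more can be done
```

The job is handed in after about 73 s of robot time, with the flap down, both brackets hung and the pole back on the mat.

**Flap:** I took the pole, put its hook through the eye and swung the flap down. The arm never came near the flap. My last fix puts both flap corners at about 139 mm, so it is level.

**Brackets:** Two were on the bench. Bracket c hangs by its middle hole on the pin nearest the robot base. Bracket d hangs on the middle pin by the end hole on its foot side. Both bar tops measured about 283 mm, against 282.5 expected, and came out level within about 0.03 rad.

**Pole:** It had moved to the edge of the mat after I first laid it down, so I gripped it again and laid it in the middle. My last fix puts the whole pole inside the mat's edges.

**Other things on the bench:** They look unmoved in the last pictures, which I judged by eye and did not measure.

**Checks that disagreed:**
- The scene camera read about 1 px off the arm's own position, so I relied on the wrist camera and heights above the bench.
- The foot size of bracket d suggested a 20 mm foot, but its offset and side view fitted 36 mm. The hole to use is the same either way.
- The tool tilted by up to 6.8° on the way, and I allowed for this in the aiming.

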